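# Press a batch of pickles

### The arm

A 7-joint arm with a two-finger parallel gripper is mounted at the origin on the work surface. World frame = base frame: x ahead of the robot, y to its left, z up, the work surface at z = 0. Lengths are in mm, angles in rad, forces in N, time in s.
With the tool pointing down it reaches from about 350 to 900 mm from the base axis. Payload 8.1 kg.
Tool frame: the origin (TCP) lies midway between the tips of the shut fingers; the grasp point (between the pads) lies 19 mm behind it; z points along the fingers, y is the direction in which the jaws open and shut (so a half turn about z gives the same grasp; the last joint's range is limited). The gripper opens to 85 mm and grips with 20 to 120 N. Pads are 22 mm wide; open, the fingers measure 114 mm over their backs; the gripper's body (76 mm by 85 mm) begins 54 mm behind the grasp point. The pads swing forward as they close: fully open they stand 13 mm farther back than shut.
Start: joints at [-1.224, 0.434, 0.025, 1.573, -0.012, 1.134, -0.075], TCP at [271.769, 562.835, 231.323] pointing down, gripper open.
Joint ranges: [-2.62, 2.62], [-0.44, 2.09], [-1.27, 1.32], [0.08, 2.57], [-1.32, 4.46], [0.12, 2], [-2.74, 2.74]. Speed limits (rad/s): [2.22, 2.22, 3.01, 3.01, 3.14, 3.14, 3.14].

### API

Orientations are given as a rotation vector (axis times angle).
In Python, from rig import r, cams gives the robot as it stands.
- The arm moves only by the shell command python3 -m pendant 'ROWS' [FORCE]. ROWS is JSON, a list of rows, each an object with "slide": the shift along the world's x, y, z in cm, a list of three; "angular": the turn, a rotation vector about the world's x, y, z in rad, a list of three; "jaw": the opening, from 0 (shut) to 1 (fully open). In form: [{"slide": [dx, dy, dz], "angular": [wx, wy, wz], "jaw": jaw}, ...]. A call has 1 to 10 rows; each row shifts and turns the pose as measured when the row begins; what a row does not reach is not made up. A row lasts 1/10 s, in which the tool goes at most 50 mm and 8.59 degrees, less where a joint would pass 70% of its speed; a pose out of reach is approached as far as the arm can. A call is refused whole if a number of a shift passes 5 or a number of a turn 0.15, either way. A call with a gripper value outside its range is refused whole. The fingers move at their own pace and stop on an object; FORCE is the grip in N (left out, the last holds). Time passes only in rows, so rows that do not move let the fingers close. It gives the time, the measured TCP pose, the force and the opening at its end, in the units of the state.
- r.get_state(): the state, without advancing time (a new reading comes with each control period).
- cams.snapshot(name): name is "side" or "top" or "wrist"; returns the picture (480x640x3 uint8, red, green, blue); there is no depth.
- cams.camera_params(name): a dict with "fx", "fy", "cx", "cy" (pixels), "position" and "rotation" of the camera in the world; the wrist camera has in their place "hand_eye" (4x4, takes a point from camera to tool coordinates, whose origin is the TCP and whose axes are the flange's). Camera axes: x right, y down, z forward; pixel columns grow to the right and rows downward; lengths in mm; the calibration is good to about 2 mm. A picture is of the moment at which its call begins: read the wrist's pose just before it. camera_params takes no time and is no camera call.
- r.finish_job(): hands the job in, once; it reports no verdict.
The state is a dict: "t": time; "q": joint angles; "dq": joint speeds; "effort": joint torques, N m; "eef_pos": TCP position; "tcp_rot": TCP orientation; "ft_force": force on the tool from outside, world axes, zero at the start; "ft_torque": the same for the moment, N m; "opening": finger opening in mm.
Only numpy, scipy, OpenCV 4.12 (cv2) and the standard library are available. Lean on these libraries where they do the work, as an engineer would, in place of code of your own. Each camera call takes 0.05 s, during which the arm holds its last target.

### The job

Press the vegetables: wind the press plate up clear of the tub with the handwheel, pull the tub right out by its knob, and put every vegetable chunk from the board into it with the tongs, never touching the vegetables with the gripper's own fingers. Then push the tub fully home, wind the plate down until it bears on the vegetables and about one turn more, so that its spring is squeezed by roughly half, and leave it so. Stand the tongs back upright in their stand before you finish, and leave the salt jar, the soap bottle and the mug alone.

Things in the scene. Friction and masses are not known exactly. Their poses are not given: they have to be found in the camera images.
- press: stainless bench pickle press, too heavy to shift. Origin: on the counter, below the screw. -x is the front, where the tub slides out; y along the crossbeam. Base plate 12 mm thick, x -237 to +78 mm, 224 mm wide. Columns of 18 mm diameter at y = +-95 mm carry a crossbeam 36 mm (x) x 226 mm (y), top 159 mm high (bush 165 mm). Red handwheel above, white press plate below it
- screw (a joint): how far the screw is wound up, in m: 0 lowest, 0.056 highest (end stops). Right-hand screw: wheel, screw and plate rise 16 mm per full turn counter-clockwise seen from above, sink 16 mm per turn clockwise; it stays where it is left
- wheel_hub (a point): centre of the red handwheel, on the screw axis; 176 mm above the counter at screw = 0, and it rises with the screw. Rim: 50 mm radius to the middle of a 12 mm thick round bar, with spokes and a 30 mm hub. About 1.2 to 2 N at the rim turns it
- crank (a point): middle of the grip of the black crank knob that stands upright on the wheel's rim, 50 mm from the screw axis: 18 mm diameter, 40 mm tall, from 4 to 44 mm above the rim's centre plane; this point lies 30 mm above that plane. The knob spins freely on its pin, so a hand can lead it round in circles without turning
- plate_under (a point): centre of the underside of the white press plate (98 x 118 x 8 mm) that hangs below the screw; without load it is 28 mm above the counter at screw = 0 and 84 mm at screw = 0.056. The rim of the tub is 74 mm above the counter, so the plate is clear of the tub from about screw = 0.05
- follower (a joint): squeeze of the coil spring between screw and press plate, in m: 0 while the plate hangs free, up to 0.026; 0.6 N per mm. When the plate has met the vegetables, further winding down squeezes the spring, 16 mm per turn
- tub (a joint): how far the tub is slid out of the press, in m: 0 fully home against the back stop, 0.15 fully out. It runs on rails, 2 to 3 N slide it, and it stays where it is left
- tub_floor (a point): centre of the inner floor of the stainless tub, 21 mm above the counter; its axes are those of the press. The tub is 120 mm (x) x 140 mm (y) outside, 110 x 130 mm inside, its rim 53 mm above this floor; it moves with the tub
- tub_knob (a point): middle of the upright black knob on the lip in front of the tub, 112 mm from the tub's centre: 20 mm diameter, its top 66 mm above the counter; this point is 52 mm above the counter. The lip's top is 22 mm above the counter
- tongs: small steel spring tongs with red grips, 128 mm long, 16 mm wide, 70 g, standing upright in their stand, bow up. Origin: between the red grips, where to hold them; z up, the legs open and close along y. Bow's top 40 mm above the origin, tips 88 mm below it. The grips reach 18 mm above and below the origin and measure 39 mm over their outsides (y). None while the fingers hold them
- tongs_jaws (a point): point midway between the tongs' jaw pads, 75 mm below their origin. Open, the pads (16 mm wide, 26 mm tall) are 42 mm apart, 50 mm over their outsides. The spring keeps them open up to about 10 N on the grips: gripped with 5 N they are carried open, from about 11 N they close. On a 28 mm piece the grips are 34 mm over all, fully shut about 24 mm; 30 to 40 N hold a piece with 5 to 8 N
- stand: steel stand for the tongs, fixed: foot 75 x 105 x 8 mm with an open pocket, inside 26 mm (x) x 58 mm (y), walls 4 mm, rim 62 mm above the counter. Origin: on the counter below the pocket's centre
- stand_floor (a point): centre of the pocket's floor, 8 mm above the counter; the tongs' tips stand on it, their legs opening along the stand's y, so the tongs' origin is 88 mm above it
- board: wooden chopping board 210 x 165 x 12 mm, fixed; origin under its centre, on the counter
- salt_jar: white jar 64 mm in diameter, 90 mm tall; a bystander, origin under its foot
- soap: clear pump bottle 64 mm in diameter, 183 mm tall; a bystander, origin under its foot
- mug: blue mug 80 mm in diameter, 90 mm tall; a bystander, origin under its foot
- veg1: chunk of orange carrot, a slightly tapered round piece 30 mm in diameter at the foot, 27 mm at the top, 30 mm tall, 22 g, firm; standing on the board at the start. Origin: centre of its foot, z towards its top. None if there is no such chunk this time (2 to 4 of the five are there)
- veg2: chunk of orange carrot, a slightly tapered round piece 29 mm in diameter at the foot, 26 mm at the top, 32 mm tall, 22 g, firm; standing on the board at the start. Origin: centre of its foot, z towards its top. None if there is no such chunk this time (2 to 4 of the five are there)
- veg3: chunk of pale daikon, a slightly tapered round piece 30 mm in diameter at the foot, 27 mm at the top, 28 mm tall, 22 g, firm; standing on the board at the start. Origin: centre of its foot, z towards its top. None if there is no such chunk this time (2 to 4 of the five are there)
- veg4: chunk of orange carrot, a slightly tapered round piece 29 mm in diameter at the foot, 26 mm at the top, 29 mm tall, 22 g, firm; standing on the board at the start. Origin: centre of its foot, z towards its top. None if there is no such chunk this time (2 to 4 of the five are there)
- veg5: chunk of pale daikon, a slightly tapered round piece 30 mm in diameter at the foot, 27 mm at the top, 31 mm tall, 22 g, firm; standing on the board at the start. Origin: centre of its foot, z towards its top. None if there is no such chunk this time (2 to 4 of the five are there)
There are look-alikes about, which are no part of the job. Several things have the shape of the tongs; the one meant has the colours described above.

How it is judged:
By the outcome, as a careful person would: the job done as asked, in the order asked, and still so for the second after the job is handed in, with the robot touching nothing.
Of veg1, veg2, veg3, veg4, veg5 only 2 to 4 are there at a start; the rules pass over those that are not, and their reading is None.
At some moment in a run one of veg1, veg2, veg3, veg4, veg5 may be knocked a few centimetres aside while the robot is not near it.
It also fails if it takes over 210 s, if anything falls off the work surface, if the arm or the gripper's body presses on something with over 40 N, if the wrist force passes 120 N, or if a joint passes its speed limit or range.

## Working session

There is one attempt and no reset: what is moved stays moved. The work goes in short steps, Python scripts to look and compute and a shell command to move; the robot and the scene stay as the last step left them, time stands still between calls to the robot, and variables do not carry over. Pictures are saved under pics/ and viewed, and the job is handed in when it is done.

```bash
ls; mkdir -p pics; python3 - <<'E'
from rig import r,cams
import cv2
s=r.get_state();print(s)
for n in("side","top","wrist"):
    print(n,cams.camera_params(n))
    cv2.imwrite(f"pics/{n}0.png",cams.snapshot(n)[:,:,::-1])
E
```

```text
pics
{'t': 0.0, 'q': array([-1.22358682,  0.4352184 ,  0.02495083,  1.57408117, -0.01160399,
        1.1339841 , -0.07508194]), 'dq': array([-0.00087065,  0.00014666, -0.00096612, -0.00028436, -0.00163149,
       -0.00167172,  0.00052004]), 'effort': array([-4.82122923e-04, -6.70464635e+01,  1.02457680e+00, -3.16224396e+01,
        1.55426277e-02,  1.23081097e-02, -3.06731783e-05]), 'eef_pos': array([271.5694804 , 562.36959192, 230.53470243]), 'tcp_rot': array([-7.00619364e-01, -3.06224661e+00,  2.40397113e-03]), 'ft_force': array([ 0.27432635, -0.17389032,  0.6127559 ]), 'ft_torque': array([-0.06098087, -0.057722  , -0.01610572]), 'opening': 85.41819194243503}
side {'fx': 439.68550892386173, 'fy': 439.68550892386173, 'cx': 317.95786078922004, 'cy': 239.12576444434367, 'position': array([ 68.87905807, 508.07125194, 777.56099948]), 'rotation': array([-0.87722787,  2.49018276, -1.15123542])}
top {'fx': 540.9738322853678, 'fy': 540.9738322853678, 'cx': 329.6108227695216, 'cy': 245.4966733503119, 'position': array([ 428.11684976,  -72.66656944, 1365.76114192]), 'rotation': array([-2.16440047,  2.17885955, -0.05190196])}
wrist {'fx': 424.50650522416237, 'fy': 424.50650522416237, 'cx': 322.1486377501063, 'cy': 238.34119423724056, 'hand_eye': array([[ 9.09741662e-04, -9.53794503e-01, -3.00458348e-01,
         7.89576238e+01],
       [ 9.99999077e-01,  5.64540493e-04,  1.23572937e-03,
         2.48634455e-01],
       [-1.00901097e-03, -3.00459195e-01,  9.53794136e-01,
        -1.42860929e+02],
       [ 0.00000000e+00,  0.00000000e+00,  0.00000000e+00,
         1.00000000e+00]])}
```

View pics/side0.png

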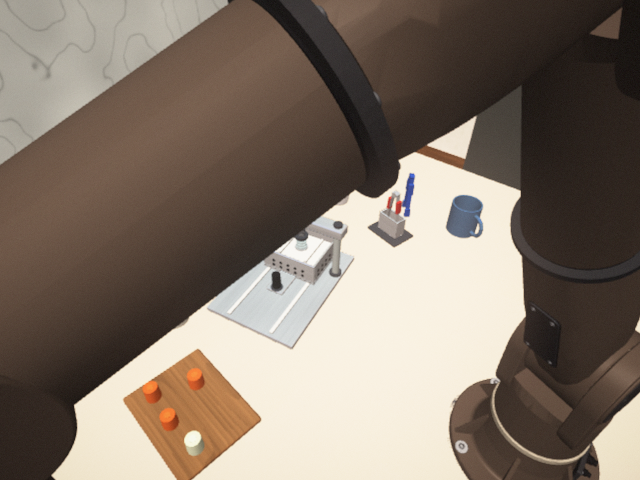

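View pics/top0.png

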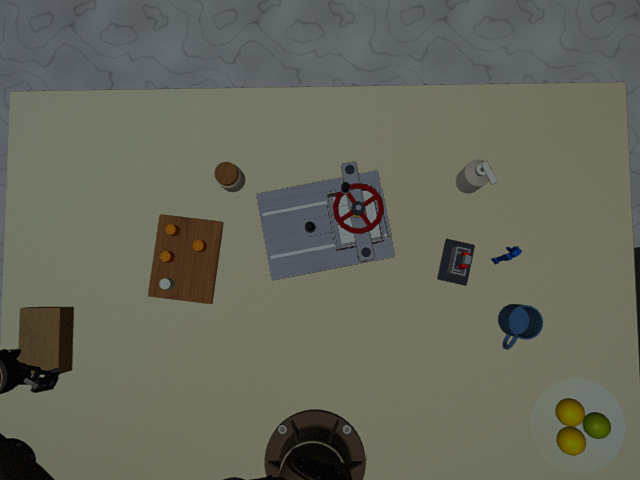

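View pics/wrist0.png

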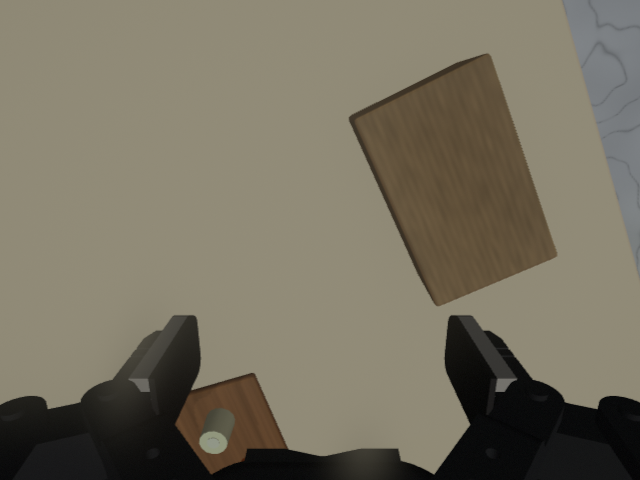

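The top view shows the press with its wheel at (358,208) and its crank at (346,187). The tub knob is at (310,227), and the red tongs stand at (462,260). The board has 4 chunks: orange at (171,230), (198,245) and (166,256), pale at (165,284). The blue tongs are a look-alike at (507,256).

```bash
cat > h.py <<'E'
import numpy as np, cv2
from scipy.spatial.transform import Rotation as R
from rig import r,cams
def cam(n,s=None):
    p=cams.camera_params(n)
    if n=="wrist":
        s=s or r.get_state()
        T=np.eye(4);T[:3,:3]=R.from_rotvec(s['tcp_rot']).as_matrix();T[:3,3]=s['eef_pos']
        M=T@p['hand_eye']; return p,M[:3,:3],M[:3,3]
    return p,R.from_rotvec(p['rotation']).as_matrix(),np.array(p['position'])
def ray(c,uv):
    p,Rm,o=c
    d=Rm@np.array([(uv[0]-p['cx'])/p['fx'],(uv[1]-p['cy'])/p['fy'],1.]); return o,d/np.linalg.norm(d)
def onz(c,uv,z):
    o,d=ray(c,uv); return o+d*(z-o[2])/d[2]
def proj(c,P):
    p,Rm,o=c; q=Rm.T@(np.array(P,float)-o); return np.array([p['fx']*q[0]/q[2]+p['cx'],p['fy']*q[1]/q[2]+p['cy']])
def tri(*ru):
    A=np.zeros((3,3));b=np.zeros(3);L=[ray(c,u) for c,u in ru]
    for o,d in L:
        M=np.eye(3)-np.outer(d,d);A+=M;b+=M@o
    X=np.linalg.solve(A,b); return X,[np.linalg.norm((np.eye(3)-np.outer(d,d))@(X-o)) for o,d in L]
def snap(n,name,crop=None,scale=1):
    s=r.get_state();im=cams.snapshot(n)[:,:,::-1]
    if crop: x0,y0,x1,y1=crop; im=im[y0:y1,x0:x1]
    if scale!=1: im=cv2.resize(im,None,fx=scale,fy=scale,interpolation=cv2.INTER_CUBIC)
    cv2.imwrite(f"pics/{name}.png",im); return s
def st():
    s=r.get_state();m=R.from_rotvec(s['tcp_rot']).as_matrix()
    print('t',round(s['t'],2),'tcp',s['eef_pos'].round(1),'z',m[:,2].round(3),'yawY',round(float(np.degrees(np.arctan2(m[1,1],m[0,1]))),1),'F',s['ft_force'].round(1),'op',round(s['opening'],1));return s
E
python3 - <<'E'
from h import *
c=cam("top")
for n,u,z in [("hub",(358,208),200),("crank",(346,187),220),("tubknob",(310,227),66),("col1",(349,169),159),("col2",(366,252),159),("c1",(257,192),12),("c2",(272,280),12),("c3",(378,171),12),("c4",(394,257),12),
 ("tongs1",(464,253),120),("tongs2",(462,267),120),("pen",(171,230),42),("v2",(198,245),42),("v3",(166,256),42),("daik",(165,284),42),
 ("b1",(161,214),12),("b2",(223,221),12),("b3",(149,296),12),("b4",(212,303),12),("st1",(448,239),8),("st2",(476,246),8),("st3",(438,279),8),("st4",(467,286),8),("mug",(519,320),90),("soap",(472,178),0),("salt",(227,173),90)]:
    print(n,onz(c,u,z).round(0))
im=cv2.imread("pics/top0.png")
cv2.imwrite("pics/topA.png",cv2.resize(im[150:300,240:410],None,fx=4,fy=4,interpolation=cv2.INTER_CUBIC))
cv2.imwrite("pics/topB.png",cv2.resize(im[220:300,430:540],None,fx=6,fy=6,interpolation=cv2.INTER_CUBIC))
st()
E
```

```text
hub [ 595. -105.  200.]
crank [638. -79. 220.]
tubknob [569.   8.  66.]
col1 [690. -87. 159.]
col2 [ 502. -123.  159.]
c1 [665. 145.  12.]
c2 [442. 107.  12.]
c3 [ 716. -162.   12.]
c4 [ 498. -199.   12.]
tongs1 [ 500. -349.  120.]
tongs2 [ 468. -344.  120.]
pen [567. 354.  42.]
v2 [529. 286.  42.]
v3 [503. 365.  42.]
daik [434. 367.  42.]
b1 [611. 390.  12.]
b2 [592. 231.  12.]
b3 [404. 417.  12.]
b4 [386. 257.  12.]
st1 [ 542. -335.    8.]
st2 [ 524. -404.    8.]
st3 [ 442. -308.    8.]
st4 [ 424. -379.    8.]
mug [ 345. -479.   90.]
soap [ 698. -400.    0.]
salt [698. 205.  90.]
t 0.15 tcp [271.6 562.5 230.7] z [-0.    -0.001 -1.   ] yawY 64.2 F [1.1 0.6 0.5] op 85.5
```

View pics/topA.png

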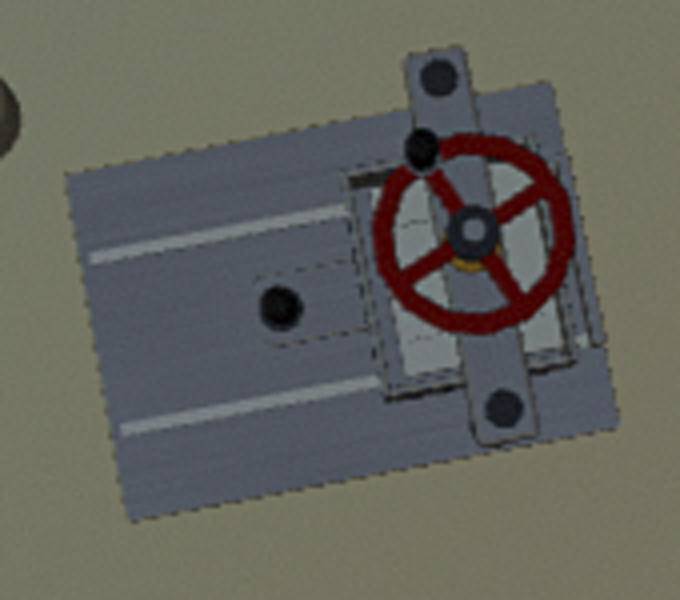

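View pics/topB.png

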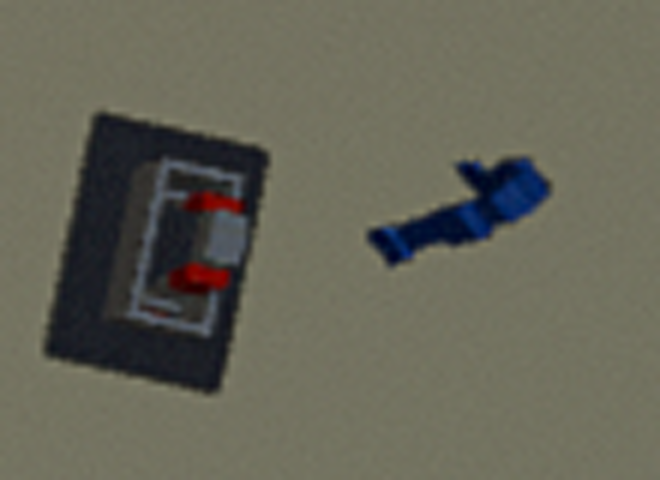

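```bash
python3 -m pendant '[{"slide":[2.3,-4.4,1],"angular":[0,0,-0.1],"jaw":1},{"slide":[2.3,-4.4,1],"angular":[0,0,-0.1],"jaw":1},{"slide":[2.3,-4.4,1],"angular":[0,0,-0.1],"jaw":1},{"slide":[2.3,-4.4,1],"angular":[0,0,-0.1],"jaw":1},{"slide":[2.3,-4.4,1],"angular":[0,0,-0.1],"jaw":1},{"slide":[2.3,-4.4,1],"angular":[0,0,-0.1],"jaw":1},{"slide":[2.3,-4.4,1],"angular":[0,0,-0.1],"jaw":1},{"slide":[2.3,-4.4,1],"angular":[0,0,-0.1],"jaw":1},{"slide":[2.3,-4.4,1],"angular":[0,0,-0.1],"jaw":1},{"slide":[2.3,-4.4,1],"angular":[0,0,-0.04],"jaw":1}]'; python3 - <<'E'
from h import *
s=st();snap("wrist","w1");import pickle;pickle.dump(s,open("w1.pkl","wb"))
E
```

```text
t: 1.15
eef_pos: [490.7, 127.3, 326.4]
tcp_rot: [-2.036, -2.383, 0.002]
ft_force: [1.0, 0.7, 0.3]
opening: 85.1
t 1.15 tcp [490.7 127.3 326.4] z [-0.007  0.004 -1.   ] yawY 9.0 F [1.  0.7 0.3] op 85.1
```

View pics/w1.png

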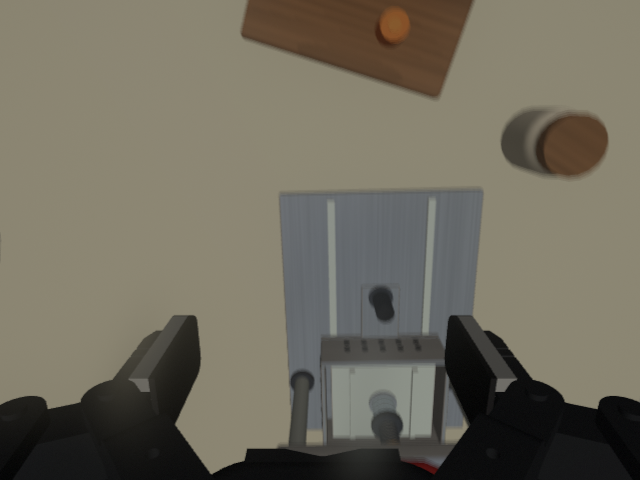

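The wrist view shows the press base with the tub knob top at (381,297), the tub, and the salt jar to the right.

```bash
python3 -m pendant '[{"slide":[2.3,-4.4,1.5],"angular":[0,0,0.0],"jaw":1},{"slide":[2.3,-4.4,1],"angular":[0,0,0.0],"jaw":1},{"slide":[2.3,-4.4,1],"angular":[0,0,0],"jaw":1},{"slide":[2.3,-4,1],"angular":[0,0,0],"jaw":1},{"slide":[0,0,0],"angular":[0,0,0],"jaw":1},{"slide":[0,0,0],"angular":[0,0,0],"jaw":1}]'; python3 - <<'E'
from h import *
s=st();snap("wrist","w2");import pickle;pickle.dump(s,open("w2.pkl","wb"))
E
```

```text
t: 1.8
eef_pos: [581.8, -49.8, 370.2]
tcp_rot: [-2.056, -2.373, 0.004]
ft_force: [-0.2, 0.9, -0.6]
opening: 85.3
t 1.8 tcp [581.8 -49.8 370.2] z [-0.003 -0.001 -1.   ] yawY 8.2 F [-0.2  0.9 -0.6] op 85.3
```

View pics/w2.png

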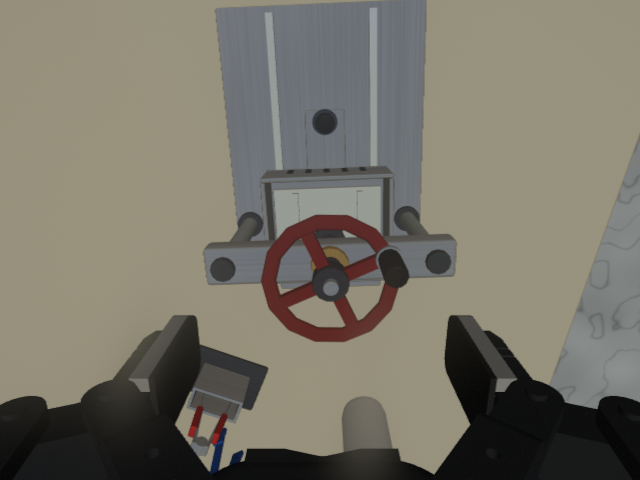

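```bash
python3 - <<'E'
import cv2
im=cv2.imread("pics/w2.png")
cv2.imwrite("pics/w2z.png",cv2.resize(im[200:350,240:440],None,fx=4,fy=4,interpolation=cv2.INTER_CUBIC))
E
```

```text
(no output)
```

View pics/w2z.png

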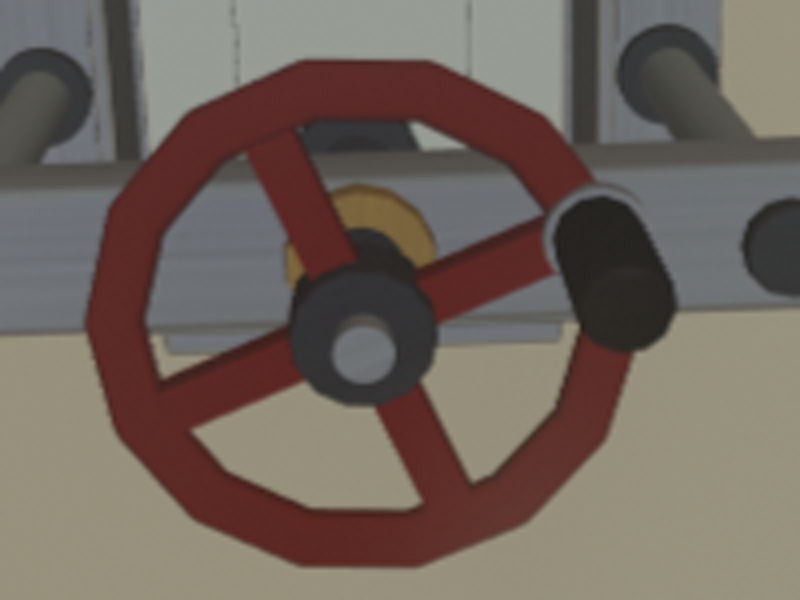

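```bash
python3 - <<'E'
from h import *
import pickle
w1=cam("wrist",pickle.load(open("w1.pkl","rb")));w2=cam("wrist",pickle.load(open("w2.pkl","rb")));t=cam("top")
print("cranktop",tri((w2,(397,277)),(t,(345.5,186.7))))
print("hubtip",tri((w2,(331,288.7)),(t,(358.2,207.5))))
print("tubknob",tri((w1,(380.5,297)),(w2,(324,121.5)),(t,(310,226.7))))
print("beam caps",tri((w2,(222.5,269)),(t,(366,252))),tri((w2,(438,261.5)),(t,(349.3,169.3))))
for z in(200,210,220,230): print(z,onz(w2,(330.5,278.3),z).round(1),onz(w2,(389.5,257.5),z).round(1))
print("tong",[onz(t,(464,260),z).round() for z in (96,136)], tri((w2,(208,427)),(t,(463,260))))
E
```

```text
cranktop (array([635.61949135, -78.04892936, 239.78110949]), [np.float64(0.8930924991411757), np.float64(0.8930924991411496)])
hubtip (array([ 594.50259765, -105.23565496,  212.9292581 ]), [np.float64(0.24518665486635746), np.float64(0.24518665486641467)])
tubknob (array([573.10596438,  10.04771331,  28.20858324]), [np.float64(0.14461338512669247), np.float64(0.6812428027193743), np.float64(0.763753357196158)])
beam caps (array([ 501.25685498, -122.79780158,  162.98700898]), [np.float64(0.33493545354458554), np.float64(0.3349354535446208)]) (array([687.77846811, -87.49106648, 164.39774216]), [np.float64(0.24196673579051411), np.float64(0.24196673579065991)])
200 [ 594.1 -102.2  200. ] [637.2 -78.  200. ]
210 [593.3 -98.  210. ] [635.  -74.6 210. ]
220 [592.5 -93.9 220. ] [632.9 -71.3 220. ]
230 [591.7 -89.7 230. ] [630.7 -67.9 230. ]
tong [array([ 485., -354.,   96.]), array([ 483., -345.,  136.])] (array([ 485.94646554, -350.64294023,  102.65406474]), [np.float64(1.0411948733485383), np.float64(1.0411948733486391)])
```

```bash
python3 -m pendant '[{"slide":[2.7,-1.4,-3],"angular":[0,0,0.0],"jaw":0.5},{"slide":[2.7,-1.4,-3],"angular":[0,0,0.0],"jaw":0.5},{"slide":[0,0,-2.7],"angular":[0,0,0],"jaw":0.5},{"slide":[0,0,-2.7],"angular":[0,0,0],"jaw":0.5},{"slide":[0,0,0],"angular":[0,0,0],"jaw":0.5},{"slide":[0,0,0],"angular":[0,0,0],"jaw":0.5}]'; python3 - <<'E'
from h import *
s=st();snap("wrist","w3");print(proj(cam("wrist",s),(635.7,-78.1,240)))
E
```

```text
t: 2.45
eef_pos: [636.0, -68.6, 252.4]
tcp_rot: [-2.038, -2.384, -0.001]
ft_force: [1.1, -0.0, 0.9]
opening: 42.7
t 2.45 tcp [636.  -68.6 252.4] z [-0.003  0.004 -1.   ] yawY 8.9 F [ 1.1 -0.   0.9] op 42.7
[321.13248287 328.71541453]
```

View pics/w3.png

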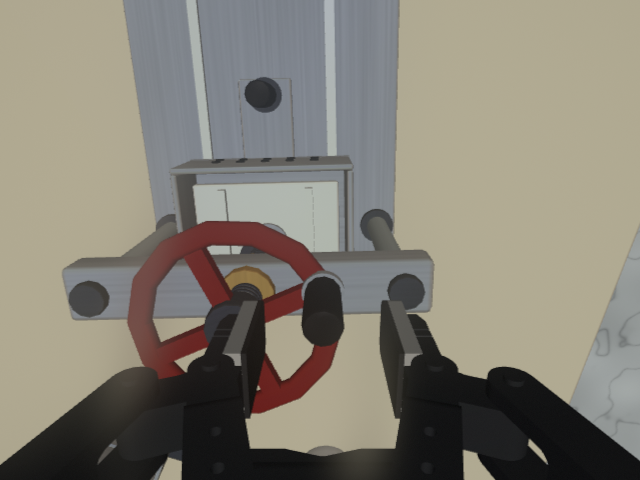

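The knob top is at (321,328), as predicted. I'll correct y, go down and grip.

```bash
python3 -m pendant '[{"slide":[0,-0.95,0],"angular":[0,0,0.0],"jaw":0.5},{"slide":[0,0,-2.2],"angular":[0,0,0.0],"jaw":0.5},{"slide":[0,0,-2.2],"angular":[0,0,0],"jaw":0.5},{"slide":[0,0,0],"angular":[0,0,0],"jaw":0.5},{"slide":[0,0,0],"angular":[0,0,0],"jaw":0},{"slide":[0,0,0],"angular":[0,0,0],"jaw":0},{"slide":[0,0,0],"angular":[0,0,0],"jaw":0},{"slide":[0,0,0],"angular":[0,0,0],"jaw":0}]' 25; python3 - <<'E'
from h import *
s=st()
C=np.array([594.5,-105.3]);d=s['eef_pos'][:2]-C;th=np.degrees(np.arctan2(d[1],d[0]));print(th,np.hypot(*d))
for k in range(21):
    a=np.radians(th+18*k);b=np.radians(th+18*k+18);print(k,(5*np.cos(b)-5*np.cos(a)).round(2),(5*np.sin(b)-5*np.sin(a)).round(2))
E
```

```text
t: 3.3
eef_pos: [638.7, -80.5, 217.5]
tcp_rot: [2.037, 2.386, 0.013]
ft_force: [1.5, 0.1, -9.4]
opening: 16.6
t 3.3 tcp [638.7 -80.5 217.5] z [ 0.009  0.004 -1.   ] yawY 9.0 F [ 1.5  0.1 -9.4] op 16.6
29.32714179255718 50.679355263814635
0 -0.97 1.23
1 -1.3 0.87
2 -1.51 0.42
3 -1.56 -0.06
4 -1.47 -0.54
5 -1.23 -0.97
6 -0.87 -1.3
7 -0.42 -1.51
8 0.06 -1.56
9 0.54 -1.47
10 0.97 -1.23
11 1.3 -0.87
12 1.51 -0.42
13 1.56 0.06
14 1.47 0.54
15 1.23 0.97
16 0.87 1.3
17 0.42 1.51
18 -0.06 1.56
19 -0.54 1.47
20 -0.97 1.23
```

```bash
python3 -m pendant '[{"slide":[-0.97,1.23,0.08],"angular":[0,0,0],"jaw":0},{"slide":[-1.3,0.87,0.08],"angular":[0,0,0],"jaw":0},{"slide":[-1.51,0.42,0.08],"angular":[0,0,0],"jaw":0},{"slide":[-1.56,-0.06,0.08],"angular":[0,0,0],"jaw":0}]'; cat >circ.py <<'E'
from h import *
import sys
sg=float(sys.argv[1]);n=int(sys.argv[2])
s=st();C=np.array([594.5,-105.3]);d=s['eef_pos'][:2]-C;th=np.degrees(np.arctan2(d[1],d[0]));print(th,np.hypot(*d))
print([[float(x) for x in (5*np.array([np.cos(b)-np.cos(a),np.sin(b)-np.sin(a)])).round(2)] for a,b in [(np.radians(th+sg*k),np.radians(th+sg*k+sg)) for k in range(n)]])
E
python3 circ.py 18 10
```

```text
t: 3.7
eef_pos: [586.1, -57.5, 220.6]
tcp_rot: [2.035, 2.381, 0.01]
ft_force: [3.1, -6.0, -10.2]
opening: 17.1
t 3.7 tcp [586.1 -57.5 220.6] z [ 0.012 -0.001 -1.   ] yawY 9.0 F [  3.1  -6.  -10.2] op 17.1
100.01085469123052 48.5624889344444
[[-1.48, -0.51], [-1.25, -0.94], [-0.9, -1.28], [-0.46, -1.5], [0.03, -1.56], [0.51, -1.48], [0.94, -1.25], [1.28, -0.9], [1.5, -0.46], [1.56, 0.03]]
```

```bash
python3 -m pendant '[{"slide":[-1.48,-0.51,0.08],"angular":[0,0,0],"jaw":0},{"slide":[-1.25,-0.94,0.08],"angular":[0,0,0],"jaw":0},{"slide":[-0.9,-1.28,0.08],"angular":[0,0,0],"jaw":0},{"slide":[-0.46,-1.5,0.08],"angular":[0,0,0],"jaw":0},{"slide":[0.03,-1.56,0.08],"angular":[0,0,0],"jaw":0},{"slide":[0.51,-1.48,0.08],"angular":[0,0,0],"jaw":0},{"slide":[0.94,-1.25,0.08],"angular":[0,0,0],"jaw":0},{"slide":[1.28,-0.9,0.08],"angular":[0,0,0],"jaw":0}]'; python3 circ.py 18 10
```

```text
t: 4.5
eef_pos: [572.3, -151.0, 226.9]
tcp_rot: [2.026, 2.383, 0.018]
ft_force: [-0.5, 4.3, -5.6]
opening: 16.5
t 4.5 tcp [ 572.3 -151.   226.9] z [ 0.017 -0.    -1.   ] yawY 9.3 F [-0.5  4.3 -5.6] op 16.5
-115.87285421512698 50.781362016661
[[1.5, -0.45], [1.56, 0.03], [1.48, 0.51], [1.25, 0.94], [0.89, 1.28], [0.45, 1.5], [-0.03, 1.56], [-0.51, 1.48], [-0.94, 1.25], [-1.28, 0.89]]
```

```bash
python3 -m pendant '[{"slide":[1.5,-0.45,0.08],"angular":[0,0,0],"jaw":0},{"slide":[1.56,0.03,0.08],"angular":[0,0,0],"jaw":0},{"slide":[1.48,0.51,0.08],"angular":[0,0,0],"jaw":0},{"slide":[1.25,0.94,0.08],"angular":[0,0,0],"jaw":0},{"slide":[0.89,1.28,0.08],"angular":[0,0,0],"jaw":0},{"slide":[0.45,1.5,0.08],"angular":[0,0,0],"jaw":0},{"slide":[-0.03,1.56,0.08],"angular":[0,0,0],"jaw":0},{"slide":[-0.51,1.48,0.08],"angular":[0,0,0],"jaw":0},{"slide":[-0.94,1.25,0.08],"angular":[0,0,0],"jaw":0},{"slide":[-1.28,0.89,0.08],"angular":[0,0,0],"jaw":0}]'; python3 circ.py 18 10
```

```text
t: 5.5
eef_pos: [616.1, -60.5, 235.2]
tcp_rot: [2.032, 2.379, 0.004]
ft_force: [-2.1, -11.9, -5.3]
opening: 17.2
t 5.5 tcp [616.1 -60.5 235.2] z [ 0.011 -0.006 -1.   ] yawY 9.0 F [ -2.1 -11.9  -5.3] op 17.2
64.25276148831482 49.75209091617648
[[-1.5, 0.45], [-1.56, -0.03], [-1.48, -0.52], [-1.25, -0.95], [-0.89, -1.29], [-0.45, -1.5], [0.03, -1.56], [0.52, -1.48], [0.95, -1.25], [1.29, -0.89]]
```

```bash
python3 -m pendant '[{"slide":[-1.5,0.45,0.08],"angular":[0,0,0],"jaw":0},{"slide":[-1.56,-0.03,0.08],"angular":[0,0,0],"jaw":0},{"slide":[-1.48,-0.52,0.08],"angular":[0,0,0],"jaw":0},{"slide":[-1.25,-0.95,0.08],"angular":[0,0,0],"jaw":0},{"slide":[-0.89,-1.29,0.08],"angular":[0,0,0],"jaw":0},{"slide":[-0.45,-1.5,0.08],"angular":[0,0,0],"jaw":0},{"slide":[0.03,-1.56,0.08],"angular":[0,0,0],"jaw":0},{"slide":[0.52,-1.48,0.08],"angular":[0,0,0],"jaw":0},{"slide":[0.95,-1.25,0.08],"angular":[0,0,0],"jaw":0},{"slide":[1.29,-0.89,0.08],"angular":[0,0,0],"jaw":0}]'; python3 circ.py 18 10
```

```text
t: 6.5
eef_pos: [570.3, -149.1, 243.6]
tcp_rot: [2.011, 2.368, 0.021]
ft_force: [-4.2, -1.6, -4.7]
opening: 16.8
t 6.5 tcp [ 570.3 -149.1  243.6] z [ 0.035 -0.012 -0.999] yawY 9.3 F [-4.2 -1.6 -4.7] op 16.8
-118.96065385914247 50.0398997388213
[[1.47, -0.53], [1.56, -0.05], [1.5, 0.43], [1.3, 0.88], [0.96, 1.23], [0.53, 1.47], [0.05, 1.56], [-0.43, 1.5], [-0.88, 1.3], [-1.23, 0.96]]
```

```bash
python3 -m pendant '[{"slide":[1.47,-0.53,0.08],"angular":[0.006,0.017,0],"jaw":0},{"slide":[1.56,-0.05,0.08],"angular":[0.006,0.017,0],"jaw":0},{"slide":[1.5,0.43,0.08],"angular":[0,0,0],"jaw":0},{"slide":[1.3,0.88,0.08],"angular":[0,0,0],"jaw":0},{"slide":[0.96,1.23,0.08],"angular":[0,0,0],"jaw":0},{"slide":[0.53,1.47,0.08],"angular":[0,0,0],"jaw":0},{"slide":[0.05,1.56,0.08],"angular":[0,0,0],"jaw":0},{"slide":[-0.43,1.5,0.08],"angular":[0,0,0],"jaw":0}]'; python3 circ.py 18 10
```

```text
t: 7.3
eef_pos: [643.1, -89.6, 250.1]
tcp_rot: [2.038, 2.377, -0.005]
ft_force: [-0.0, -2.7, -7.6]
opening: 16.8
t 7.3 tcp [643.1 -89.6 250.1] z [ 0.006 -0.009 -1.   ] yawY 8.8 F [-0.  -2.7 -7.6] op 16.8
17.947116074373803 51.08469561010826
[[-0.71, 1.39], [-1.11, 1.11], [-1.39, 0.71], [-1.54, 0.25], [-1.55, -0.24], [-1.39, -0.71], [-1.11, -1.11], [-0.71, -1.39], [-0.25, -1.54], [0.24, -1.55]]
```

```bash
python3 -m pendant '[{"slide":[-0.71,1.39,0.08],"angular":[0,0,0],"jaw":0},{"slide":[-1.11,1.11,0.08],"angular":[0,0,0],"jaw":0},{"slide":[-1.0,0.5,0.05],"angular":[0,0,0],"jaw":0}]'; python3 circ.py 18 10
```

```text
t: 7.6
eef_pos: [612.2, -58.9, 252.3]
tcp_rot: [2.038, 2.376, -0.012]
ft_force: [0.1, -5.6, -7.1]
opening: 16.8
t 7.6 tcp [612.2 -58.9 252.3] z [ 0.004 -0.013 -1.   ] yawY 8.8 F [ 0.1 -5.6 -7.1] op 16.8
69.10349464662234 49.7198829611447
[[-1.53, 0.32], [-1.56, -0.17], [-1.43, -0.64], [-1.16, -1.05], [-0.78, -1.36], [-0.32, -1.53], [0.17, -1.56], [0.64, -1.43], [1.05, -1.16], [1.36, -0.78]]
```

```bash
python3 -m pendant '[{"slide":[0,0,0],"angular":[0,0,0],"jaw":0.5},{"slide":[0,0,0],"angular":[0,0,0],"jaw":0.5},{"slide":[0,0,0],"angular":[0,0,0],"jaw":0.5},{"slide":[0,0,3],"angular":[0,0,0],"jaw":0.5},{"slide":[0,0,4],"angular":[0,0,0],"jaw":0.5},{"slide":[0,4,4],"angular":[0,0,0],"jaw":0.5},{"slide":[0,0,0],"angular":[0,0,0],"jaw":0.5},{"slide":[0,0,0],"angular":[0,0,0],"jaw":0.5}]'; python3 - <<'E'
from h import *
import pickle
s=st();snap("wrist","w4");pickle.dump(s,open("w4.pkl","wb"));snap("top","t4")
im=cv2.imread("pics/t4.png")
cv2.imwrite("pics/t4z.png",cv2.resize(im[150:300,250:410],None,fx=4,fy=4,interpolation=cv2.INTER_CUBIC))
E
```

```text
t: 8.4
eef_pos: [613.9, -19.8, 366.1]
tcp_rot: [2.034, 2.375, 0.003]
ft_force: [0.3, -0.8, -0.2]
opening: 42.8
t 8.4 tcp [613.9 -19.8 366.1] z [ 0.012 -0.008 -1.   ] yawY 8.8 F [ 0.3 -0.8 -0.2] op 42.8
```

View pics/w4.png

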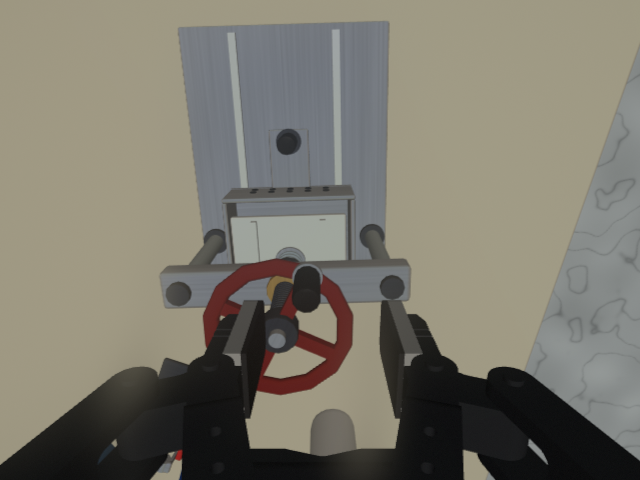

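View pics/t4z.png

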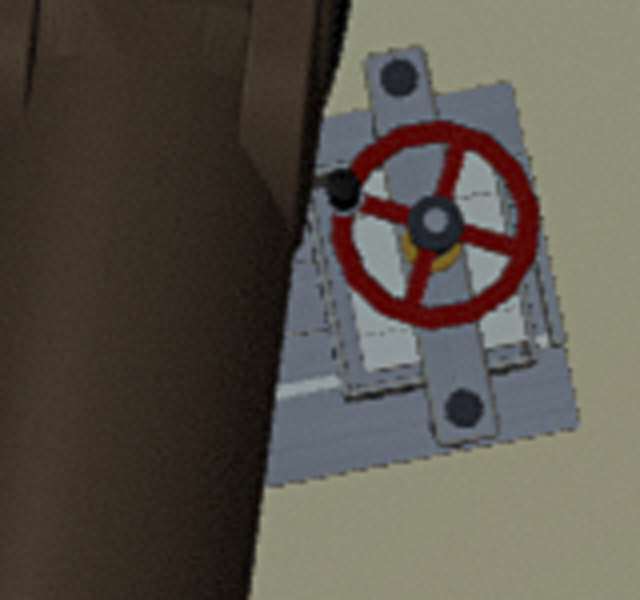

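```bash
python3 - <<'E'
from h import *
import pickle
w1=cam("wrist",pickle.load(open("w1.pkl","rb")));w2=cam("wrist",pickle.load(open("w2.pkl","rb")));w4=cam("wrist",pickle.load(open("w4.pkl","rb")));t=cam("top")
print("hubtip",tri((w4,(277,341)),(t,(359,205))))
print("crank",tri((w4,(306,297)),(t,(250+345/4,150+188/4))))
print("tubknob",tri((w1,(385,311)),(w2,(325,122)),(w4,(288.5,143)),(t,(310,226.7))))
print([onz(w4,(288.5,143),66),onz(t,(310,226.7),66),onz(w2,(325,122),66)])
E
```

```text
hubtip (array([ 594.95324485, -106.03045154,  244.77009519]), [np.float64(0.042971646537860245), np.float64(0.042971646537714084)])
crank (array([609.17793076, -58.983071  , 265.29614162]), [np.float64(0.3187721708395824), np.float64(0.318772170839394)])
tubknob (array([573.41125891,   9.91970963,  58.71244413]), [np.float64(1.7012754060946298), np.float64(0.9838341534271035), np.float64(2.946647387521749), np.float64(3.4412108573964026)])
[array([575.80003263,  12.85677268,  66.        ]), array([569.73517625,   7.54117689,  66.        ]), array([573.32552758,  11.17470018,  66.        ])]
```

```bash
python3 - <<'E'
from h import *
import pickle
from scipy.optimize import least_squares
t=cam("top")
def ext(n):
    im=cv2.imread(f"pics/{n}.png").astype(int);b,g,rr=im[...,0],im[...,1],im[...,2]
    m=((rr>1.8*g)&(rr>1.8*b)&(rr>60)).astype(np.uint8)
    N,l,s,c=cv2.connectedComponentsWithStats(m);k=1+np.argmax(s[1:,4]);x,y,w,h,a=s[k];print(n,s[k]);return np.array([x,y,x+w-1,y+h-1],float)
a=np.linspace(0,2*np.pi,181)
def mod(c,p):
    q=np.array([proj(c,(p[0]+56*np.cos(x),p[1]+56*np.sin(x),p[2])) for x in a]);return np.r_[q.min(0),q.max(0)]
for w,tp in(("w2","top0"),("w4","t4")):
    cw=cam("wrist",pickle.load(open(w+".pkl","rb")));e1=ext(w);e2=ext(tp)
    f=lambda p:np.r_[mod(cw,p)-e1,mod(t,p)-e2]
    s=least_squares(f,[594,-105,210]);print(w,s.x.round(1),s.fun.round(1))
E
```

```text
w2 [ 262  215  135  126 5518]
top0 [333 183  50  50 750]
w2 [ 594.4 -108.   189.7] [-0.4 -0.9  1.7 -0.1  0.6  0.6  2.9  2.4]
w4 [ 257  276   95  118 3245]
t4 [333 180  52  52 846]
w4 [ 615.5 -135.4  177.6] [-17.8  -3.1  15.4  -7.7  13.   -4.9  12.7  -5.7]
```

```bash
python3 -m pendant '[{"slide":[-0.2,-4,0],"angular":[0,0,0],"jaw":0.5},{"slide":[0,0,-3],"angular":[0,0,0],"jaw":0.5},{"slide":[0,0,-3],"angular":[0,0,0],"jaw":0.5},{"slide":[0,0,0],"angular":[0,0,0],"jaw":0.5},{"slide":[0,0,0],"angular":[0,0,0],"jaw":0.5}]'; python3 circ.py 18 1
```

```text
t: 9.0
eef_pos: [610.6, -62.9, 300.9]
tcp_rot: [2.04, 2.376, -0.002]
ft_force: [-0.4, -0.2, 0.7]
opening: 42.5
t 9.0 tcp [610.6 -62.9 300.9] z [ 0.007 -0.008 -1.   ] yawY 8.7 F [-0.4 -0.2  0.7] op 42.5
69.2614250334358 45.35237586588349
[[-1.53, 0.32]]
```

```bash
python3 -m pendant '[{"slide":[0.15,0.4,-2.5],"angular":[0,0,0],"jaw":0.5},{"slide":[0,0,-2.5],"angular":[0,0,0],"jaw":0.5},{"slide":[0,0,-0.5],"angular":[0,0,0],"jaw":0.5},{"slide":[0,0,0],"angular":[0,0,0],"jaw":0},{"slide":[0,0,0],"angular":[0,0,0],"jaw":0},{"slide":[0,0,0],"angular":[0,0,0],"jaw":0},{"slide":[0,0,0],"angular":[0,0,0],"jaw":0}]'; python3 circ.py 12 8
```

```text
t: 9.7
eef_pos: [614.3, -59.2, 250.5]
tcp_rot: [2.037, 2.373, 0.002]
ft_force: [1.5, 1.1, -9.6]
opening: 16.8
t 9.7 tcp [614.3 -59.2 250.5] z [ 0.012 -0.008 -1.   ] yawY 8.7 F [ 1.5  1.1 -9.6] op 16.8
66.72892875941727 50.22421456369218
[[-1.0, 0.31], [-1.04, 0.1], [-1.04, -0.12], [-0.99, -0.34], [-0.9, -0.53], [-0.77, -0.71], [-0.6, -0.85], [-0.41, -0.96]]
```

```bash
python3 -m pendant '[{"slide":[-1.0,0.31,0.053],"angular":[0,0,0],"jaw":0},{"slide":[-1.04,0.1,0.053],"angular":[0,0,0],"jaw":0},{"slide":[-1.04,-0.12,0.053],"angular":[0,0,0],"jaw":0},{"slide":[-0.99,-0.34,0.053],"angular":[0,0,0],"jaw":0}]'; python3 circ.py 12 8
```

```text
t: 10.1
eef_pos: [583.8, -56.9, 255.3]
tcp_rot: [2.019, 2.361, 0.028]
ft_force: [60.4, 9.6, -37.0]
opening: 16.9
t 10.1 tcp [583.8 -56.9 255.3] z [ 0.038 -0.009 -0.999] yawY 9.0 F [ 60.4   9.6 -37. ] op 16.9
102.48917173505482 49.59005417753544
[[-0.99, -0.33], [-0.9, -0.53], [-0.77, -0.71], [-0.61, -0.85], [-0.42, -0.96], [-0.21, -1.02], [0.01, -1.05], [0.23, -1.02]]
```

That's the end stop: screw = 0.056 at a crank angle of about 101°. I'll relax the force and release.

```bash
python3 -m pendant '[{"slide":[0.6,0.1,-0.2],"angular":[0,0.02,0],"jaw":0},{"slide":[0.3,0,-0.1],"angular":[0,0,0],"jaw":0},{"slide":[0,0,0],"angular":[0,0,0],"jaw":0.5},{"slide":[0,0,0],"angular":[0,0,0],"jaw":0.5},{"slide":[0,0,0],"angular":[0,0,0],"jaw":0.5}]'; python3 circ.py 12 1
```

```text
t: 10.6
eef_pos: [594.3, -55.2, 258.0]
tcp_rot: [2.022, 2.368, 0.024]
ft_force: [-0.7, 0.5, 0.1]
opening: 42.7
t 10.6 tcp [594.3 -55.2 258. ] z [ 0.031 -0.006 -0.999] yawY 9.0 F [-0.7  0.5  0.1] op 42.7
90.18418892958412 50.08000709030992
[[-1.04, -0.11]]
```

```bash
python3 -m pendant '[{"slide":[0,0,3],"angular":[0,0.015,0],"jaw":0.5},{"slide":[0,0,3],"angular":[0,0.015,0],"jaw":0.5},{"slide":[-0.5,3,1],"angular":[-0.074,-0.012,0],"jaw":0.5},{"slide":[-0.5,3,0],"angular":[-0.074,-0.012,0.02],"jaw":0.6},{"slide":[-0.5,3,-3],"angular":[0,0,0],"jaw":0.6},{"slide":[-0.5,0,-4],"angular":[0,0,0],"jaw":0.6},{"slide":[0,0,-4],"angular":[0,0,0],"jaw":0.6},{"slide":[0,0,-4],"angular":[0,0,0],"jaw":0.6},{"slide":[0,0,0],"angular":[0,0,0],"jaw":0.6},{"slide":[0,0,0],"angular":[0,0,0],"jaw":0.6}]'; python3 - <<'E'
from h import *
import pickle
s=st();snap("wrist","w5");pickle.dump(s,open("w5.pkl","wb"))
c=cam("wrist",s);print(proj(c,(573.4,7,66)),proj(c,(573.4,7,22)))
E
```

```text
t: 11.6
eef_pos: [571.9, 36.6, 183.3]
tcp_rot: [1.938, 2.303, -0.137]
ft_force: [0.2, -0.8, 0.2]
opening: 51.1
t 11.6 tcp [571.9  36.6 183.3] z [ 0.039 -0.152 -0.988] yawY 9.9 F [ 0.2 -0.8  0.2] op 51.1
[316.34094558 247.3905231 ] [316.34882614 220.04913252]
```

View pics/w5.png

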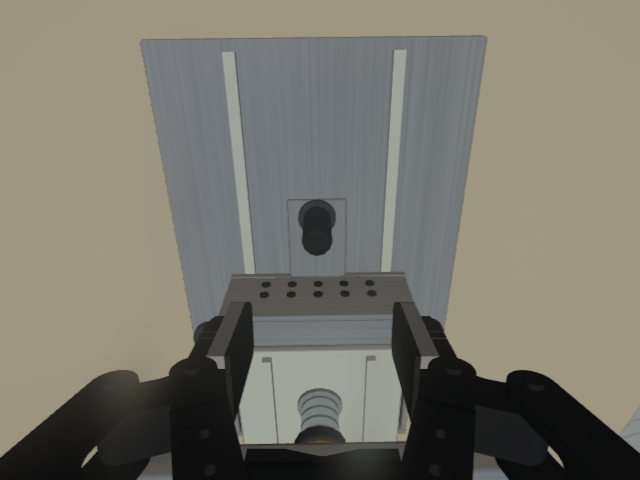

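```bash
python3 -m pendant '[{"slide":[0.1,-0.9,-4],"angular":[0,0,0],"jaw":0.6},{"slide":[0.1,-0.9,-4],"angular":[0,0,0],"jaw":0.6},{"slide":[0,-0.9,-4],"angular":[0,0,0],"jaw":0.6},{"slide":[0,0,-2],"angular":[0,0,0],"jaw":0.6},{"slide":[0,0,0],"angular":[0,0,0],"jaw":0.6}]'; python3 - <<'E'
from h import *
s=st();snap("wrist","w6")
E
```

```text
t: 12.15
eef_pos: [584.2, 9.9, 52.0]
tcp_rot: [1.932, 2.294, -0.108]
ft_force: [-0.1, -0.4, 0.4]
opening: 51.5
t 12.15 tcp [584.2   9.9  52. ] z [ 0.061 -0.145 -0.988] yawY 9.9 F [-0.1 -0.4  0.4] op 51.5
```

View pics/w6.png

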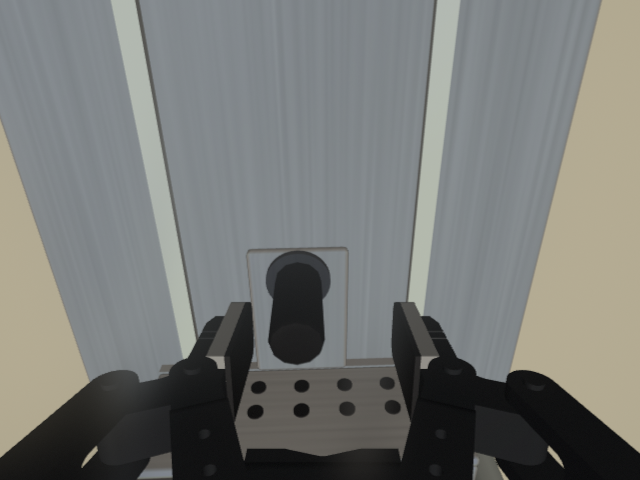

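```bash
python3 -m pendant '[{"slide":[-0.9,0,-0.7],"angular":[0,0.03,0],"jaw":0.6},{"slide":[0,0,-0.7],"angular":[0,0,0],"jaw":0.6},{"slide":[0,0,0],"angular":[0,0,0],"jaw":0},{"slide":[0,0,0],"angular":[0,0,0],"jaw":0},{"slide":[0,0,0],"angular":[0,0,0],"jaw":0},{"slide":[0,0,0],"angular":[0,0,0],"jaw":0}]' 35; python3 - <<'E'
from h import *
st()
E
```

```text
t: 12.8
eef_pos: [574.6, 9.8, 44.1]
tcp_rot: [1.946, 2.313, -0.138]
ft_force: [4.8, -1.5, -11.2]
opening: 18.8
t 12.8 tcp [574.6   9.8  44.1] z [ 0.03  -0.144 -0.989] yawY 9.9 F [  4.8  -1.5 -11.2] op 18.8
```

```bash
python3 -m pendant '[{"slide":[-0.28,1.5,0],"angular":[0,0,0],"jaw":0},{"slide":[-0.37,1.97,0],"angular":[0,0,0],"jaw":0},{"slide":[-0.37,1.97,0],"angular":[0,0,0],"jaw":0},{"slide":[-0.37,1.97,0],"angular":[0,0,0],"jaw":0},{"slide":[-0.37,1.97,0],"angular":[0,0,0],"jaw":0},{"slide":[-0.37,1.97,0],"angular":[0,0,0],"jaw":0},{"slide":[-0.28,1.5,0],"angular":[0,0,0],"jaw":0}]'; python3 - <<'E'
from h import *
st()
E
```

```text
t: 13.5
eef_pos: [551.2, 136.4, 44.0]
tcp_rot: [1.949, 2.301, -0.142]
ft_force: [1.0, -2.8, -6.4]
opening: 18.8
t 13.5 tcp [551.2 136.4  44. ] z [ 0.032 -0.15  -0.988] yawY 9.5 F [ 1.  -2.8 -6.4] op 18.8
```

```bash
python3 -m pendant '[{"slide":[-0.19,0.98,0],"angular":[0,0,0],"jaw":0},{"slide":[-0.15,0.8,0],"angular":[0,0,0],"jaw":0},{"slide":[-0.11,0.6,0],"angular":[0,0,0],"jaw":0},{"slide":[0,0,0],"angular":[0,0,0],"jaw":0}]'; python3 - <<'E'
from h import *
st()
E
```

```text
t: 13.9
eef_pos: [548.3, 152.6, 44.0]
tcp_rot: [1.95, 2.288, -0.153]
ft_force: [-0.4, 2.7, -3.3]
opening: 18.4
t 13.9 tcp [548.3 152.6  44. ] z [ 0.034 -0.162 -0.986] yawY 9.2 F [-0.4  2.7 -3.3] op 18.4
```

```bash
python3 -m pendant '[{"slide":[-0.11,0.6,0],"angular":[0,0,0],"jaw":0},{"slide":[-0.1,0.5,0],"angular":[0,0,0],"jaw":0}]'; python3 - <<'E'
from h import *
st()
E
```

```text
t: 14.1
eef_pos: [548.0, 154.2, 44.1]
tcp_rot: [1.954, 2.274, -0.163]
ft_force: [8.2, -18.5, -15.5]
opening: 18.4
t 14.1 tcp [548.  154.2  44.1] z [ 0.035 -0.172 -0.985] yawY 8.7 F [  8.2 -18.5 -15.5] op 18.4
```

```bash
python3 -m pendant '[{"slide":[0.03,-0.2,0],"angular":[0,0,0],"jaw":0},{"slide":[0,0,0],"angular":[0,0,0],"jaw":0.6},{"slide":[0,0,0],"angular":[0,0,0],"jaw":0.6},{"slide":[0,0,3],"angular":[0,0,0],"jaw":0.6},{"slide":[0,0,4.5],"angular":[0.08,0,0],"jaw":0.6},{"slide":[0,0,4.5],"angular":[0.08,0.03,0],"jaw":0.6},{"slide":[0,0,4.5],"angular":[0,0,0],"jaw":0.6},{"slide":[0,0,4.5],"angular":[0,0,0],"jaw":0.6},{"slide":[0,-4,4.5],"angular":[0,0,0],"jaw":0.6},{"slide":[0,-4,4.5],"angular":[0,0,0],"jaw":0.6}]'; python3 - <<'E'
from h import *
import pickle
s=st();snap("wrist","w7");pickle.dump(s,open("w7.pkl","wb"))
E
```

```text
t: 15.1
eef_pos: [544.8, 95.1, 336.6]
tcp_rot: [2.027, 2.397, 0.004]
ft_force: [0.7, -0.3, 0.2]
opening: 51.2
t 15.1 tcp [544.8  95.1 336.6] z [ 0.003  0.001 -1.   ] yawY 9.6 F [ 0.7 -0.3  0.2] op 51.2
```

View pics/w7.png

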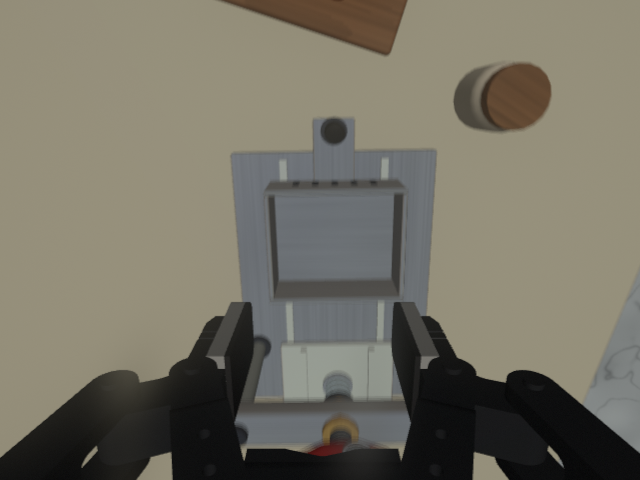

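```bash
python3 - <<'E'
from h import *
import pickle
c=cam("wrist",pickle.load(open("w7.pkl","rb")))
q=[onz(c,u,74) for u in((271,190),(405,187),(402,296),(274,299))];print(np.mean(q,0),[x.round(1) for x in q])
E
python3 -m pendant '[{"slide":[0,-3,3],"angular":[0,0,0],"jaw":0.6},{"slide":[-0.8,-5,1],"angular":[0,0,-0.05],"jaw":0.6},{"slide":[-0.8,-5,0],"angular":[0,0,-0.05],"jaw":0.7},{"slide":[-0.8,-5,0],"angular":[0,0,-0.05],"jaw":0.7},{"slide":[-0.8,-5,0],"angular":[0,0,-0.05],"jaw":0.7},{"slide":[-0.8,-5,0],"angular":[0,0,-0.05],"jaw":0.7},{"slide":[-0.8,-5,0],"angular":[0,0,-0.05],"jaw":0.7},{"slide":[-0.8,-5,-1],"angular":[0,0,-0.05],"jaw":0.7},{"slide":[-0.8,-5,-2],"angular":[0,0,-0.05],"jaw":0.7},{"slide":[0,0,0],"angular":[0,0,0],"jaw":0.7}]'; python3 - <<'E'
from h import *
import pickle
s=st();snap("wrist","w8");pickle.dump(s,open("w8.pkl","wb"))
E
```

```text
[569.21394996  41.97828988  74.        ] [array([495.4,  86.6,  74. ]), array([622.5, 111. ,  74. ]), array([645.3,  -2. ,  74. ]), array([513.7, -27.6,  74. ])]
t: 16.15
eef_pos: [482.9, -335.2, 362.7]
tcp_rot: [2.456, 1.916, 0.041]
ft_force: [-0.4, -0.3, -0.2]
opening: 59.8
t 16.15 tcp [ 482.9 -335.2  362.7] z [ 0.036 -0.004 -0.999] yawY -14.1 F [-0.4 -0.3 -0.2] op 59.8
```

View pics/w8.png

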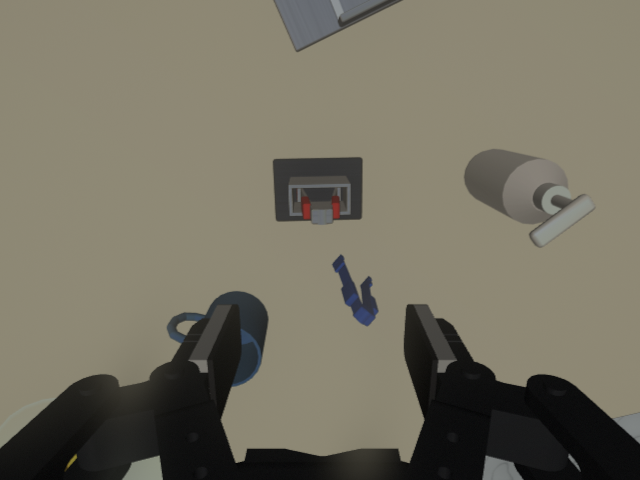

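```bash
python3 - <<'E'
import cv2
im=cv2.imread("pics/w8.png")
cv2.imwrite("pics/w8z.png",cv2.resize(im[150:240,260:380],None,fx=6,fy=6,interpolation=cv2.INTER_CUBIC))
E
```

```text
(no output)
```

View pics/w8z.png

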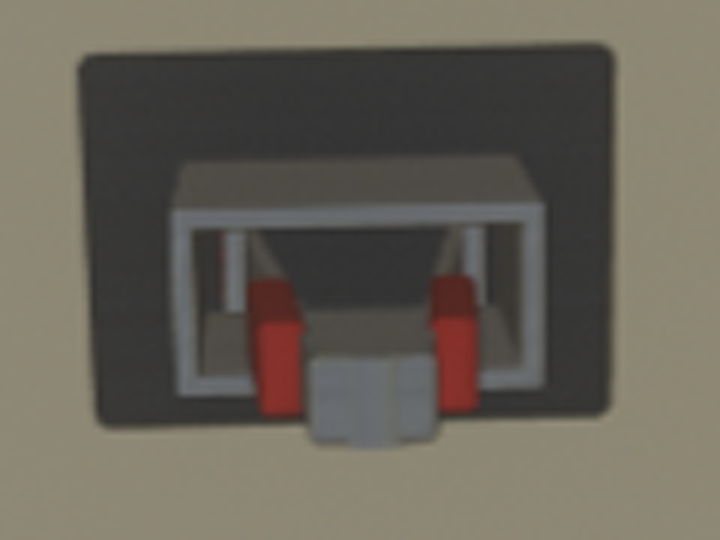

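```bash
python3 - <<'E'
from h import *
import pickle
c=cam("wrist",pickle.load(open("w8.pkl","rb")));t=cam("top")
f=lambda x,y:(260+x/6,150+y/6); g=lambda x,y:(430+x/6,220+y/6)
print("bow",onz(c,f(372,400),136),tri((c,f(372,400)),(t,g(226,240))))
a,b=onz(c,f(280,367),114),onz(c,f(455,360),114);print("red",a,b,(a+b)/2,np.linalg.norm(a-b),np.degrees(np.arctan2(*(b-a)[[1,0]])))
print("redtop", onz(t,g(216,203),114),onz(t,g(203,275),114))
q=[onz(c,f(*u),62) for u in((172,207),(545,203),(543,388),(182,395))];print(np.mean(q,0),[x.round(1) for x in q])
q=[onz(c,f(*u),8) for u in((80,57),(613,45),(608,415),(97,427))];print(np.mean(q,0),[x.round(1) for x in q])
q=[onz(t,g(*u),62) for u in((163,157),(245,175),(212,335),(130,317))];print(np.mean(q,0),[x.round(1) for x in q])
E
```

```text
bow [ 484.59490978 -353.40617999  136.        ] (array([ 484.11608717, -356.94607585,  121.43205861]), [np.float64(0.1956660019710219), np.float64(0.19566600197105904)])
red [ 471.20974305 -350.18187861  114.        ] [ 498.26182133 -356.0124344   114.        ] [ 484.73578219 -353.09715651  114.        ] 27.67327808965907 -12.162945315055218
redtop [ 498.61877288 -354.98489927  114.        ] [ 471.01816068 -349.36768347  114.        ]
[ 485.06672841 -353.97586505   62.        ] [array([ 457. , -329.7,   62. ]), array([ 520.7, -345.3,   62. ]), array([ 512.8, -377.9,   62. ]), array([ 449.8, -362.9,   62. ])]
[ 484.727399   -353.46759399    8.        ] [array([ 443. , -305.9,    8. ]), array([ 543.5, -329.1,    8. ]), array([ 526.5, -401.2,    8. ]), array([ 426. , -377.7,    8. ])]
[ 484.48024174 -354.98614067   62.        ] [array([ 520.1, -346.1,   62. ]), array([ 512.7, -378.5,   62. ]), array([ 448.9, -363.9,   62. ]), array([ 456.2, -331.5,   62. ])]
```

```bash
python3 -m pendant '[{"slide":[0.2,-1.8,-4],"angular":[0.004,0.036,0.017],"jaw":0.75},{"slide":[0,0,-4.5],"angular":[0,0,0],"jaw":0.75},{"slide":[0,0,-4.5],"angular":[0,0,0],"jaw":0.75},{"slide":[0,0,-4],"angular":[0,0,0],"jaw":0.75},{"slide":[0,0,0],"angular":[0,0,0],"jaw":0.75},{"slide":[0,0,0],"angular":[0,0,0],"jaw":0.75}]'; python3 - <<'E'
from h import *
s=st();snap("wrist","w9");c=cam("wrist",s);print(proj(c,(484.8,-353.5,136)))
E
```

```text
t: 16.8
eef_pos: [493.9, -344.5, 193.1]
tcp_rot: [2.438, 1.972, 0.017]
ft_force: [1.2, -0.3, 1.2]
opening: 64.2
t 16.8 tcp [ 493.9 -344.5  193.1] z [ 0.012  0.002 -1.   ] yawY -12.1 F [ 1.2 -0.3  1.2] op 64.2
[310.55533135 286.62225753]
```

View pics/w9.png

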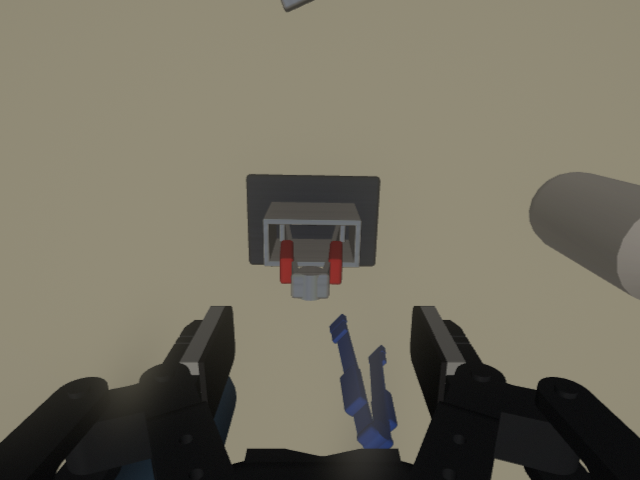

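```bash
python3 -m pendant '[{"slide":[-0.9,-0.9,-2],"angular":[0,0.01,-0.017],"jaw":0.75},{"slide":[0,0,-2],"angular":[0,0,0],"jaw":0.75},{"slide":[0,0,0],"angular":[0,0,0],"jaw":0.75},{"slide":[0,0,0],"angular":[0,0,0],"jaw":0.75}]'; python3 - <<'E'
from h import *
s=st()
E
```

```text
t: 17.25
eef_pos: [488.3, -356.0, 158.7]
tcp_rot: [2.451, 1.95, 0.012]
ft_force: [0.6, 0.4, 0.3]
opening: 63.6
t 17.25 tcp [ 488.3 -356.   158.7] z [ 0.012 -0.003 -1.   ] yawY -13.0 F [0.6 0.4 0.3] op 63.6
```

```bash
python3 -m pendant '[{"slide":[-0.35,0.25,-2],"angular":[0,0.01,0],"jaw":0.75},{"slide":[0,0,-2.5],"angular":[0,0,0],"jaw":0.75},{"slide":[0,0,-2.0],"angular":[0,0,0],"jaw":0.75},{"slide":[0,0,-1],"angular":[0,0,0],"jaw":0.75},{"slide":[0,0,0],"angular":[0,0,0],"jaw":0.75}]'; python3 - <<'E'
from h import *
s=st()
E
```

```text
t: 17.75
eef_pos: [488.4, -357.0, 88.9]
tcp_rot: [2.448, 1.947, 0.006]
ft_force: [-0.9, 0.0, -0.2]
opening: 64.1
t 17.75 tcp [ 488.4 -357.    88.9] z [ 0.012 -0.008 -1.   ] yawY -13.0 F [-0.9  0.  -0.2] op 64.1
```

```bash
python3 -m pendant '[{"slide":[-0.4,0.35,-1],"angular":[0.004,0.01,0],"jaw":0.6},{"slide":[0,0,0],"angular":[0,0,0],"jaw":0.6},{"slide":[0,0,0],"angular":[0,0,0],"jaw":0.6}]'; python3 - <<'E'
from h import *
s=st()
E
```

```text
t: 18.05
eef_pos: [485.4, -354.4, 80.9]
tcp_rot: [2.453, 1.951, -0.001]
ft_force: [0.5, -0.8, -0.1]
opening: 51.1
t 18.05 tcp [ 485.4 -354.4   80.9] z [ 0.004 -0.006 -1.   ] yawY -13.0 F [ 0.5 -0.8 -0.1] op 51.1
```

```bash
python3 -m pendant '[{"slide":[0,0,0],"angular":[0,0,0],"jaw":0.44},{"slide":[0,0,0],"angular":[0,0,0],"jaw":0.44},{"slide":[0,0,0],"angular":[0,0,0],"jaw":0.44},{"slide":[0,0,0],"angular":[0,0,0],"jaw":0.44}]' 20; python3 - <<'E'
from h import *
s=st();snap("wrist","w10")
E
```

```text
t: 18.45
eef_pos: [486.0, -354.7, 82.2]
tcp_rot: [2.452, 1.951, 0.001]
ft_force: [0.6, -0.4, -0.3]
opening: 37.5
t 18.45 tcp [ 486.  -354.7   82.2] z [ 0.006 -0.006 -1.   ] yawY -13.0 F [ 0.6 -0.4 -0.3] op 37.5
```

View pics/w10.png

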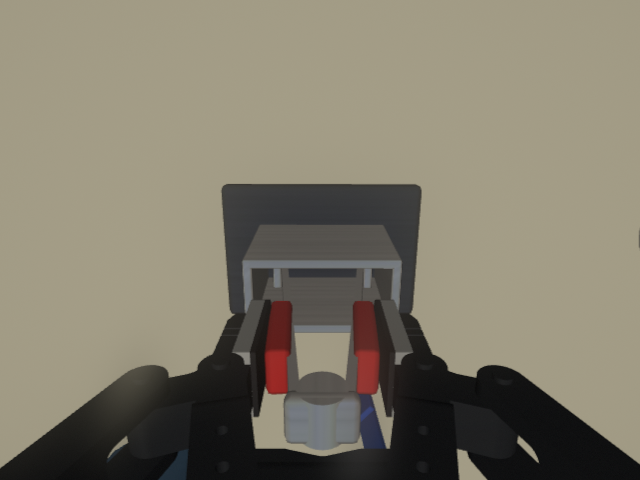

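```bash
python3 -m pendant '[{"slide":[0,0,1],"angular":[0,0,0],"jaw":0.44},{"slide":[0,0,2],"angular":[0,0,0],"jaw":0.44},{"slide":[0,0,2.5],"angular":[0,0,0],"jaw":0.44},{"slide":[0,0,3],"angular":[0,0,0],"jaw":0.44},{"slide":[0,0,3],"angular":[0,0,0],"jaw":0.44},{"slide":[0,0,0],"angular":[0,0,0],"jaw":0.44}]'; python3 - <<'E'
from h import *
s=st();snap("wrist","w11")
E
```

```text
t: 19.1
eef_pos: [484.3, -354.8, 203.9]
tcp_rot: [2.454, 1.949, -0.002]
ft_force: [-0.1, -0.4, -1.7]
opening: 37.5
t 19.1 tcp [ 484.3 -354.8  203.9] z [ 0.004 -0.006 -1.   ] yawY -13.1 F [-0.1 -0.4 -1.7] op 37.5
```

View pics/w11.png

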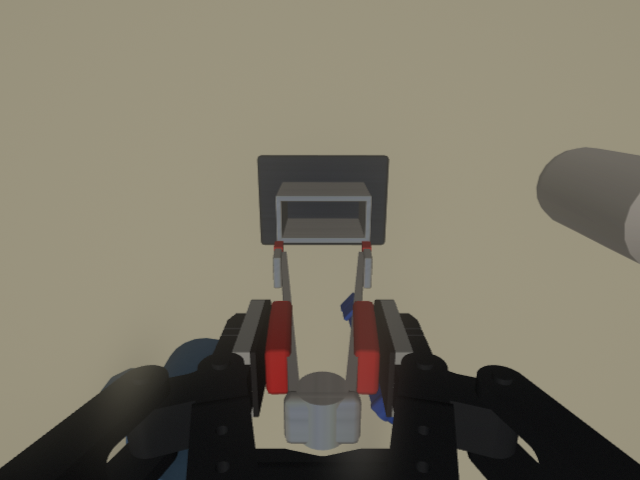

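Tongs lifted cleanly and held open; the stand is empty. I'll carry them high over to the board.

```bash
python3 -m pendant '[{"slide":[0,0,4],"angular":[0,0,0],"jaw":0.44},{"slide":[0,2,4.5],"angular":[0,0,0],"jaw":0.44},{"slide":[0,4,4.5],"angular":[0,0,0.05],"jaw":0.44},{"slide":[0,4.5,4.5],"angular":[0,0,0.05],"jaw":0.44},{"slide":[0,4.5,1],"angular":[0,0,0.05],"jaw":0.44},{"slide":[0,4.5,0],"angular":[0,0,0.05],"jaw":0.44},{"slide":[0,4.5,0],"angular":[0,0,0.05],"jaw":0.44},{"slide":[0,4.5,0],"angular":[0,0,0.05],"jaw":0.44},{"slide":[0,4.5,0],"angular":[0,0,0.05],"jaw":0.44},{"slide":[0,4.5,0],"angular":[0,0,0.05],"jaw":0.44}]';python3 -m pendant '[{"slide":[0,4.5,0],"angular":[0,0,0.02],"jaw":0.44},{"slide":[0,4.5,0],"angular":[0,0,0],"jaw":0.44},{"slide":[0.5,4.5,0],"angular":[0,0,0],"jaw":0.44},{"slide":[0.5,4.5,0],"angular":[0,0,0],"jaw":0.44},{"slide":[0.5,4.5,-1],"angular":[0,0,0],"jaw":0.44},{"slide":[0,3,-1],"angular":[0,0,0],"jaw":0.44},{"slide":[0,0,0],"angular":[0,0,0],"jaw":0.44},{"slide":[0,0,0],"angular":[0,0,0],"jaw":0.44}]'; python3 - <<'E'
from h import *
import pickle
s=st();snap("wrist","w12");pickle.dump(s,open("w12.pkl","wb"))
E
```

```text
t: 20.15
eef_pos: [476.2, 13.9, 370.3]
tcp_rot: [-2.02, -2.406, 0.013]
ft_force: [2.0, 0.2, -0.9]
opening: 37.8
t: 20.95
eef_pos: [483.8, 286.7, 342.1]
tcp_rot: [-1.973, -2.435, 0.027]
ft_force: [-0.5, -1.5, -1.3]
opening: 37.7
t 20.95 tcp [483.8 286.7 342.1] z [-0.016 -0.009 -1.   ] yawY 12.0 F [-0.5 -1.5 -1.3] op 37.7
```

View pics/w12.png

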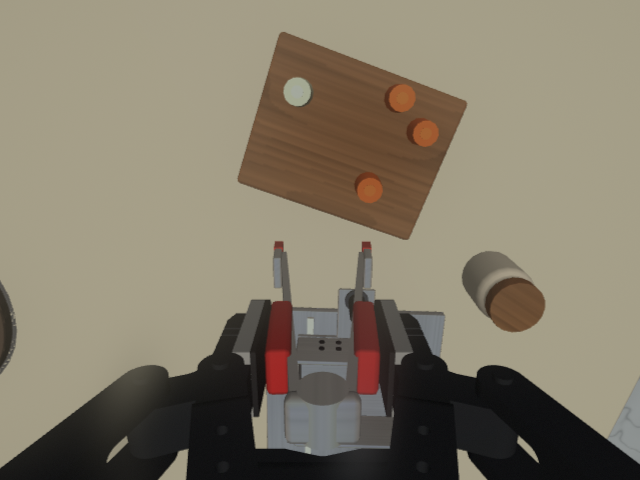

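```bash
python3 - <<'E'
from h import *
import pickle
c=cam("wrist",pickle.load(open("w12.pkl","rb")))
im=cv2.imread("pics/w12.png");hsv=cv2.cvtColor(im,cv2.COLOR_BGR2HSV)
for lo,hi in (((3,150,140),(14,255,255)),((25,20,150),(60,120,255))):
    m=cv2.inRange(hsv,lo,hi);m[240:]=0
    N,l,s,ce=cv2.connectedComponentsWithStats(m)
    for k in range(1,N):
        if s[k,4]>150: print(s[k],ce[k].round(1),onz(c,ce[k],42).round(1))
snap("top","t12")
E
```

```text
[389  84  26  28 550] [402.   97.6] [536.8 383.4  42. ]
[413 121  26  26 502] [425.5 133.1] [569.  355.5  42. ]
[358 178  25  25 487] [369.5 190. ] [527.9 286.9  42. ]
[284  78  26  28 485] [296.6  91.3] [433.9 367.5  42. ]
```

View pics/t12.png

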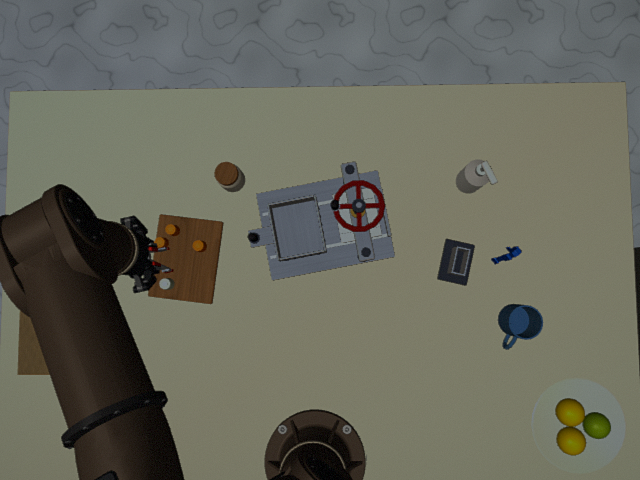

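```bash
python3 - <<'E'
from h import *
p=cams.camera_params("wrist");M=np.linalg.inv(p['hand_eye'])
for x in(-8,0,8):
  for y in (-23,0,23):
    q=M@np.array([x,y,74,1]);print(x,y,(p['fx']*q[0]/q[2]+p['cx']).round(1),(p['fy']*q[1]/q[2]+p['cy']).round(1))
im=cv2.imread("pics/w12.png")
cv2.imwrite("pics/w12z.png",cv2.resize(im[225:325,250:400],None,fx=5,fy=5,interpolation=cv2.INTER_CUBIC))
E
```

```text
-8 -23 282.5 270.0
-8 0 324.4 270.0
-8 23 366.4 270.1
0 -23 282.1 256.3
0 0 324.5 256.3
0 23 366.8 256.4
8 -23 281.7 242.2
8 0 324.5 242.3
8 23 367.3 242.3
```

View pics/w12z.png

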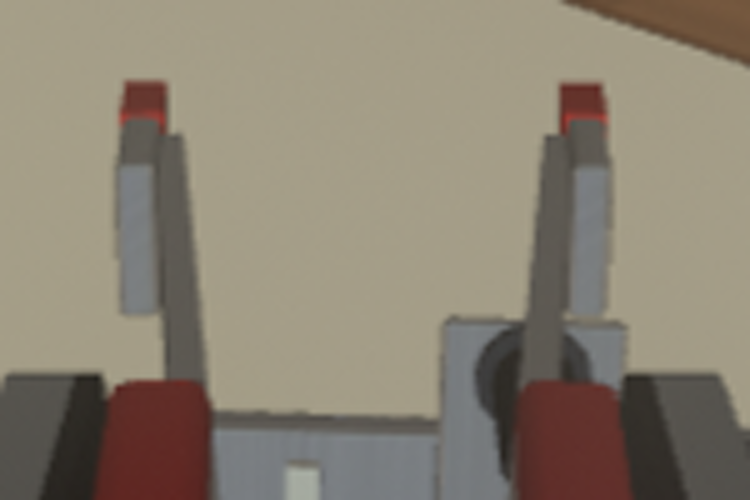

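```bash
python3 -m pendant '[{"slide":[2.2,0,-4],"angular":[0.01,-0.016,-0.02],"jaw":0.44},{"slide":[2.2,0,-4.5],"angular":[0,0,0],"jaw":0.44},{"slide":[0,0,-4.5],"angular":[0,0,0],"jaw":0.44},{"slide":[0,0,-4],"angular":[0,0,0],"jaw":0.44},{"slide":[0,0,0],"angular":[0,0,0],"jaw":0.44},{"slide":[0,0,0],"angular":[0,0,0],"jaw":0.44}]'; cat > look.py <<'E'
from h import *
import sys,pickle
n=sys.argv[1];s=st();snap("wrist",n);pickle.dump(s,open(n+".pkl","wb"));c=cam("wrist",s)
im=cv2.imread(f"pics/{n}.png");hsv=cv2.cvtColor(im,cv2.COLOR_BGR2HSV)
for lo,hi in (((3,150,110),(14,255,255)),((25,20,150),(60,120,255))):
    m=cv2.inRange(hsv,lo,hi)
    N,l,q,ce=cv2.connectedComponentsWithStats(m)
    for k in range(1,N):
        if q[k,4]>400: print(q[k],ce[k].round(1),onz(c,ce[k],42).round(1))
E
python3 look.py w13
```

```text
t: 21.65
eef_pos: [533.4, 277.5, 174.0]
tcp_rot: [2.016, 2.405, 0.018]
ft_force: [-0.2, -0.5, 0.0]
opening: 37.3
t 21.65 tcp [533.4 277.5 174. ] z [ 0.01   0.007 -1.   ] yawY 10.1 F [-0.2 -0.5  0. ] op 37.3
[ 337   40   44   47 1594] [358.3  62.9] [536.8 382.9  42. ]
[ 379   97   42   45 1492] [399.1 118.7] [568.4 355.7  42. ]
[ 296  184   42   50 1602] [316.7 208.9] [527.6 289.8  42. ]
[ 163   34   45   48 1393] [184.6  57.7] [433.9 367.4  42. ]
```

View pics/w13.png

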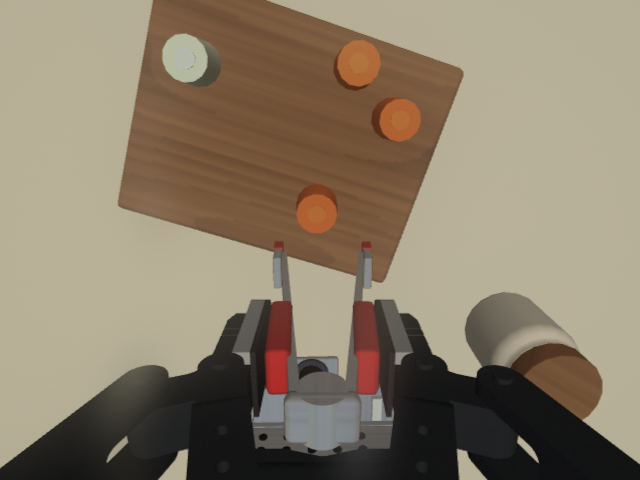

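```bash
python3 -m pendant '[{"slide":[-0.47,0.95,-0.5],"angular":[-0.007,0.008,0],"jaw":0.44},{"slide":[0,0,-1],"angular":[0,0,0],"jaw":0.44},{"slide":[0,0,0],"angular":[0,0,0],"jaw":0.44},{"slide":[0,0,0],"angular":[0,0,0],"jaw":0.44}]'; python3 look.py w14
```

```text
t: 22.1
eef_pos: [530.8, 290.1, 164.5]
tcp_rot: [2.015, 2.406, 0.016]
ft_force: [-0.7, -0.2, -0.0]
opening: 37.4
t 22.1 tcp [530.8 290.1 164.5] z [ 0.009  0.006 -1.   ] yawY 10.1 F [-0.7 -0.2 -0. ] op 37.4
[ 338   62   45   47 1653] [360.1  84.4] [536.7 383.   42. ]
[ 381  117   43   47 1596] [401.3 140.1] [568.1 356.   42. ]
[ 296  204   43   52 1726] [317.6 230.2] [527.6 290.5  42. ]
[ 160   55   46   49 1479] [182.6  79.2] [433.8 367.4  42. ]
```

View pics/w14.png

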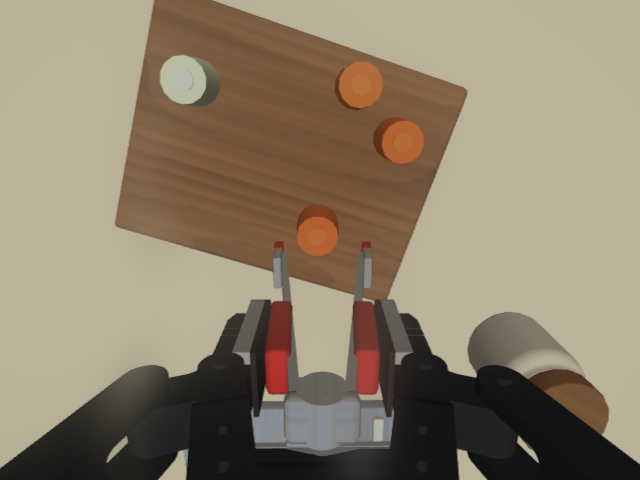

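```bash
python3 -m pendant '[{"slide":[-0.2,-0.3,-1],"angular":[-0.006,0.008,0],"jaw":0.44},{"slide":[0,0,-1.5],"angular":[0,0,0],"jaw":0.44},{"slide":[0,0,0],"angular":[0,0,0],"jaw":0.44},{"slide":[0,0,0],"angular":[0,0,0],"jaw":0.44}]'; python3 look.py w15
```

```text
t: 22.55
eef_pos: [528.8, 286.1, 138.5]
tcp_rot: [2.017, 2.408, -0.001]
ft_force: [0.4, -0.2, -0.6]
opening: 37.3
t 22.55 tcp [528.8 286.1 138.5] z [ 0.    -0.001 -1.   ] yawY 10.1 F [ 0.4 -0.2 -0.6] op 37.3
[ 347   48   51   53 2088] [372.   73.7] [536.7 382.9  42. ]
[ 391  111   52   52 2019] [417.2 136. ] [567.9 356.1  42. ]
[ 300  207   47   57 2129] [323.6 235.3] [527.4 290.8  42. ]
[358 302  17  34 435] [365.8 316. ] [562.8 243.4  42. ]
[ 149   41   51   55 2201] [173.8  68. ] [433.8 367.4  42. ]
```

View pics/w15.png

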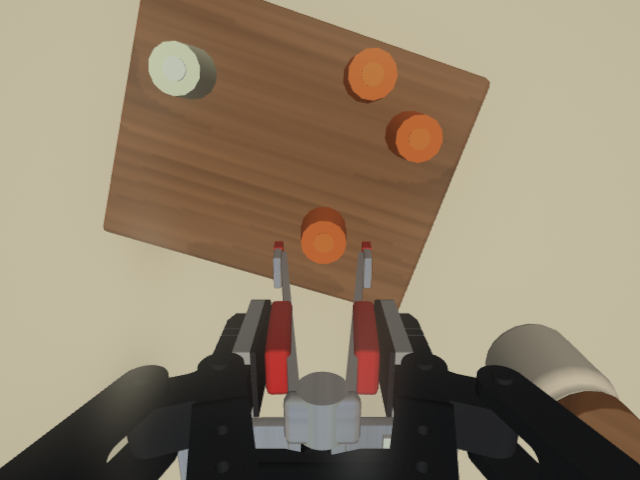

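```bash
python3 -m pendant '[{"slide":[0,0,-1.8],"angular":[0,0,0],"jaw":0.44},{"slide":[0,0,-1.8],"angular":[0,0,0],"jaw":0.44},{"slide":[0,0,-0.8],"angular":[0,0,0],"jaw":0.44},{"slide":[0,0,0],"angular":[0,0,0],"jaw":0.44}]'; python3 look.py w16
```

```text
t: 23.0
eef_pos: [530.1, 286.6, 95.5]
tcp_rot: [2.016, 2.407, 0.004]
ft_force: [1.3, 0.3, -0.0]
opening: 37.8
t 23.0 tcp [530.1 286.6  95.5] z [ 0.003  0.001 -1.   ] yawY 10.1 F [ 1.3  0.3 -0. ] op 37.8
[ 346   36   65   65 3130] [379.2  67.7] [536.6 382.9  42. ]
[ 397  113   68   63 3063] [433.  142.9] [567.5 356.2  42. ]
[ 293  225   56   70 3167] [320.7 260.2] [527.3 291.5  42. ]
[355 301  24  53 920] [365.9 326.7] [556.8 259.4  42. ]
[ 105   27   64   68 3276] [136.7  60.5] [433.8 367.4  42. ]
```

View pics/w16.png

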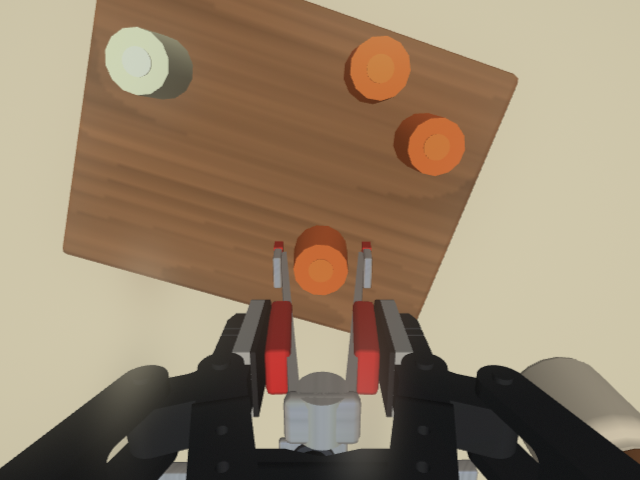

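```bash
python3 -m pendant '[{"slide":[-0.1,0,-0.4],"angular":[0,0,0],"jaw":0.44},{"slide":[0,0,0],"angular":[0,0,0],"jaw":0.2},{"slide":[0,0,0],"angular":[0,0,0],"jaw":0.2},{"slide":[0,0,0],"angular":[0,0,0],"jaw":0.2},{"slide":[0,0,0],"angular":[0,0,0],"jaw":0.2}]' 35; python3 look.py w17
```

```text
t: 23.55
eef_pos: [530.7, 287.5, 94.5]
tcp_rot: [2.016, 2.406, 0.011]
ft_force: [-0.2, 0.0, -0.9]
opening: 33.3
t 23.55 tcp [530.7 287.5  94.5] z [ 0.007  0.003 -1.   ] yawY 10.1 F [-0.2  0.  -0.9] op 33.3
[ 344   38   65   66 3145] [377.1  69.8] [536.7 382.9  42. ]
[ 395  115   68   63 3075] [431. 145.] [567.5 356.2  42. ]
[ 295  228   54   71 3220] [321.9 263.1] [528.9 291.5  42. ]
[351 301  26  52 884] [361.7 326.3] [555.3 260.8  42. ]
[ 102   29   64   68 3387] [133.4  62.5] [433.8 367.4  42. ]
```

View pics/w17.png

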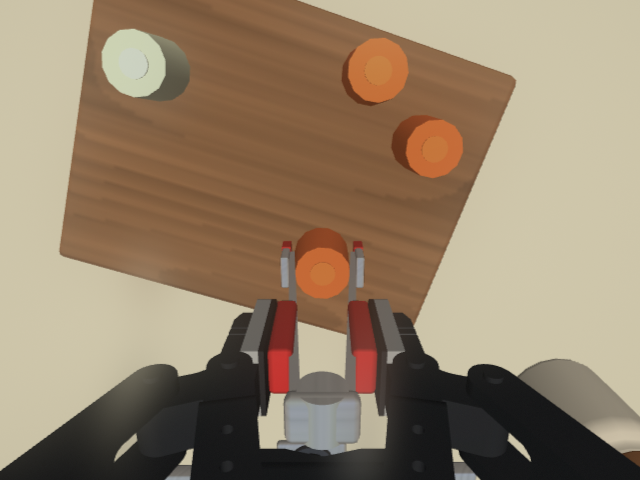

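```bash
python3 -m pendant '[{"slide":[0,0,1],"angular":[0,0,0],"jaw":0.2},{"slide":[0,0,3],"angular":[0,0,0],"jaw":0.2},{"slide":[0,0,3.5],"angular":[0,0,0],"jaw":0.2},{"slide":[0.5,-3,3],"angular":[0,0,0],"jaw":0.2},{"slide":[1.2,-4.4,0],"angular":[0,0,0],"jaw":0.2},{"slide":[1.2,-4.4,0],"angular":[0,0,0],"jaw":0.2},{"slide":[1.2,-4.4,0],"angular":[0,0,0],"jaw":0.2},{"slide":[1,-4,0],"angular":[0,0,0],"jaw":0.2},{"slide":[0,0,0],"angular":[0,0,0],"jaw":0.2},{"slide":[0,0,0],"angular":[0,0,0],"jaw":0.2}]'; python3 look.py w18
```

```text
t: 24.6
eef_pos: [582.3, 78.6, 211.8]
tcp_rot: [2.009, 2.406, 0.019]
ft_force: [0.1, 1.5, -0.4]
opening: 33.2
t 24.6 tcp [582.3  78.6 211.8] z [ 0.014  0.005 -1.   ] yawY 10.3 F [ 0.1  1.5 -0.4] op 33.2
[ 296  228   53   70 2538] [322.7 267.1] [591.5  36.2  42. ]
```

View pics/w18.png

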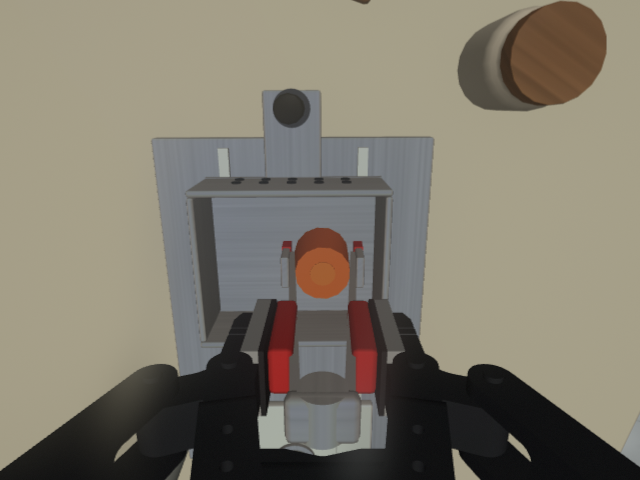

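```bash
python3 - <<'E'
from h import *
import pickle
c=cam("wrist",pickle.load(open("w18.pkl","rb")))
a,b,d=[onz(c,u,74) for u in((188,193),(391,190.5),(206,344))]
print(a,b,d,np.linalg.norm(a-b),np.linalg.norm(a-d))
u=(b-a)/np.linalg.norm(b-a);v=np.array([-u[1],u[0],0]);print(u,(a+b)/2-60*v)
k=onz(c,(291,107),66);print("knob",k,k-112*v)
E
```

```text
[490.72912862  84.80101685  74.        ] [624.08473455 110.44835013  74.        ] [513.8803101  -27.43263294  74.        ] 135.79949683068642 114.59655033456843
[0.98200368 0.18886177 0.        ] [568.73863776  38.70446255  74.        ]
knob [549.24993577 151.20241921  66.        ] [570.40245397  41.21800679  66.        ]
```

```bash
python3 -m pendant '[{"slide":[1.1,-2.9,0],"angular":[-0.005,0.014,0],"jaw":0.2},{"slide":[1.1,-2.9,0],"angular":[0,0,0],"jaw":0.2},{"slide":[0,0,-2],"angular":[0,0,0],"jaw":0.2},{"slide":[0,0,-1],"angular":[0,0,0],"jaw":0.2},{"slide":[0,0,0],"angular":[0,0,0],"jaw":0.2},{"slide":[0,0,0],"angular":[0,0,0],"jaw":0.2}]'; python3 look.py w19
```

```text
t: 25.25
eef_pos: [604.6, 27.9, 182.5]
tcp_rot: [-1.997, -2.423, -0.002]
ft_force: [-0.2, 0.7, -0.9]
opening: 33.3
t 25.25 tcp [604.6  27.9 182.5] z [-0.     0.002 -1.   ] yawY 11.0 F [-0.2  0.7 -0.9] op 33.3
[ 296  228   53   70 2712] [322.7 265.5] [609.6  -2.5  42. ]
```

View pics/w19.png

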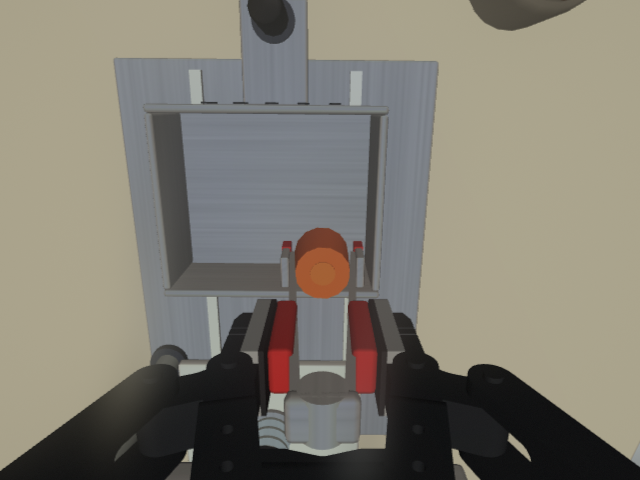

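```bash
python3 -m pendant '[{"slide":[-0.1,-0.5,-1.5],"angular":[0,0,0],"jaw":0.2},{"slide":[0,0,-2],"angular":[0,0,0],"jaw":0.2},{"slide":[0,0,-2],"angular":[0,0,0],"jaw":0.2},{"slide":[0,0,-1],"angular":[0,0,0],"jaw":0.2},{"slide":[0,0,0],"angular":[0,0,0],"jaw":0.2}]'; python3 look.py w20
```

```text
t: 25.8
eef_pos: [605.6, 27.5, 119.8]
tcp_rot: [1.99, 2.43, 0.012]
ft_force: [-0.5, -0.6, 0.3]
opening: 33.2
t 25.8 tcp [605.6  27.5 119.8] z [ 0.006  0.005 -1.   ] yawY 11.4 F [-0.5 -0.6  0.3] op 33.2
[ 296  228   53   70 2788] [322.9 265. ] [606.5  21.4  42. ]
```

View pics/w20.png

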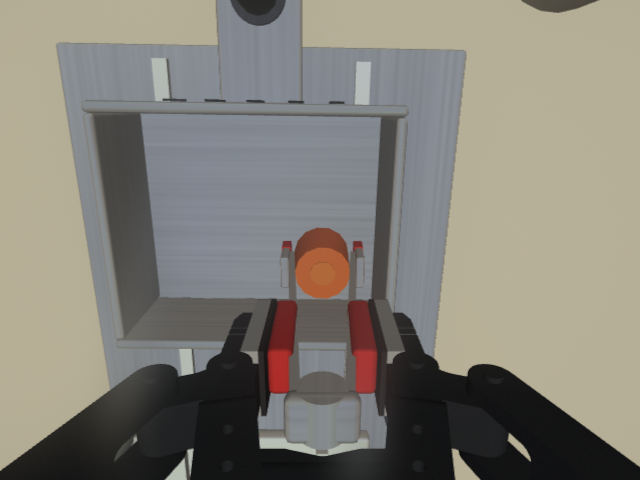

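```bash
python3 -m pendant '[{"slide":[-0.4,-0.6,0],"angular":[0,0,-0.01],"jaw":0.2},{"slide":[0,0,-0.8],"angular":[0,0,0],"jaw":0.2},{"slide":[0,0,-0.6],"angular":[0,0,0],"jaw":0.2},{"slide":[0,0,0],"angular":[0,0,0],"jaw":0.2}]'; python3 look.py w21
```

```text
t: 26.25
eef_pos: [603.3, 21.0, 108.4]
tcp_rot: [2.0, 2.416, 0.018]
ft_force: [0.4, -0.4, -0.4]
opening: 33.6
t 26.25 tcp [603.3  21.  108.4] z [ 0.011  0.006 -1.   ] yawY 10.8 F [ 0.4 -0.4 -0.4] op 33.6
[ 296  229   53   69 2771] [323.1 265.3] [603.8  19.   42. ]
```

View pics/w21.png

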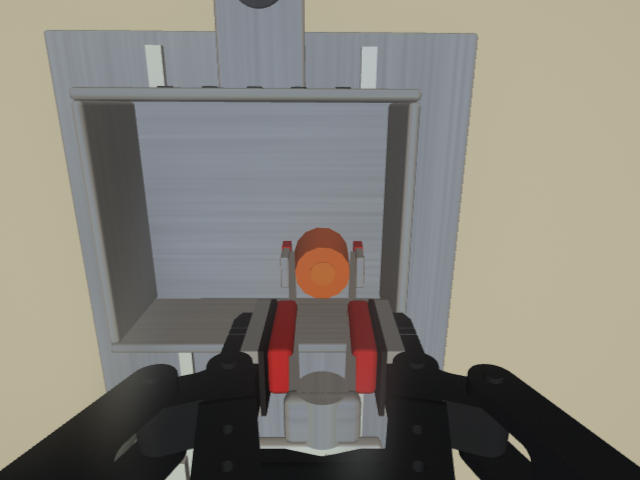

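```bash
python3 -m pendant '[{"slide":[0,0,-0.4],"angular":[0,0,0],"jaw":0.2},{"slide":[0,0,0],"angular":[0,0,0],"jaw":0.2},{"slide":[0,0,0],"angular":[0,0,0],"jaw":0.44},{"slide":[0,0,0],"angular":[0,0,0],"jaw":0.44},{"slide":[0,0,0],"angular":[0,0,0],"jaw":0.44},{"slide":[0,0,1.0],"angular":[0,0,0],"jaw":0.44},{"slide":[0,0,2],"angular":[0,0,0],"jaw":0.44},{"slide":[0,0,3],"angular":[0,0,0],"jaw":0.44},{"slide":[0,0,3],"angular":[0,0,0],"jaw":0.44},{"slide":[0,0,0],"angular":[0,0,0],"jaw":0.44}]'; python3 look.py w22
```

```text
t: 27.3
eef_pos: [603.4, 20.8, 200.3]
tcp_rot: [2.0, 2.415, 0.018]
ft_force: [0.6, 0.3, -0.3]
opening: 37.4
t 27.3 tcp [603.4  20.8 200.3] z [ 0.012  0.005 -1.   ] yawY 10.7 F [ 0.6  0.3 -0.3] op 37.4
[ 303  194   37   44 1087] [321.2 218.6] [603.4  20.1  42. ]
```

View pics/w22.png

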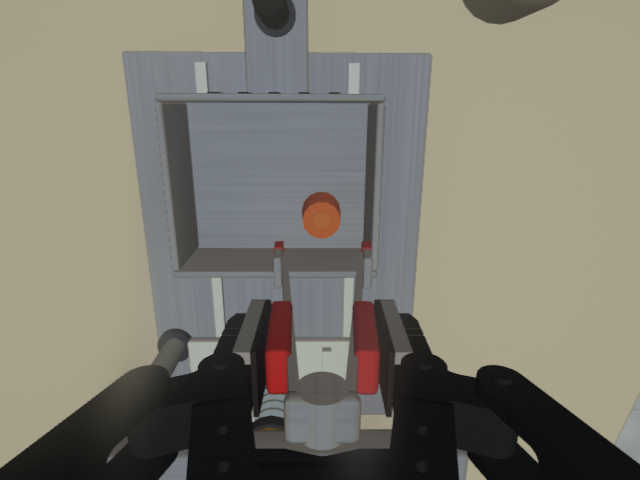

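```bash
python3 -m pendant '[{"slide":[-0.4,3.5,0],"angular":[0,0.01,0],"jaw":0.44},{"slide":[-0.4,4.3,0],"angular":[0,0,0],"jaw":0.44},{"slide":[-0.4,4.3,0],"angular":[0,0,0],"jaw":0.44},{"slide":[-0.4,4.3,0],"angular":[0,0,0],"jaw":0.44},{"slide":[-0.4,4.3,0],"angular":[0,0,0],"jaw":0.44},{"slide":[-0.4,4.3,0],"angular":[0,0,0],"jaw":0.44},{"slide":[-0.4,4.3,0],"angular":[0,0,0],"jaw":0.44},{"slide":[-0.4,4,-1],"angular":[0,0,0],"jaw":0.44},{"slide":[0,0,-1],"angular":[0,0,0],"jaw":0.44},{"slide":[0,0,0],"angular":[0,0,0],"jaw":0.44}]' 20; python3 look.py w23
```

```text
t: 28.35
eef_pos: [561.4, 363.6, 171.7]
tcp_rot: [-2.005, -2.41, 0.009]
ft_force: [0.0, -0.9, -0.3]
opening: 37.3
t 28.35 tcp [561.4 363.6 171.7] z [-0.009  0.    -1.   ] yawY 10.5 F [ 0.  -0.9 -0.3] op 37.3
[ 275  166   41   47 1519] [295.4 189.2] [537.1 385.9  42. ]
[ 315  211   39   51 1496] [334.4 236.8] [568.2 358.7  42. ]
[ 114  168   41   41 1066] [134.2 187.9] [433.6 367.3  42. ]
```

View pics/w23.png

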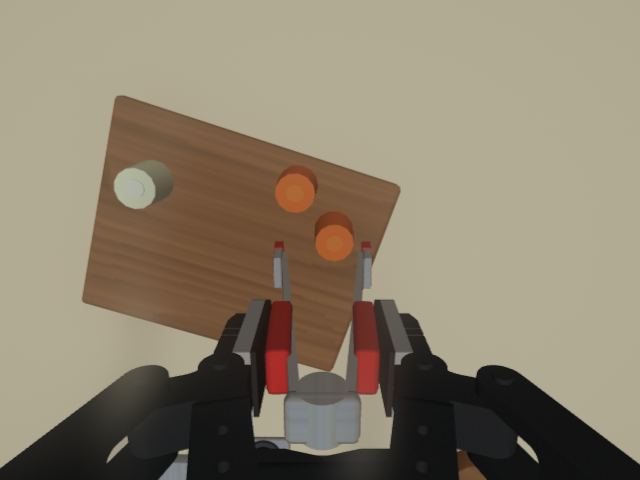

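```bash
python3 -m pendant '[{"slide":[0.8,-0.85,-1],"angular":[0,-0.008,0],"jaw":0.44},{"slide":[0,0,-1.5],"angular":[0,0,0],"jaw":0.44},{"slide":[0,0,0],"angular":[0,0,0],"jaw":0.44},{"slide":[0,0,0],"angular":[0,0,0],"jaw":0.44}]'; python3 look.py w24
```

```text
t: 28.8
eef_pos: [571.6, 350.2, 145.7]
tcp_rot: [2.016, 2.409, 0.0]
ft_force: [-0.3, 0.3, -1.0]
opening: 37.6
t 28.8 tcp [571.6 350.2 145.7] z [ 0. -0. -1.] yawY 10.2 F [-0.3  0.3 -1. ] op 37.6
[ 254  148   48   52 1877] [277.3 173.2] [537.5 385.2  42. ]
[ 299  198   44   56 1863] [321.5 226.2] [568.4 358.2  42. ]
[  73  150   46   46 1347] [ 95.8 172.2] [433.7 367.   42. ]
```

View pics/w24.png

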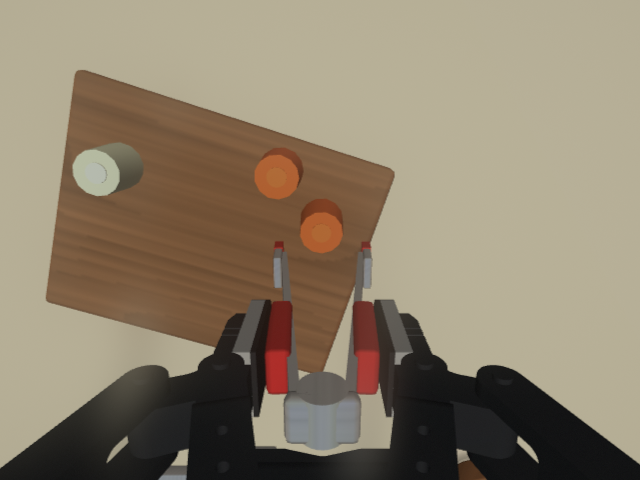

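```bash
python3 -m pendant '[{"slide":[-0.2,0.45,0],"angular":[0,0,0],"jaw":0.44},{"slide":[0,0,-1],"angular":[0,0,0],"jaw":0.44},{"slide":[0,0,0],"angular":[0,0,0],"jaw":0.44}]'; python3 look.py w25
```

```text
t: 29.15
eef_pos: [569.6, 355.2, 135.7]
tcp_rot: [-2.016, -2.409, -0.002]
ft_force: [-0.5, 0.8, 0.0]
opening: 37.5
t 29.15 tcp [569.6 355.2 135.7] z [ 0.001  0.001 -1.   ] yawY 10.1 F [-0.5  0.8  0. ] op 37.5
[ 254  158   49   55 2031] [277.7 184.9] [537.5 385.5  42. ]
[ 300  210   46   58 2015] [323.1 239.1] [568.3 358.6  42. ]
[  66  161   49   48 1436] [ 90.1 184.6] [433.8 367.   42. ]
```

```bash
python3 -m pendant '[{"slide":[0,0,-1.8],"angular":[0,0,0],"jaw":0.44},{"slide":[0,0,-1.8],"angular":[0,0,0],"jaw":0.44},{"slide":[0,0,-0.9],"angular":[0,0,0],"jaw":0.44},{"slide":[0,0,0],"angular":[0,0,0],"jaw":0.44}]'; python3 look.py w26
```

```text
t: 29.6
eef_pos: [570.7, 356.8, 91.6]
tcp_rot: [2.014, 2.41, 0.009]
ft_force: [0.8, 0.3, -0.5]
opening: 37.4
t 29.6 tcp [570.7 356.8  91.6] z [ 0.004  0.004 -1.   ] yawY 10.2 F [ 0.8  0.3 -0.5] op 37.4
[ 236  171   60   67 3015] [265.5 204.2] [537.7 386.   42. ]
[ 293  232   54   71 2984] [320.3 268.1] [568.3 359.3  42. ]
[   7  177   60   57 2084] [ 36.8 204.8] [433.6 367.   42. ]
```

View pics/w26.png

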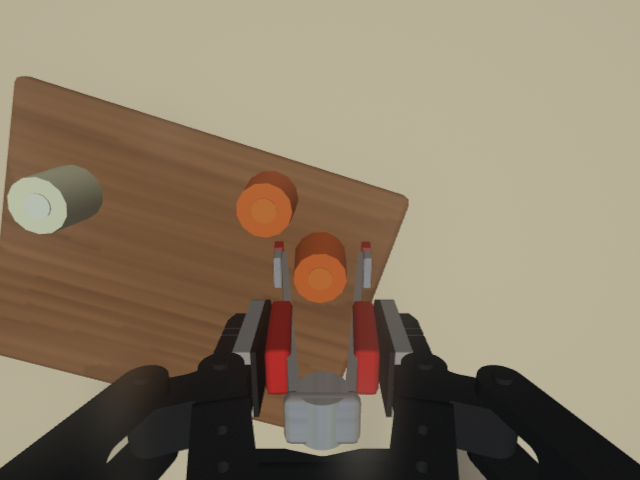

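```bash
python3 -m pendant '[{"slide":[-0.1,-0.1,0],"angular":[0,0,0],"jaw":0.2},{"slide":[0,0,0],"angular":[0,0,0],"jaw":0.2},{"slide":[0,0,0],"angular":[0,0,0],"jaw":0.2},{"slide":[0,0,0],"angular":[0,0,0],"jaw":0.2}]' 35; python3 look.py w27;python3 -m pendant '[{"slide":[0,0,1],"angular":[0,0,0],"jaw":0.2},{"slide":[0,0,3],"angular":[0,0,0],"jaw":0.2},{"slide":[0,0,3.5],"angular":[0,0,0],"jaw":0.2},{"slide":[-0.3,-3,3],"angular":[0,0,0],"jaw":0.2},{"slide":[-0.3,-4.4,0],"angular":[0,0,0],"jaw":0.2},{"slide":[-0.3,-4.4,0],"angular":[0,0,0],"jaw":0.2},{"slide":[-0.3,-4.4,0],"angular":[0,0,0],"jaw":0.2},{"slide":[-0.3,-4.4,0],"angular":[0,0,0],"jaw":0.2},{"slide":[-0.3,-4.4,0],"angular":[0,0,0],"jaw":0.2},{"slide":[-0.3,-4,0],"angular":[0,0,0],"jaw":0.2}]'; python3 look.py w28
```

```text
t: 30.05
eef_pos: [571.3, 356.6, 95.0]
tcp_rot: [2.014, 2.409, 0.015]
ft_force: [0.5, 0.8, -1.2]
opening: 33.1
t 30.05 tcp [571.3 356.6  95. ] z [ 0.008  0.006 -1.   ] yawY 10.2 F [ 0.5  0.8 -1.2] op 33.1
[ 236  170   59   66 2896] [264.7 202.3] [537.6 385.9  42. ]
[ 296  232   52   71 2912] [322.3 267.6] [570.2 358.3  42. ]
[  10  175   59   57 2044] [ 39.1 202.9] [433.6 367.   42. ]
t: 31.1
eef_pos: [548.5, 64.9, 211.9]
tcp_rot: [1.998, 2.419, 0.031]
ft_force: [1.0, 0.6, -0.4]
opening: 33.3
t 31.1 tcp [548.5  64.9 211.9] z [ 0.016  0.013 -1.   ] yawY 10.9 F [ 1.   0.6 -0.4] op 33.3
[ 297  232   51   70 2302] [322.8 272.1] [559.3  20.   42. ]
[362 259  32  40 879] [378.  282.2] [604.4  19.5  42. ]
```

View pics/w27.png

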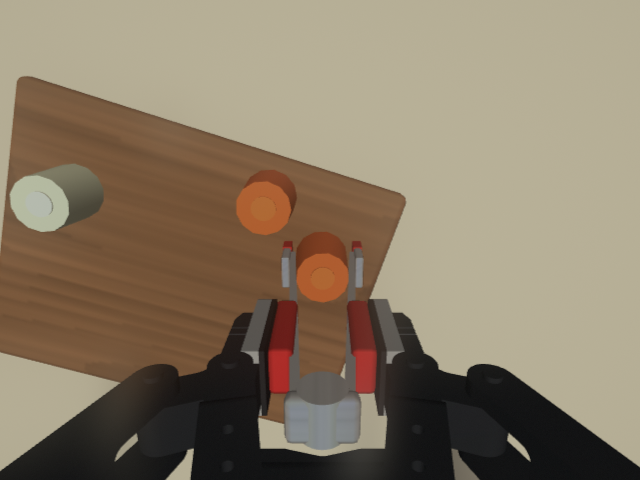

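View pics/w28.png

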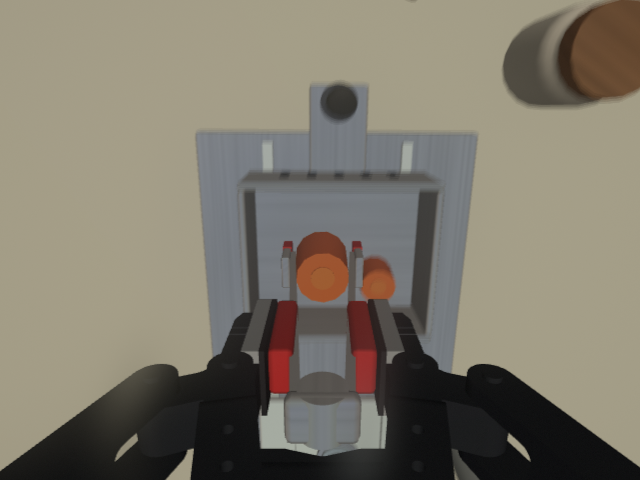

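```bash
python3 -m pendant '[{"slide":[-0.2,-2.5,0],"angular":[-0.01,0.015,0],"jaw":0.2},{"slide":[-0.1,-2.4,0],"angular":[0,0,0],"jaw":0.2},{"slide":[0,0,-1],"angular":[0,0,0],"jaw":0.2},{"slide":[0,0,0],"angular":[0,0,0],"jaw":0.2},{"slide":[0,0,0],"angular":[0,0,0],"jaw":0.2}]'; python3 look.py w29
```

```text
t: 31.65
eef_pos: [545.4, 2.4, 206.4]
tcp_rot: [2.016, 2.404, 0.006]
ft_force: [-0.4, 0.3, -1.3]
opening: 33.1
t 31.65 tcp [545.4   2.4 206.4] z [ 0.006  0.    -1.   ] yawY 10.0 F [-0.4  0.3 -1.3] op 33.1
[ 388  180   37   44 1115] [406.  204.1] [604.7  21.2  42. ]
[ 297  232   51   70 2432] [322.7 270.4] [553.2 -41.4  42. ]
```

View pics/w29.png

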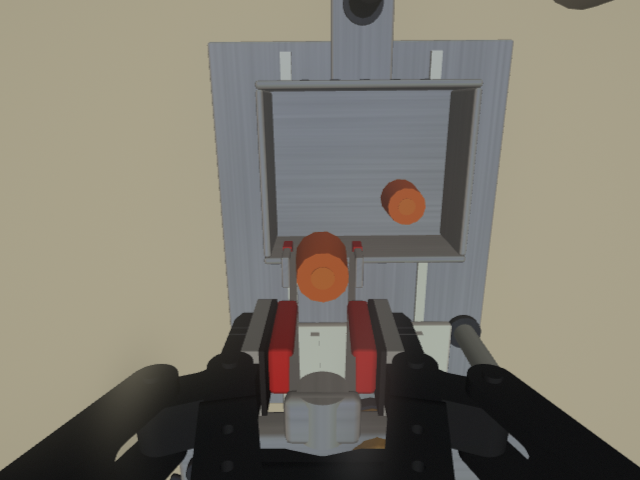

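```bash
python3 -m pendant '[{"slide":[0,0.7,-0.5],"angular":[0,0,0.01],"jaw":0.2},{"slide":[0,0,-3],"angular":[0,0,0],"jaw":0.2},{"slide":[0,0,-3],"angular":[0,0,0],"jaw":0.2},{"slide":[0,0,-2],"angular":[0,0,0],"jaw":0.2},{"slide":[0,0,0],"angular":[0,0,0],"jaw":0.2}]'; python3 look.py w30
```

```text
t: 32.2
eef_pos: [546.5, 18.2, 119.0]
tcp_rot: [1.99, 2.426, 0.013]
ft_force: [-0.7, 0.0, -0.4]
opening: 33.1
t 32.2 tcp [546.5  18.2 119. ] z [ 0.008  0.004 -1.   ] yawY 11.3 F [-0.7  0.  -0.4] op 33.1
[ 297  232   51   70 2708] [322.7 268.4] [547.8  10.2  42. ]
[ 403  233   50   64 2309] [426.5 267. ] [604.4  22.2  42. ]
```

View pics/w30.png

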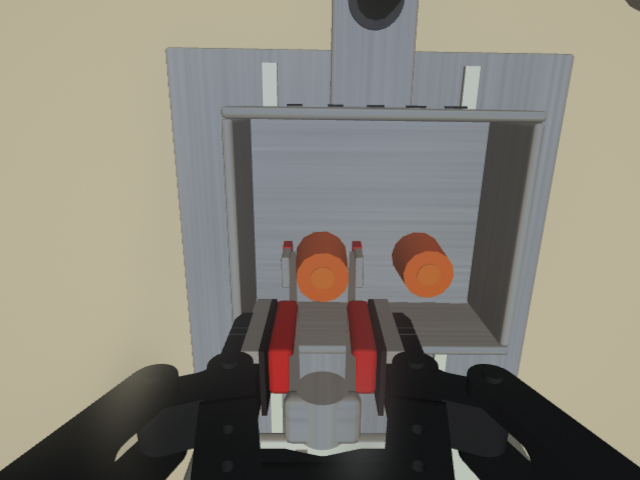

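```bash
python3 -m pendant '[{"slide":[0,-0.5,-0.4],"angular":[0,0,-0.01],"jaw":0.2},{"slide":[0,0,-0.9],"angular":[0,0,0],"jaw":0.2},{"slide":[0,0,-0.2],"angular":[0,0,0],"jaw":0.2},{"slide":[0,0,0],"angular":[0,0,0],"jaw":0.2}]'; python3 -c "
from h import *
st()"
```

```text
t: 32.65
eef_pos: [549.6, 14.1, 107.2]
tcp_rot: [1.998, 2.414, 0.021]
ft_force: [0.2, 0.5, -0.2]
opening: 33.2
t 32.65 tcp [549.6  14.1 107.2] z [ 0.015  0.005 -1.   ] yawY 10.8 F [ 0.2  0.5 -0.2] op 33.2
```

```bash
python3 -m pendant '[{"slide":[-0.3,-0.2,-0.2],"angular":[0,0.01,0],"jaw":0.2},{"slide":[0,0,0],"angular":[0,0,0],"jaw":0.2},{"slide":[0,0,0],"angular":[0,0,0],"jaw":0.44},{"slide":[0,0,0],"angular":[0,0,0],"jaw":0.44},{"slide":[0,0,0],"angular":[0,0,0],"jaw":0.44},{"slide":[0,0,1.0],"angular":[0,0,0],"jaw":0.44},{"slide":[0,0,2],"angular":[0,0,0],"jaw":0.44},{"slide":[0,0,3],"angular":[0,0,0],"jaw":0.44},{"slide":[0,0,3],"angular":[0,0,0],"jaw":0.44},{"slide":[0,0,0],"angular":[0,0,0],"jaw":0.44}]'; python3 look.py w31
```

```text
t: 33.65
eef_pos: [546.3, 11.2, 201.4]
tcp_rot: [2.004, 2.418, 0.01]
ft_force: [-0.0, 0.1, -1.2]
opening: 37.3
t 33.65 tcp [546.3  11.2 201.4] z [ 0.005  0.005 -1.   ] yawY 10.7 F [-0.   0.1 -1.2] op 37.3
[ 385  194   37   45 1141] [403.  218.6] [604.5  21.3  42. ]
[305 199  35  40 989] [322.  220.6] [546.2   8.7  42. ]
```

View pics/w31.png

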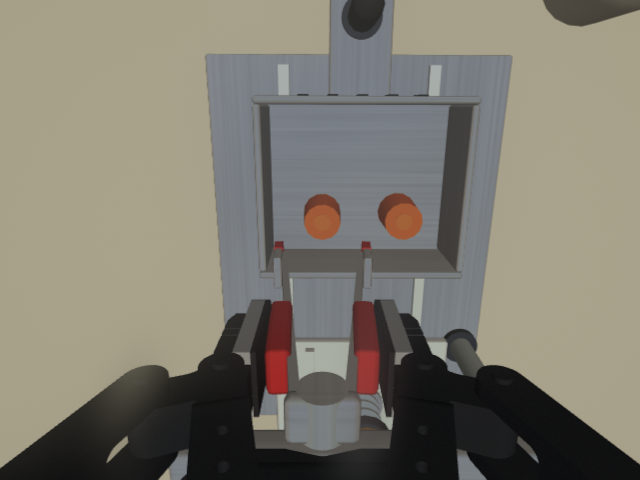

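```bash
python3 -m pendant '[{"slide":[-0.1,4,0],"angular":[0,0,0],"jaw":0.44},{"slide":[-0.1,4.4,0],"angular":[0,0,0],"jaw":0.44},{"slide":[-0.1,4.4,0],"angular":[0,0,0],"jaw":0.44},{"slide":[-0.1,4.4,0],"angular":[0,0,0],"jaw":0.44},{"slide":[-0.1,4.4,0],"angular":[0,0,0],"jaw":0.44},{"slide":[-0.1,4.4,0],"angular":[0,0,0],"jaw":0.44},{"slide":[-0.1,4.4,0],"angular":[0,0,0],"jaw":0.44},{"slide":[0,3.6,-1],"angular":[0,0,0],"jaw":0.44},{"slide":[0,0,-2],"angular":[0,0,0],"jaw":0.44},{"slide":[0,0,0],"angular":[0,0,0],"jaw":0.44}]' 20; python3 look.py w32
```

```text
t: 34.7
eef_pos: [530.2, 362.6, 163.0]
tcp_rot: [-2.007, -2.412, 0.004]
ft_force: [-0.4, -0.7, -1.2]
opening: 37.3
t 34.7 tcp [530.2 362.6 163. ] z [-0.005  0.    -1.   ] yawY 10.5 F [-0.4 -0.7 -1.2] op 37.3
[ 321  174   42   50 1598] [341.7 198.7] [536.5 385.9  42. ]
[ 157  178   42   41 1228] [177.2 198. ] [433.9 367.3  42. ]
```

View pics/w32.png

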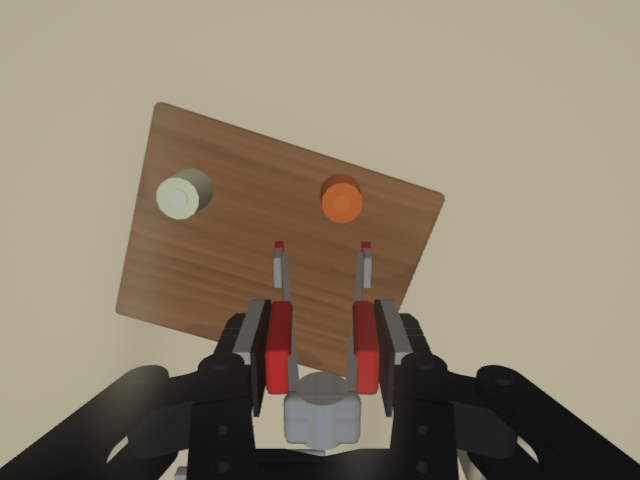

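```bash
python3 -m pendant '[{"slide":[0.7,2.0,-1],"angular":[0,0,0],"jaw":0.44},{"slide":[0,0,-1],"angular":[0,0,0],"jaw":0.44},{"slide":[0,0,0],"angular":[0,0,0],"jaw":0.44},{"slide":[0,0,0],"angular":[0,0,0],"jaw":0.44}]'; python3 look.py w33
```

```text
t: 35.15
eef_pos: [539.7, 379.9, 146.6]
tcp_rot: [-2.014, -2.408, -0.0]
ft_force: [0.6, -0.5, 0.3]
opening: 37.4
t 35.15 tcp [539.7 379.9 146.6] z [-0.002  0.002 -1.   ] yawY 10.2 F [ 0.6 -0.5  0.3] op 37.4
[ 300  201   44   54 1792] [321.7 228.4] [536.7 386.6  42. ]
[ 128  209   44   43 1351] [149.8 230.1] [434.  366.9  42. ]
```

```bash
python3 -m pendant '[{"slide":[-0.2,0.3,-0.5],"angular":[0,0,0],"jaw":0.44},{"slide":[0,0,-0.5],"angular":[0,0,0],"jaw":0.44},{"slide":[0,0,0],"angular":[0,0,0],"jaw":0.44}]'; python3 look.py w34
```

```text
t: 35.5
eef_pos: [538.5, 381.4, 137.7]
tcp_rot: [-2.018, -2.406, -0.003]
ft_force: [0.1, 0.5, -0.7]
opening: 37.7
t 35.5 tcp [538.5 381.4 137.7] z [-0.     0.003 -1.   ] yawY 10.0 F [ 0.1  0.5 -0.7] op 37.7
[ 301  207   45   55 1913] [323. 235.] [536.7 386.8  42. ]
[ 123  216   45   44 1409] [145.4 237.8] [434.  366.8  42. ]
```

View pics/w34.png

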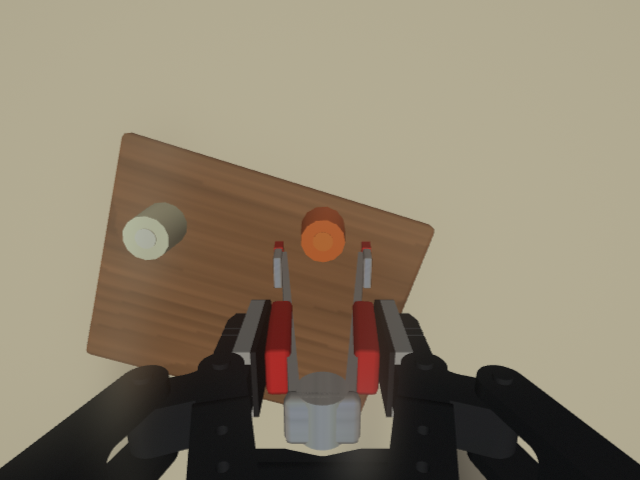

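Aligned; down, check, grip.

```bash
python3 -m pendant '[{"slide":[-0.1,0.1,-1.8],"angular":[0,0,0],"jaw":0.44},{"slide":[0,0,-1.8],"angular":[0,0,0],"jaw":0.44},{"slide":[0,0,-0.9],"angular":[0,0,0],"jaw":0.44},{"slide":[0,0,0],"angular":[0,0,0],"jaw":0.44}]'; python3 look.py w35
```

```text
t: 35.95
eef_pos: [538.2, 383.0, 93.0]
tcp_rot: [-2.018, -2.406, -0.007]
ft_force: [-0.6, -0.5, -0.4]
opening: 37.7
t 35.95 tcp [538.2 383.   93. ] z [ 0.002  0.004 -1.   ] yawY 10.0 F [-0.6 -0.5 -0.4] op 37.7
[ 296  228   54   69 2754] [323. 264.] [536.7 387.3  42. ]
[  81  243   55   52 1773] [108.4 268.4] [433.8 366.8  42. ]
```

View pics/w35.png

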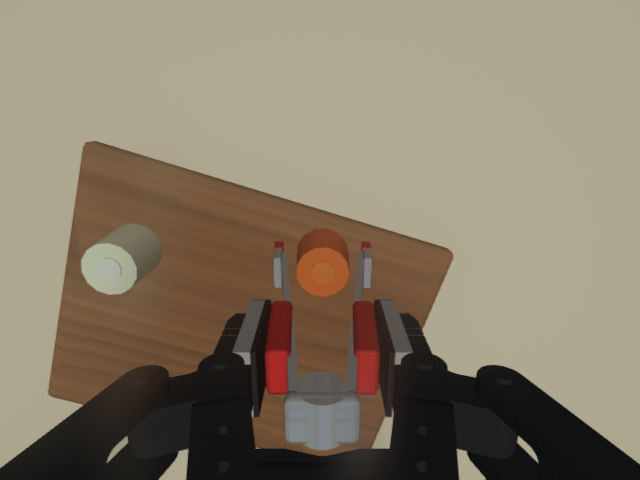

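```bash
python3 -m pendant '[{"slide":[0,0,0],"angular":[0,0,0],"jaw":0.2},{"slide":[0,0,0],"angular":[0,0,0],"jaw":0.2},{"slide":[0,0,0],"angular":[0,0,0],"jaw":0.2},{"slide":[0,0,0],"angular":[0,0,0],"jaw":0.2}]' 35; python3 look.py w36;python3 -m pendant '[{"slide":[0,0,1],"angular":[0,0,0],"jaw":0.2},{"slide":[0,0,3],"angular":[0,0,0],"jaw":0.2},{"slide":[0.6,0,3.5],"angular":[0,0,0],"jaw":0.2},{"slide":[0.8,-4,3],"angular":[0,0,0],"jaw":0.2},{"slide":[0.8,-4.5,0],"angular":[0,0,0],"jaw":0.2},{"slide":[0.8,-4.5,0],"angular":[0,0,0],"jaw":0.2},{"slide":[0.8,-4.5,0],"angular":[0,0,0],"jaw":0.2},{"slide":[0.8,-4.5,0],"angular":[0,0,0],"jaw":0.2},{"slide":[0.8,-4.5,0],"angular":[0,0,0],"jaw":0.2},{"slide":[0.4,-3,0],"angular":[0,0,0],"jaw":0.2}]'; python3 -m pendant '[{"slide":[0,0,0],"angular":[0,0,0],"jaw":0.2},{"slide":[0,0,0],"angular":[0,0,0],"jaw":0.2}]';python3 look.py w37
```

```text
t: 36.4
eef_pos: [539.9, 383.9, 96.3]
tcp_rot: [-2.018, -2.407, -0.014]
ft_force: [0.5, 0.6, -1.0]
opening: 32.6
t 36.4 tcp [539.9 383.9  96.3] z [ 0.005  0.007 -1.   ] yawY 10.0 F [ 0.5  0.6 -1. ] op 32.6
[ 297  228   51   69 2680] [322.7 263.5] [538.6 387.3  42. ]
[  81  243   54   50 1713] [107.4 267.5] [433.7 366.8  42. ]
t: 37.45
eef_pos: [596.9, 86.2, 213.3]
tcp_rot: [2.003, 2.418, 0.028]
ft_force: [-0.3, -0.1, -0.1]
opening: 32.8
t: 37.65
eef_pos: [597.9, 78.9, 215.6]
tcp_rot: [2.013, 2.406, 0.028]
ft_force: [-0.1, 1.3, -0.7]
opening: 33.2
t 37.65 tcp [597.9  78.9 215.6] z [ 0.015  0.011 -1.   ] yawY 10.1 F [-0.1  1.3 -0.7] op 33.2
[ 297  229   51   74 2638] [321.5 268.3] [606.8  35.   42. ]
[224 260  32  45 936] [240.3 285.3] [544.9   9.5  42. ]
```

View pics/w37.png

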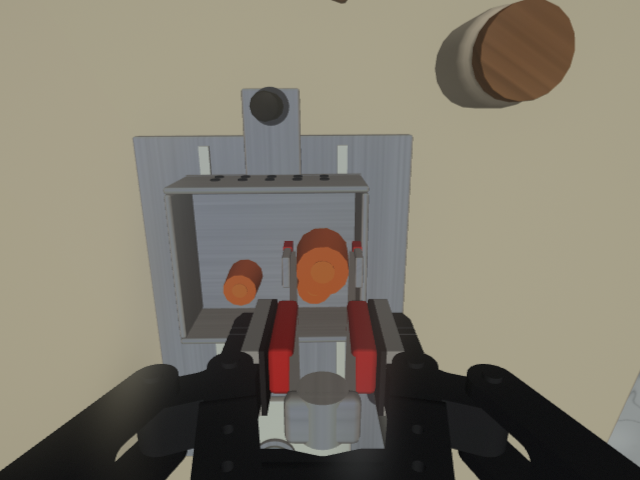

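```bash
python3 -m pendant '[{"slide":[-0.4,-0.6,-1],"angular":[-0.01,0.015,0.01],"jaw":0.2},{"slide":[0,0,-3],"angular":[0,0,0],"jaw":0.2},{"slide":[0,0,-3],"angular":[0,0,0],"jaw":0.2},{"slide":[0,0,-2],"angular":[0,0,0],"jaw":0.2},{"slide":[0,0,0],"angular":[0,0,0],"jaw":0.2},{"slide":[0,0,0],"angular":[0,0,0],"jaw":0.2}]'; python3 look.py w38
```

```text
t: 38.3
eef_pos: [591.6, 79.7, 121.3]
tcp_rot: [-1.984, -2.432, 0.003]
ft_force: [0.4, 0.7, -0.3]
opening: 32.6
t 38.3 tcp [591.6  79.7 121.3] z [-0.004  0.    -1.   ] yawY 11.6 F [ 0.4  0.7 -0.3] op 32.6
[ 297  235   51   61 2470] [322.7 264.8] [591.8  72.7  42. ]
[201 309  42  60 887] [218.4 335.9] [540.5  16.   42. ]
[ 302  310   44   64 2160] [325.  343.2] [603.2  24.1  42. ]
```

View pics/w38.png

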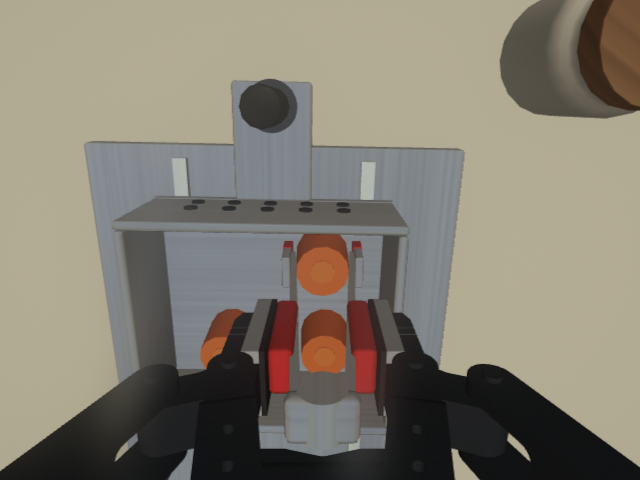

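```bash
python3 -m pendant '[{"slide":[0.1,-0.6,-0.3],"angular":[0,0,-0.01],"jaw":0.2},{"slide":[0,0,-0.7],"angular":[0,0,0],"jaw":0.2},{"slide":[0,0,-0.3],"angular":[0,0,0],"jaw":0.2},{"slide":[0,0,0],"angular":[0,0,0],"jaw":0.2}]'; python3 look.py w39
```

```text
t: 38.75
eef_pos: [594.4, 73.9, 110.3]
tcp_rot: [-1.997, -2.424, -0.003]
ft_force: [-0.0, 0.1, -1.1]
opening: 33.0
t 38.75 tcp [594.4  73.9 110.3] z [ 0.001  0.002 -1.   ] yawY 11.0 F [-0.   0.1 -1.1] op 33.0
[ 297  229   51   67 2656] [322.5 262.7] [593.7  72.3  42. ]
[ 299  309   47   65 2394] [322.8 343. ] [603.2  24.8  42. ]
[ 192  310   48   62 1404] [212.7 338.3] [541.8  15.8  42. ]
```

View pics/w39.png

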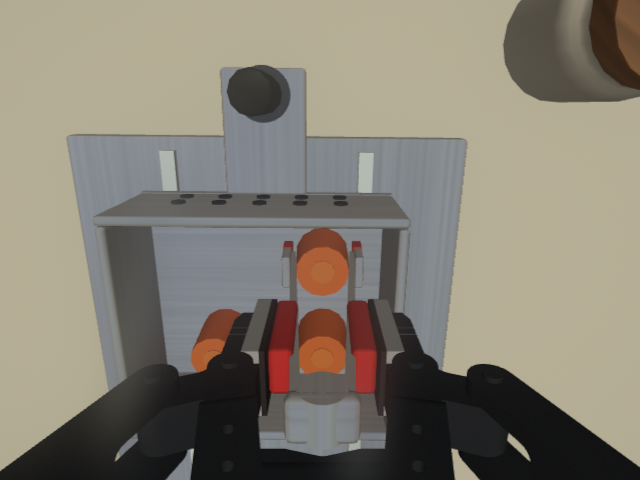

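```bash
python3 -m pendant '[{"slide":[0,-0.1,-0.4],"angular":[0,0,0],"jaw":0.2},{"slide":[0,0,0],"angular":[0,0,0],"jaw":0.2},{"slide":[0,0,0],"angular":[0,0,0],"jaw":0.44},{"slide":[0,0,0],"angular":[0,0,0],"jaw":0.44},{"slide":[0,0,0],"angular":[0,0,0],"jaw":0.44},{"slide":[0,0,1.0],"angular":[0,0,0],"jaw":0.44},{"slide":[0,0,2],"angular":[0,0,0],"jaw":0.44},{"slide":[0,0,3],"angular":[0,0,0],"jaw":0.44},{"slide":[0,0,3],"angular":[0,0,0],"jaw":0.44},{"slide":[0,0,0],"angular":[0,0,0],"jaw":0.44}]'; python3 look.py w40
```

```text
t: 39.8
eef_pos: [594.3, 72.4, 202.1]
tcp_rot: [-1.998, -2.424, -0.003]
ft_force: [0.7, 0.1, -0.7]
opening: 37.6
t 39.8 tcp [594.3  72.4 202.1] z [ 0.001  0.001 -1.   ] yawY 11.0 F [ 0.7  0.1 -0.7] op 37.6
[ 306  193   35   43 1092] [323.2 215.9] [593.8  72.9  42. ]
[ 228  256   34   47 1073] [245.7 281.1] [545.   10.5  42. ]
[ 305  256   35   46 1145] [322.8 280.9] [603.5  22.1  42. ]
```

View pics/w40.png

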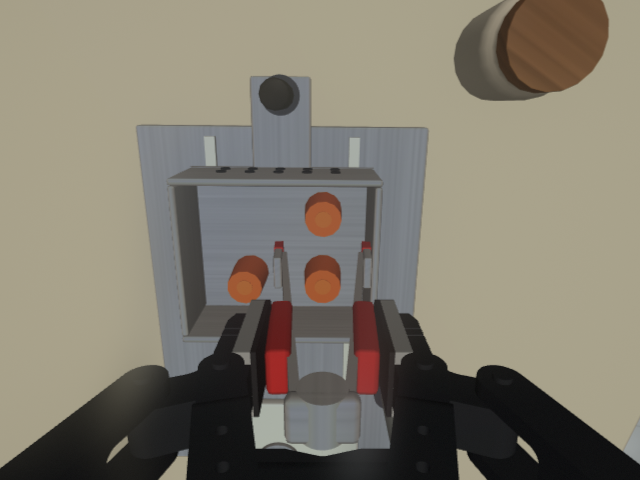

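```bash
python3 -m pendant '[{"slide":[-2,3,0],"angular":[0,0,0],"jaw":0.44},{"slide":[-2.3,4.2,0],"angular":[0,0,0],"jaw":0.44},{"slide":[-2.3,4.2,0],"angular":[0,0,0],"jaw":0.44},{"slide":[-2.3,4.2,0],"angular":[0,0,0],"jaw":0.44},{"slide":[-2.3,4.2,0],"angular":[0,0,0],"jaw":0.44},{"slide":[-2.3,4.2,0],"angular":[0,0,0],"jaw":0.44},{"slide":[-2,4,-1],"angular":[0,0,0],"jaw":0.44},{"slide":[0,0,-2],"angular":[0,0,0],"jaw":0.44},{"slide":[0,0,0],"angular":[0,0,0],"jaw":0.44}]' 20; python3 look.py w41
```

```text
t: 40.75
eef_pos: [426.4, 358.9, 165.8]
tcp_rot: [-2.0, -2.42, 0.009]
ft_force: [0.4, -2.6, 0.2]
opening: 37.3
t 40.75 tcp [426.4 358.9 165.8] z [-0.005 -0.004 -1.   ] yawY 10.8 F [ 0.4 -2.6  0.2] op 37.3
[ 320  200   41   40 1283] [339.7 219.8] [434.3 367.4  42. ]
```

View pics/w41.png

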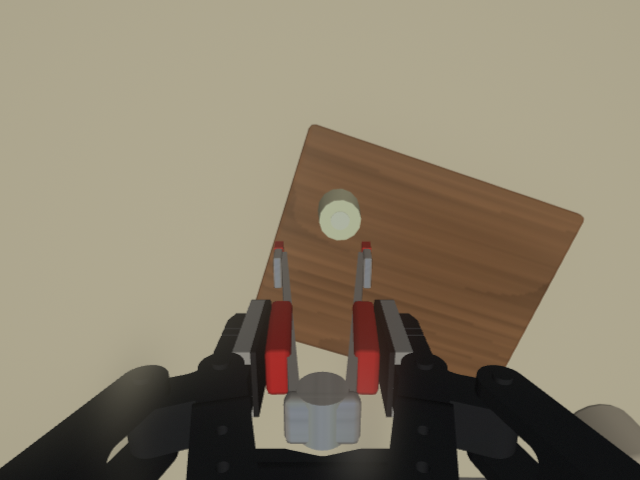

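```bash
python3 -m pendant '[{"slide":[0.8,0.6,-0.5],"angular":[0,0,0],"jaw":0.44},{"slide":[0,0,-1],"angular":[0,0,0],"jaw":0.44},{"slide":[0,0,-1],"angular":[0,0,0],"jaw":0.44},{"slide":[0,0,0],"angular":[0,0,0],"jaw":0.44}]'; python3 look.py w42
```

```text
t: 41.2
eef_pos: [438.7, 363.6, 141.8]
tcp_rot: [-2.008, -2.415, 0.003]
ft_force: [-0.8, 0.5, -1.1]
opening: 37.5
t 41.2 tcp [438.7 363.6 141.8] z [-0.002 -0.001 -1.   ] yawY 10.5 F [-0.8  0.5 -1.1] op 37.5
[ 297  214   45   43 1507] [318.7 234.8] [434.4 367.1  42. ]
```

View pics/w42.png

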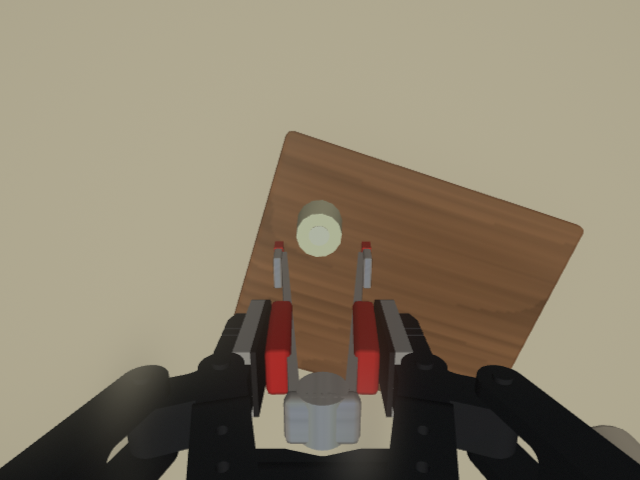

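```bash
python3 -m pendant '[{"slide":[-0.3,0.3,0],"angular":[0,0,0],"jaw":0.44},{"slide":[0,0,-1],"angular":[0,0,0],"jaw":0.44},{"slide":[0,0,0],"angular":[0,0,0],"jaw":0.44}]'; python3 -c "
from h import *
st()"
```

```text
t: 41.55
eef_pos: [436.3, 366.4, 132.3]
tcp_rot: [-2.01, -2.414, 0.001]
ft_force: [-0.4, -0.5, -1.4]
opening: 37.5
t 41.55 tcp [436.3 366.4 132.3] z [-0.001 -0.    -1.   ] yawY 10.4 F [-0.4 -0.5 -1.4] op 37.5
```

```bash
python3 -m pendant '[{"slide":[-0.05,0,-1.8],"angular":[0,0,0],"jaw":0.44},{"slide":[0,0,-1.6],"angular":[0,0,0],"jaw":0.44},{"slide":[0,0,-0.7],"angular":[0,0,0],"jaw":0.44},{"slide":[0,0,0],"angular":[0,0,0],"jaw":0.44}]'; python3 look.py w43
```

```text
t: 41.95
eef_pos: [435.9, 367.0, 90.6]
tcp_rot: [-2.009, -2.414, -0.002]
ft_force: [0.1, 0.0, -0.6]
opening: 37.8
t 41.95 tcp [435.9 367.   90.6] z [ 0.     0.001 -1.   ] yawY 10.5 F [ 0.1  0.  -0.6] op 37.8
[ 294  249   56   51 2214] [321.6 274. ] [434.4 366.9  42. ]
```

View pics/w43.png

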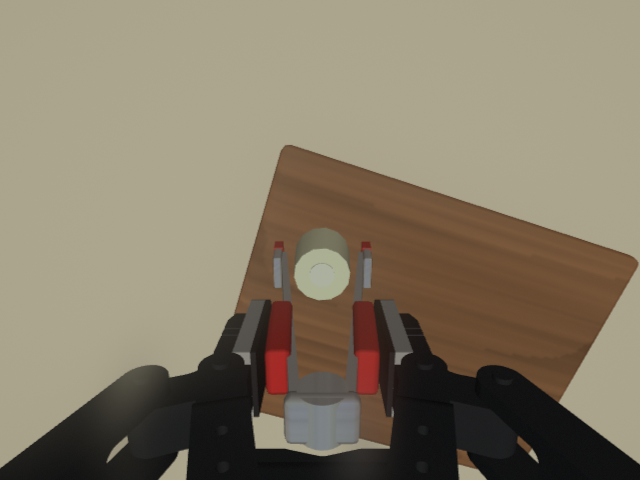

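```bash
python3 -m pendant '[{"slide":[0,0,0],"angular":[0,0,0],"jaw":0.2},{"slide":[0,0,0],"angular":[0,0,0],"jaw":0.2},{"slide":[0,0,0],"angular":[0,0,0],"jaw":0.2},{"slide":[0,0,0],"angular":[0,0,0],"jaw":0.2}]' 35; python3 look.py w44;python3 -m pendant '[{"slide":[0,0,1],"angular":[0,0,0],"jaw":0.2},{"slide":[0,0,3],"angular":[0,0,0],"jaw":0.2},{"slide":[1,0,3.5],"angular":[0,0,0],"jaw":0.2},{"slide":[1.2,-4,3],"angular":[0,0,0],"jaw":0.2},{"slide":[1.5,-4.5,0],"angular":[0,0,0],"jaw":0.2},{"slide":[1.5,-4.5,0],"angular":[0,0,0],"jaw":0.2},{"slide":[1.5,-4.5,0],"angular":[0,0,0],"jaw":0.2},{"slide":[1.5,-4.5,0],"angular":[0,0,0],"jaw":0.2},{"slide":[1.2,-4.2,0],"angular":[0,0,0],"jaw":0.2},{"slide":[0.4,-3,0],"angular":[0,0,0],"jaw":0.2}]'; python3 -m pendant '[{"slide":[0,0,0],"angular":[0,0,0],"jaw":0.2},{"slide":[0,0,0],"angular":[0,0,0],"jaw":0.2}]';python3 look.py w45
```

```text
t: 42.4
eef_pos: [437.2, 368.1, 93.3]
tcp_rot: [-2.009, -2.414, -0.008]
ft_force: [-0.6, 0.3, -0.4]
opening: 33.4
t 42.4 tcp [437.2 368.1  93.3] z [ 0.003  0.004 -1.   ] yawY 10.5 F [-0.6  0.3 -0.4] op 33.4
[ 296  249   54   51 2191] [322.3 273.8] [436.3 367.1  42. ]
t: 43.45
eef_pos: [535.8, 72.5, 209.8]
tcp_rot: [1.994, 2.425, 0.022]
ft_force: [0.1, 0.1, -1.3]
opening: 33.7
t: 43.65
eef_pos: [536.6, 66.1, 211.7]
tcp_rot: [2.004, 2.413, 0.023]
ft_force: [0.4, 1.2, -1.0]
opening: 33.5
t 43.65 tcp [536.6  66.1 211.7] z [ 0.013  0.008 -1.   ] yawY 10.6 F [ 0.4  1.2 -1. ] op 33.5
[380 197  35  42 959] [397.4 220.4] [595.   72.1  42. ]
[377 258  34  45 937] [394.3 284.1] [605.   20.5  42. ]
[ 296  249   53   51 2159] [322.2 273.8] [546.6  18.8  42. ]
```

View pics/w45.png

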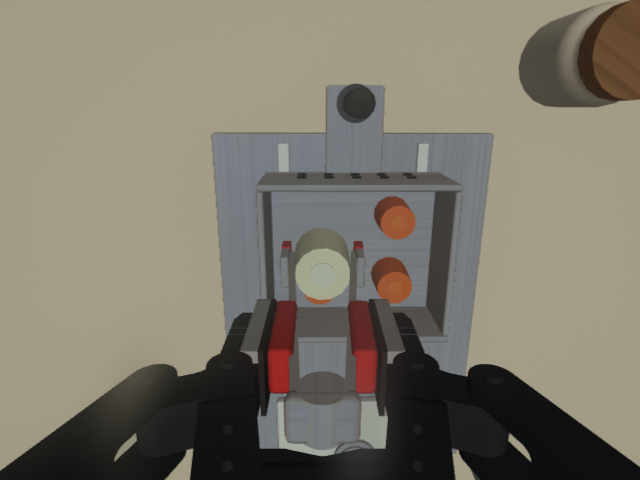

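```bash
python3 -m pendant '[{"slide":[0,-0.4,-1],"angular":[-0.008,0.013,0.005],"jaw":0.2},{"slide":[0,0,-3],"angular":[0,0,0],"jaw":0.2},{"slide":[0,0,-3],"angular":[0,0,0],"jaw":0.2},{"slide":[0,0,-2],"angular":[0,0,0],"jaw":0.2},{"slide":[0,0,0],"angular":[0,0,0],"jaw":0.2},{"slide":[0,0,0],"angular":[0,0,0],"jaw":0.2}]'; python3 look.py w46
```

```text
t: 44.3
eef_pos: [535.6, 69.8, 117.4]
tcp_rot: [-1.981, -2.434, 0.003]
ft_force: [0.5, -0.0, -1.2]
opening: 33.6
t 44.3 tcp [535.6  69.8 117.4] z [-0.003  0.    -1.   ] yawY 11.7 F [ 0.5 -0.  -1.2] op 33.6
[ 408  240   49   59 2097] [431.6 270.9] [595.   73.1  42. ]
[ 299  315   45   60 1926] [322.8 347. ] [546.1  13.8  42. ]
[409 315  39  56 911] [429.8 339.9] [606.   31.3  42. ]
[ 295  248   55   52 2227] [322.3 273.8] [536.3  59.   42. ]
```

View pics/w46.png

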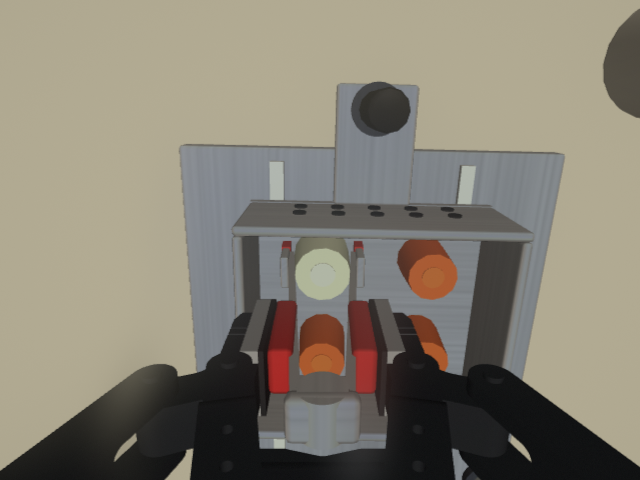

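```bash
python3 -m pendant '[{"slide":[0.2,-0.7,-0.2],"angular":[0,0,-0.01],"jaw":0.2},{"slide":[0,0,-0.7],"angular":[0,0,0],"jaw":0.2},{"slide":[0,0,-0.4],"angular":[0,0,0],"jaw":0.2},{"slide":[0,0,0],"angular":[0,0,0],"jaw":0.2}]'; python3 look.py w47
```

```text
t: 44.75
eef_pos: [539.6, 63.0, 106.2]
tcp_rot: [-1.994, -2.427, -0.004]
ft_force: [0.4, -0.2, -0.7]
opening: 33.6
t 44.75 tcp [539.6  63.  106.2] z [ 0.001  0.002 -1.   ] yawY 11.2 F [ 0.4 -0.2 -0.7] op 33.6
[ 407  231   52   64 2439] [431.7 263.4] [594.5  73.6  42. ]
[ 299  312   42   66 2126] [319.1 344.7] [546.3  14.9  42. ]
[ 407  312   43   60 1161] [430.7 338.5] [605.9  30.7  42. ]
[ 295  248   55   52 2228] [322.2 273.7] [539.7  56.8  42. ]
```

View pics/w47.png

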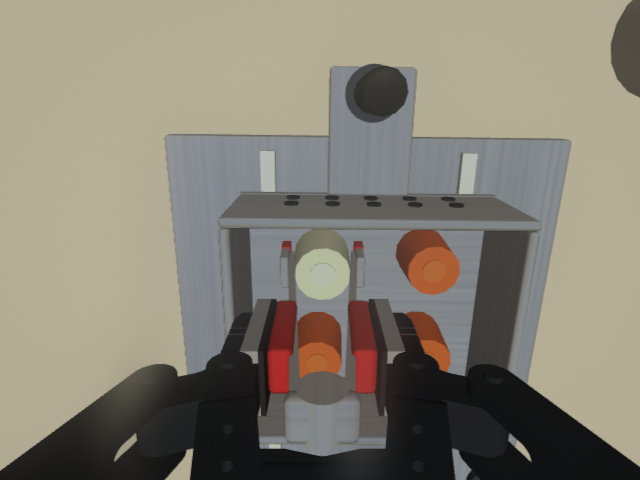

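```bash
python3 -m pendant '[{"slide":[-0.1,0,-0.4],"angular":[0,0,0],"jaw":0.2},{"slide":[0,0,0],"angular":[0,0,0],"jaw":0.2},{"slide":[0,0,0],"angular":[0,0,0],"jaw":0.44},{"slide":[0,0,0],"angular":[0,0,0],"jaw":0.44},{"slide":[0,0,0],"angular":[0,0,0],"jaw":0.44},{"slide":[0,0,1.0],"angular":[0,0,0],"jaw":0.44},{"slide":[0,0,2],"angular":[0,0,0],"jaw":0.44},{"slide":[0,0,3],"angular":[0,0,0],"jaw":0.44},{"slide":[0,0,3],"angular":[0,0,0],"jaw":0.44},{"slide":[0,0,0],"angular":[0,0,0],"jaw":0.44}]'; python3 look.py w48
```

```text
t: 45.8
eef_pos: [538.3, 62.5, 198.0]
tcp_rot: [1.996, 2.426, 0.003]
ft_force: [-0.1, 0.4, 0.2]
opening: 37.5
t 45.8 tcp [538.3  62.5 198. ] z [ 0.001  0.002 -1.   ] yawY 11.1 F [-0.1  0.4  0.2] op 37.5
[ 385  195   36   44 1095] [402.5 219.2] [594.8  72.8  42. ]
[ 304  259   33   47 1072] [320.7 284.9] [546.4  10.4  42. ]
[ 380  258   36   48 1073] [398.5 284.2] [604.6  22.4  42. ]
[ 304  203   38   36 1090] [322.5 220.4] [537.9  60.6  42. ]
```

View pics/w48.png

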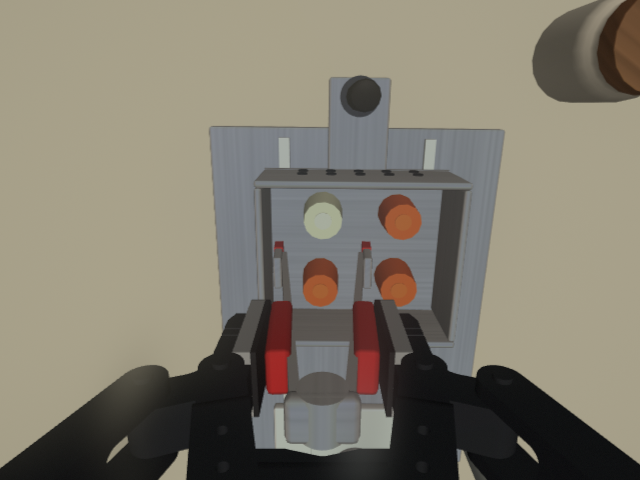

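All four chunks stand in the tub. Now the tongs go back to the stand.

```bash
python3 -m pendant '[{"slide":[0,0,4],"angular":[0,0,0],"jaw":0.44},{"slide":[-1,0,4.5],"angular":[0,0,0],"jaw":0.44},{"slide":[-1.5,0,4.5],"angular":[0,0,0],"jaw":0.44},{"slide":[-1.5,-3,4],"angular":[0,0,-0.05],"jaw":0.44},{"slide":[-0.5,-4.2,1],"angular":[0,0,-0.05],"jaw":0.44},{"slide":[0,-4.5,0],"angular":[0,0,-0.05],"jaw":0.44},{"slide":[0,-4.5,0],"angular":[0,0,-0.05],"jaw":0.44},{"slide":[0,-4.5,0],"angular":[0,0,-0.05],"jaw":0.44},{"slide":[0,-4.5,0],"angular":[0,0,-0.05],"jaw":0.44},{"slide":[0,-4.5,0],"angular":[0,0,-0.05],"jaw":0.44}]' 20; python3 -m pendant '[{"slide":[0,-4.5,0],"angular":[0,0,-0.05],"jaw":0.44},{"slide":[0,-4.5,0],"angular":[0,0,-0.02],"jaw":0.44},{"slide":[0,-2,-2],"angular":[0,0,0],"jaw":0.44},{"slide":[0,0,-3],"angular":[0,0,0],"jaw":0.44},{"slide":[0,0,0],"angular":[0,0,0],"jaw":0.44},{"slide":[0,0,0],"angular":[0,0,0],"jaw":0.44}]'; python3 -c "
from h import *
st()"
```

```text
t: 46.85
eef_pos: [485.9, -234.2, 375.9]
tcp_rot: [-2.375, -2.042, 0.002]
ft_force: [0.8, 0.3, -0.0]
opening: 37.4
t: 47.45
eef_pos: [480.6, -355.8, 321.1]
tcp_rot: [-2.458, -1.936, 0.011]
ft_force: [-0.2, 0.7, 0.7]
opening: 37.4
t 47.45 tcp [ 480.6 -355.8  321.1] z [-0.013  0.005 -1.   ] yawY -13.5 F [-0.2  0.7  0.7] op 37.4
```

```bash
python3 -m pendant '[{"slide":[0.5,0.1,-3.5],"angular":[-0.005,-0.013,0.008],"jaw":0.44},{"slide":[0,0,-4],"angular":[0,0,0],"jaw":0.44},{"slide":[0,0,-4],"angular":[0,0,0],"jaw":0.44},{"slide":[0,0,-2],"angular":[0,0,0],"jaw":0.44},{"slide":[0,0,0],"angular":[0,0,0],"jaw":0.44},{"slide":[0,0,0],"angular":[0,0,0],"jaw":0.44}]'; python3 look.py w49
```

```text
t: 48.05
eef_pos: [491.8, -351.5, 190.4]
tcp_rot: [2.444, 1.961, 0.011]
ft_force: [0.7, -0.7, -0.4]
opening: 37.7
t 48.05 tcp [ 491.8 -351.5  190.4] z [ 0.011 -0.002 -1.   ] yawY -12.5 F [ 0.7 -0.7 -0.4] op 37.7
```

View pics/w49.png

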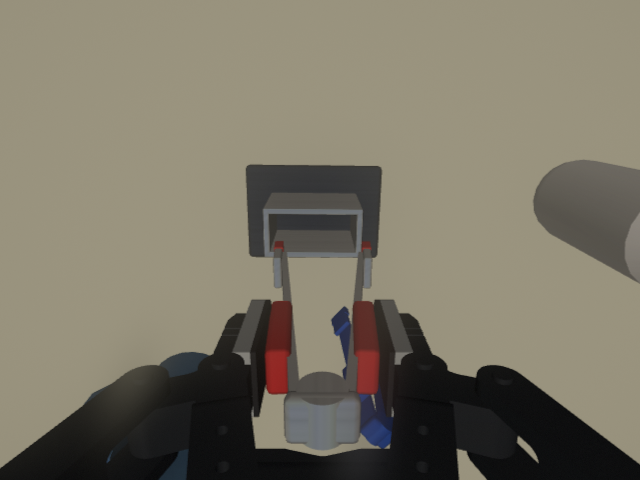

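```bash
python3 -m pendant '[{"slide":[-0.4,-0.3,-1],"angular":[0.002,0.011,-0.008],"jaw":0.44},{"slide":[0,0,-1.5],"angular":[0,0,0],"jaw":0.44},{"slide":[0,0,0],"angular":[0,0,0],"jaw":0.44},{"slide":[0,0,0],"angular":[0,0,0],"jaw":0.44}]'; python3 look.py w50
```

```text
t: 48.5
eef_pos: [489.7, -356.0, 167.5]
tcp_rot: [2.454, 1.954, 0.003]
ft_force: [0.1, -0.1, -1.0]
opening: 37.5
t 48.5 tcp [ 489.7 -356.   167.5] z [ 0.005 -0.003 -1.   ] yawY -12.9 F [ 0.1 -0.1 -1. ] op 37.5
```

View pics/w50.png

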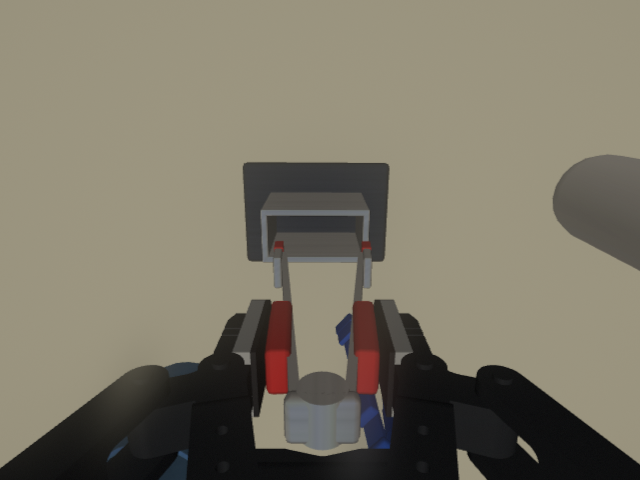

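```bash
python3 -m pendant '[{"slide":[-0.4,0.1,-0.5],"angular":[0,0.004,0],"jaw":0.44},{"slide":[0,0,-0.5],"angular":[0,0,0],"jaw":0.44},{"slide":[0,0,0],"angular":[0,0,0],"jaw":0.44},{"slide":[0,0,0],"angular":[0,0,0],"jaw":0.44}]'; python3 look.py w51
python3 - <<'E'
from h import *
import pickle
s=pickle.load(open("w51.pkl","rb"));c=cam("wrist",s)
m=R.from_rotvec(s['tcp_rot']).as_matrix()
# tongs tips and pocket inner corners as projected
y=np.array([.974,-.225,0]);x=np.array([.225,.974,0]);P=np.array([484.8,-353.9,62])
print([proj(c,P+a*13*x+b*29*y).round(0) for a in(1,-1) for b in(-1,1)])
E
```

```text
t: 48.95
eef_pos: [485.3, -354.8, 156.9]
tcp_rot: [2.456, 1.956, -0.002]
ft_force: [0.6, -0.1, -0.1]
opening: 37.4
t 48.95 tcp [ 485.3 -354.8  156.9] z [ 0.001 -0.002 -1.   ] yawY -12.9 F [ 0.6 -0.1 -0.1] op 37.4
[array([274., 220.]), array([374., 220.]), array([275., 262.]), array([372., 262.])]
```

View pics/w51.png

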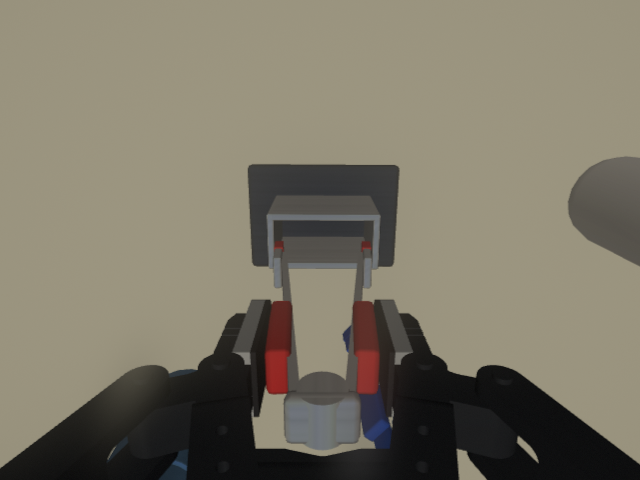

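```bash
python3 -m pendant '[{"slide":[0,0,-0.8],"angular":[0,0,0],"jaw":0.44},{"slide":[0,0,-0.8],"angular":[0,0,0],"jaw":0.44},{"slide":[0,0,-0.2],"angular":[0,0,0],"jaw":0.44}]'; python3 look.py w52
```

```text
t: 49.3
eef_pos: [485.7, -354.8, 137.8]
tcp_rot: [2.455, 1.956, -0.001]
ft_force: [-0.3, -0.4, -1.5]
opening: 37.3
t 49.3 tcp [ 485.7 -354.8  137.8] z [ 0.001 -0.003 -1.   ] yawY -12.9 F [-0.3 -0.4 -1.5] op 37.3
```

View pics/w52.png

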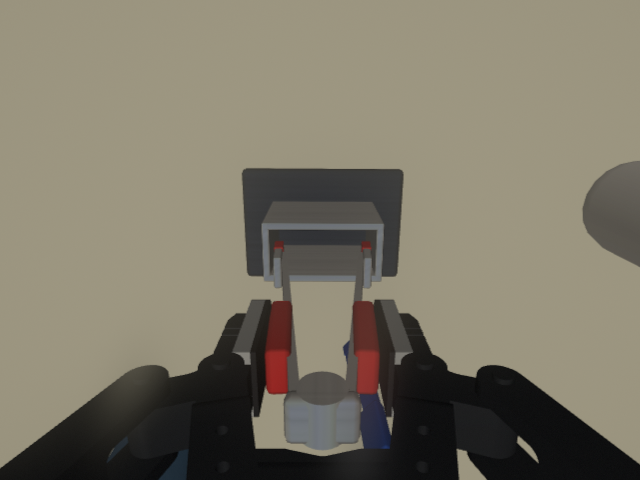

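Centred in the pocket mouth; going on down.

```bash
python3 -m pendant '[{"slide":[0,0,-1.2],"angular":[0,0,0],"jaw":0.44},{"slide":[0,0,-1.2],"angular":[0,0,0],"jaw":0.44},{"slide":[0,0,-1.0],"angular":[0,0,0],"jaw":0.44}]'; python3 look.py w53; python3 -m pendant '[{"slide":[0,0,-0.8],"angular":[0,0,0],"jaw":0.44},{"slide":[0,0,-0.5],"angular":[0,0,0],"jaw":0.44},{"slide":[0,0,0],"angular":[0,0,0],"jaw":0.44}]'
```

```text
t: 49.65
eef_pos: [486.2, -355.3, 102.2]
tcp_rot: [2.453, 1.955, -0.0]
ft_force: [0.3, -0.1, -0.9]
opening: 37.6
t 49.65 tcp [ 486.2 -355.3  102.2] z [ 0.003 -0.004 -1.   ] yawY -12.9 F [ 0.3 -0.1 -0.9] op 37.6
t: 50.0
eef_pos: [484.9, -354.3, 85.2]
tcp_rot: [2.457, 1.957, -0.003]
ft_force: [-0.6, 0.3, 0.0]
opening: 37.7
```

```bash
python3 -m pendant '[{"slide":[0,0,-0.25],"angular":[0,0,0],"jaw":0.44},{"slide":[0,0,0],"angular":[0,0,0],"jaw":0.44},{"slide":[0,0,0],"angular":[0,0,0],"jaw":0.5},{"slide":[0,0,0],"angular":[0,0,0],"jaw":0.6},{"slide":[0,0,0],"angular":[0,0,0],"jaw":0.7},{"slide":[0,0,0],"angular":[0,0,0],"jaw":0.7}]'; python3 look.py w54
```

```text
t: 50.6
eef_pos: [485.8, -355.1, 83.9]
tcp_rot: [2.455, 1.955, -0.001]
ft_force: [0.3, 0.0, -0.8]
opening: 59.9
t 50.6 tcp [ 485.8 -355.1   83.9] z [ 0.002 -0.003 -1.   ] yawY -12.9 F [ 0.3  0.  -0.8] op 59.9
```

View pics/w54.png

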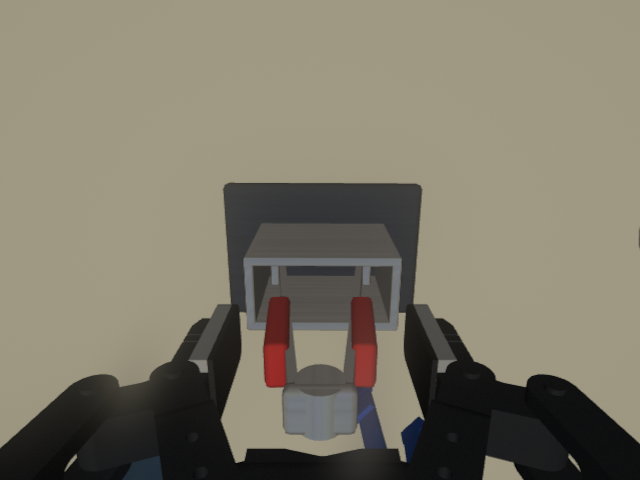

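```bash
python3 -m pendant '[{"slide":[0,0,1],"angular":[0,0,0],"jaw":0.7},{"slide":[0,0,2.5],"angular":[0,0,0],"jaw":0.7},{"slide":[0,0,4],"angular":[0,0,0],"jaw":0.7},{"slide":[0,0,4.5],"angular":[0,0,0],"jaw":0.7},{"slide":[0,0,4.5],"angular":[0,0,0],"jaw":0.7},{"slide":[0,0,4.5],"angular":[0,0,0],"jaw":0.7},{"slide":[0,2.5,3],"angular":[0,0,0.05],"jaw":0.7},{"slide":[0,4.5,0],"angular":[0,0,0.05],"jaw":0.7},{"slide":[0,4.5,0],"angular":[0,0,0.05],"jaw":0.7},{"slide":[0,4.5,0],"angular":[0,0,0.05],"jaw":0.6}]';python3 -m pendant '[{"slide":[0,4.5,0],"angular":[0,0,0.05],"jaw":0.6},{"slide":[0,4.5,0],"angular":[0,0,0.05],"jaw":0.6},{"slide":[0.5,4.5,0],"angular":[0,0,0.05],"jaw":0.6},{"slide":[1,4.5,0],"angular":[0,0,0.05],"jaw":0.6},{"slide":[1,4.5,0],"angular":[0,0,0.02],"jaw":0.6},{"slide":[1,4.5,-1],"angular":[0,0,0],"jaw":0.6},{"slide":[1,4.5,-2],"angular":[-0.07,-0.012,0],"jaw":0.6},{"slide":[1,3.5,-2],"angular":[-0.07,-0.012,0],"jaw":0.6},{"slide":[0,0,-2],"angular":[0,0,0],"jaw":0.6},{"slide":[0,0,0],"angular":[0,0,0],"jaw":0.6}]'; python3 look.py w55; python3 -c "
from h import *
snap('top','t55')"
```

```text
t: 51.65
eef_pos: [479.5, -198.6, 340.9]
tcp_rot: [2.254, 2.173, -0.004]
ft_force: [1.9, 0.4, -0.3]
opening: 51.2
t: 52.65
eef_pos: [532.4, 168.8, 278.9]
tcp_rot: [1.907, 2.328, -0.122]
ft_force: [-0.1, -1.6, 0.5]
opening: 51.2
t 52.65 tcp [532.4 168.8 278.9] z [ 0.049 -0.145 -0.988] yawY 11.5 F [-0.1 -1.6  0.5] op 51.2
[348 252  26  24 472] [361.1 263.9] [595.3  69.8  42. ]
[290 299  24  22 408] [301.4 310. ] [547.    3.9  42. ]
[346 298  25  22 436] [358.3 308.7] [605.4  16.7  42. ]
[290 253  26  24 479] [302.5 264.6] [538.3  57.9  42. ]
```

View pics/w55.png

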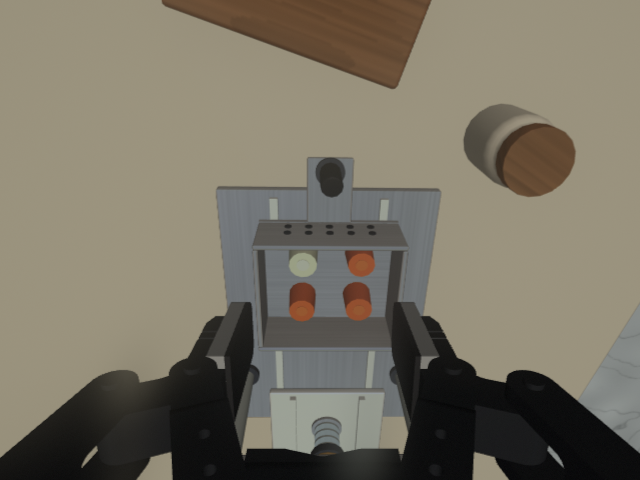

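View pics/t55.png

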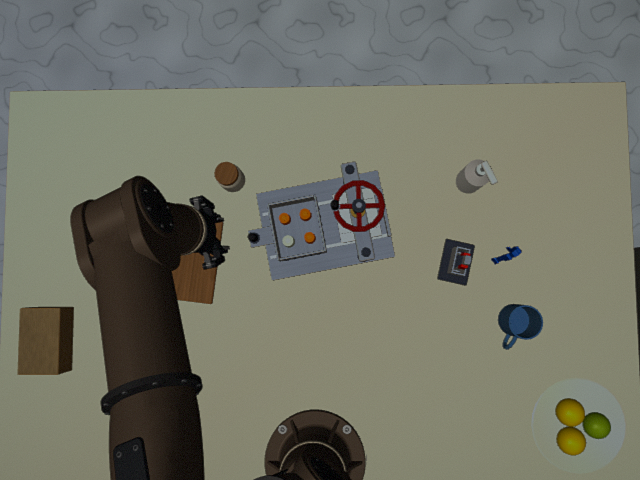

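```bash
python3 -c "
from h import *
import pickle
c=cam('wrist',pickle.load(open('w55.pkl','rb')));print(onz(c,(331.5,187.5),66))"; python3 -m pendant '[{"slide":[0.5,0,-4],"angular":[0,0.03,0],"jaw":0.6},{"slide":[0.5,-0.5,-4],"angular":[0,0,0],"jaw":0.6},{"slide":[0,-0.5,-4],"angular":[0,0,0],"jaw":0.6},{"slide":[0,-0.5,-4],"angular":[0,0,0],"jaw":0.6},{"slide":[0,0,0],"angular":[0,0,0],"jaw":0.6},{"slide":[0,0,0],"angular":[0,0,0],"jaw":0.6}]'; python3 look.py w56
```

```text
[547.12270582 150.19207497  66.        ]
t: 53.35
eef_pos: [551.8, 145.7, 130.9]
tcp_rot: [1.935, 2.326, -0.118]
ft_force: [0.4, -0.1, 0.4]
opening: 51.0
t 53.35 tcp [551.8 145.7 130.9] z [ 0.038 -0.133 -0.99 ] yawY 10.5 F [ 0.4 -0.1  0.4] op 51.0
[347 336  40  30 949] [366.4 348.5] [596.1  65.6  42. ]
[259 395  38  32 848] [277.3 411.9] [546.7  -0.8  42. ]
[344 394  39  30 893] [363.3 408.5] [606.2  12.9  42. ]
[ 255  337   43   29 1002] [275.7 350.3] [538.   53.8  42. ]
```

View pics/w56.png

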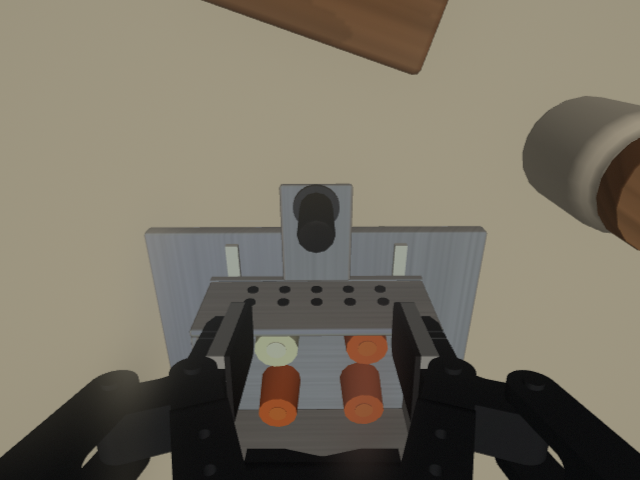

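```bash
python3 -m pendant '[{"slide":[-0.4,0.6,-1],"angular":[0,0.01,0],"jaw":0.6},{"slide":[-0.1,0,-2.5],"angular":[0,0,0],"jaw":0.6},{"slide":[-0.1,0,-2.5],"angular":[0,0,0],"jaw":0.6},{"slide":[0,0,-1.5],"angular":[0,0,0],"jaw":0.6},{"slide":[0,0,0],"angular":[0,0,0],"jaw":0.6}]'; python3 -c "
from h import *
st()"
```

```text
t: 53.9
eef_pos: [551.1, 157.8, 62.8]
tcp_rot: [1.936, 2.331, -0.103]
ft_force: [0.8, -0.1, -0.1]
opening: 51.3
t 53.9 tcp [551.1 157.8  62.8] z [ 0.041 -0.122 -0.992] yawY 10.6 F [ 0.8 -0.1 -0.1] op 51.3
```

```bash
python3 -m pendant '[{"slide":[-0.35,-0.5,-1],"angular":[0,0.02,0],"jaw":0.6},{"slide":[0,0,-0.9],"angular":[0,0,0],"jaw":0.6},{"slide":[0,0,0],"angular":[0,0,0],"jaw":0.6},{"slide":[0,0,0],"angular":[0,0,0],"jaw":0},{"slide":[0,0,0],"angular":[0,0,0],"jaw":0},{"slide":[0,0,0],"angular":[0,0,0],"jaw":0},{"slide":[0,0,0],"angular":[0,0,0],"jaw":0}]' 35; python3 look.py w57
```

```text
t: 54.6
eef_pos: [547.9, 153.9, 46.1]
tcp_rot: [1.945, 2.345, -0.121]
ft_force: [3.9, 0.3, -8.0]
opening: 18.0
t 54.6 tcp [547.9 153.9  46.1] z [ 0.021 -0.12  -0.993] yawY 10.7 F [ 3.9  0.3 -8. ] op 18.0
```

View pics/w57.png

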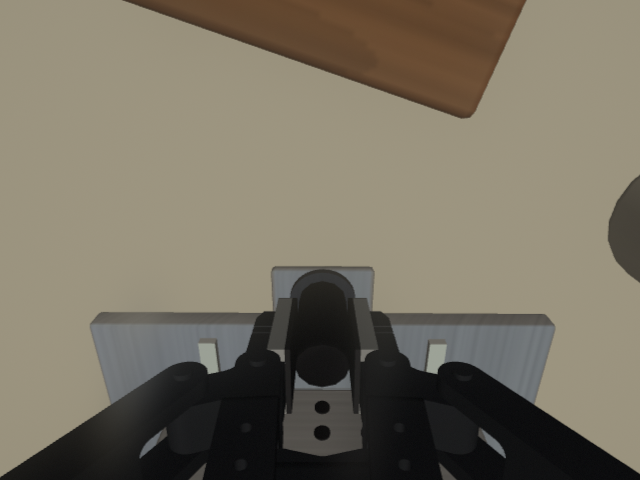

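```bash
python3 -m pendant '[{"slide":[0.1,-0.5,0],"angular":[0,0,0],"jaw":0},{"slide":[0.19,-0.98,0],"angular":[0,0,0],"jaw":0},{"slide":[0.24,-1.28,0],"angular":[0,0,0],"jaw":0},{"slide":[0.26,-1.4,0],"angular":[0,0,0],"jaw":0},{"slide":[0.26,-1.4,0],"angular":[0,0,0],"jaw":0},{"slide":[0.26,-1.4,0],"angular":[0,0,0],"jaw":0},{"slide":[0.26,-1.4,0],"angular":[0,0,0],"jaw":0},{"slide":[0.26,-1.4,0],"angular":[0,0,0],"jaw":0},{"slide":[0.26,-1.4,0],"angular":[0,0,0],"jaw":0},{"slide":[0.2,-1.0,0],"angular":[0,0,0],"jaw":0}]'
```

```text
t: 55.65
eef_pos: [572.1, 22.8, 46.0]
tcp_rot: [1.945, 2.347, -0.119]
ft_force: [-0.5, 2.7, -2.5]
opening: 18.4
```

```bash
python3 -m pendant '[{"slide":[0.12,-0.6,0],"angular":[0,0,0],"jaw":0},{"slide":[0.1,-0.5,0],"angular":[0,0,0],"jaw":0},{"slide":[0.1,-0.5,0],"angular":[0,0,0],"jaw":0}]';python3 -m pendant '[{"slide":[0.06,-0.4,0],"angular":[0,0,0],"jaw":0}]';python3 -m pendant '[{"slide":[0.06,-0.4,0],"angular":[0,0,0],"jaw":0}]'
```

```text
t: 55.95
eef_pos: [574.8, 8.5, 46.0]
tcp_rot: [1.947, 2.351, -0.115]
ft_force: [-11.3, 28.8, 13.3]
opening: 18.3
t: 56.05
eef_pos: [574.7, 8.7, 46.1]
tcp_rot: [1.946, 2.358, -0.112]
ft_force: [-5.2, 13.8, 6.8]
opening: 18.7
t: 56.15
eef_pos: [574.6, 8.8, 46.1]
tcp_rot: [1.944, 2.364, -0.108]
ft_force: [-5.0, 13.1, 3.4]
opening: 18.8
```

```bash
python3 -m pendant '[{"slide":[0,0,0],"angular":[0,0,0],"jaw":0.6},{"slide":[0,0,0],"angular":[0,0,0],"jaw":0.6},{"slide":[0,0,2],"angular":[0,0,0],"jaw":0.6},{"slide":[0,0.5,4],"angular":[0,0,0],"jaw":0.6},{"slide":[0,0.5,4],"angular":[0,0,0],"jaw":0.6},{"slide":[0,0,4],"angular":[0,0,0],"jaw":0.6},{"slide":[0,0,4],"angular":[0,0,0],"jaw":0.6},{"slide":[0,0,4],"angular":[0,0,0],"jaw":0.6},{"slide":[0,0,2.5],"angular":[0,0,0],"jaw":0.6},{"slide":[0,0,0],"angular":[0,0,0],"jaw":0.5}]'; python3 look.py w58
```

```text
t: 57.15
eef_pos: [574.1, 12.3, 302.7]
tcp_rot: [1.944, 2.354, -0.114]
ft_force: [0.5, -0.9, -0.2]
opening: 43.0
t 57.15 tcp [574.1  12.3 302.7] z [ 0.019 -0.112 -0.994] yawY 10.9 F [ 0.5 -0.9 -0.2] op 43.0
```

View pics/w58.png

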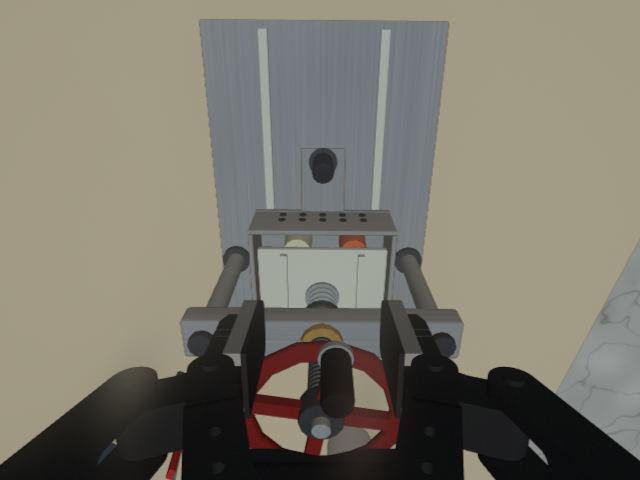

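```bash
python3 - <<'E'
from h import *
import pickle
c=cam('wrist',pickle.load(open('w58.pkl','rb')))
for a in (80,90,100): print(a,proj(c,(594.5+50*np.cos(np.radians(a)),-105.5+50*np.sin(np.radians(a)),275.5)))
E
python3 -m pendant '[{"slide":[0.7,-2,2],"angular":[0.056,0.01,0],"jaw":0.5},{"slide":[0.8,-3,0],"angular":[0.056,0.01,0],"jaw":0.5},{"slide":[0.4,-1.5,0],"angular":[0,0,-0.02],"jaw":0.5},{"slide":[0,0,-1],"angular":[0,0,0],"jaw":0.5},{"slide":[0,0,0],"angular":[0,0,0],"jaw":0.5},{"slide":[0,0,0],"angular":[0,0,0],"jaw":0.5}]'; python3 look.py w59
```

```text
80 [355.50707799 411.49253335]
90 [338.9840381  407.89071412]
100 [321.73866042 406.4984034 ]
t: 57.8
eef_pos: [590.0, -52.4, 303.5]
tcp_rot: [-2.014, -2.397, 0.011]
ft_force: [0.3, 0.6, 0.0]
opening: 42.6
t 57.8 tcp [590.  -52.4 303.5] z [-0.013  0.001 -1.   ] yawY 9.9 F [0.3 0.6 0. ] op 42.6
```

View pics/w59.png

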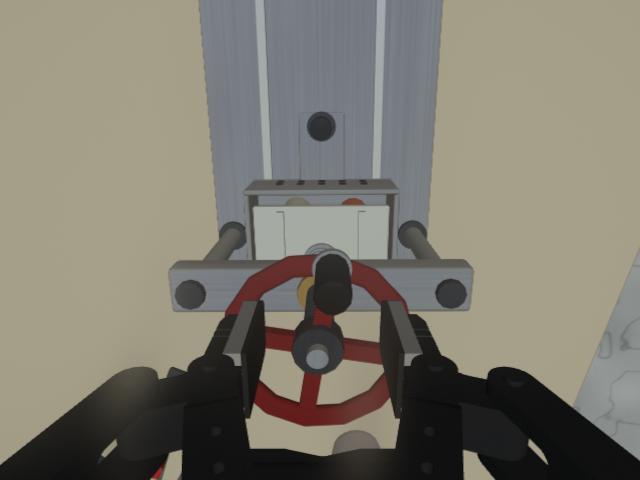

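```bash
python3 - <<'E'
from h import *
import pickle
c=cam('wrist',pickle.load(open('w59.pkl','rb')))
print(onz(c,(336,293.5),275.5))
E
python3 -m pendant '[{"slide":[0.5,-0.3,-1.5],"angular":[0,-0.013,0],"jaw":0.5},{"slide":[0,0,-1.5],"angular":[0,0,0],"jaw":0.5},{"slide":[0,0,0],"angular":[0,0,0],"jaw":0.5}]'; python3 circ.py -18 1
```

```text
[594.48788356 -52.25534569 275.5       ]
t: 58.15
eef_pos: [594.7, -49.6, 272.0]
tcp_rot: [-2.01, -2.412, -0.003]
ft_force: [-0.4, 1.1, -0.4]
opening: 42.7
t 58.15 tcp [594.7 -49.6 272. ] z [-0.     0.003 -1.   ] yawY 10.4 F [-0.4  1.1 -0.4] op 42.7
89.78964489364 55.6871294808192
[[1.54, -0.25]]
```

```bash
python3 -m pendant '[{"slide":[0,-0.5,-1],"angular":[0,0,0],"jaw":0.5},{"slide":[0,0,-1],"angular":[0,0,0],"jaw":0.5},{"slide":[0,0,-0.5],"angular":[0,0,0],"jaw":0.5},{"slide":[0,0,0],"angular":[0,0,0],"jaw":0},{"slide":[0,0,0],"angular":[0,0,0],"jaw":0},{"slide":[0,0,0],"angular":[0,0,0],"jaw":0},{"slide":[0,0,0],"angular":[0,0,0],"jaw":0}]' 25; python3 circ.py -18 10
```

```text
t: 58.85
eef_pos: [595.1, -52.7, 246.4]
tcp_rot: [-2.006, -2.416, -0.004]
ft_force: [1.0, -0.3, -3.8]
opening: 16.9
t 58.85 tcp [595.1 -52.7 246.4] z [ 0.001  0.003 -1.   ] yawY 10.6 F [ 1.  -0.3 -3.8] op 16.9
89.29713169055864 52.62635566301473
[[1.54, -0.26], [1.39, -0.73], [1.09, -1.12], [0.69, -1.4], [0.23, -1.55], [-0.26, -1.54], [-0.73, -1.39], [-1.12, -1.09], [-1.4, -0.69], [-1.55, -0.23]]
```

```bash
python3 -m pendant '[{"slide":[1.54,-0.26,-0.08],"angular":[0,0,0],"jaw":0},{"slide":[1.39,-0.73,-0.08],"angular":[0,0,0],"jaw":0},{"slide":[1.09,-1.12,-0.08],"angular":[0,0,0],"jaw":0},{"slide":[0.69,-1.4,-0.08],"angular":[0,0,0],"jaw":0},{"slide":[0.23,-1.55,-0.08],"angular":[0,0,0],"jaw":0},{"slide":[-0.26,-1.54,-0.08],"angular":[0,0,0],"jaw":0},{"slide":[-0.73,-1.39,-0.08],"angular":[0,0,0],"jaw":0},{"slide":[-1.12,-1.09,-0.08],"angular":[0,0,0],"jaw":0}]'; python3 circ.py -18 10
```

```text
t: 59.65
eef_pos: [623.7, -144.1, 239.8]
tcp_rot: [-1.996, -2.419, -0.009]
ft_force: [-3.8, 7.9, 2.6]
opening: 17.3
t 59.65 tcp [ 623.7 -144.1  239.8] z [-0.     0.008 -1.   ] yawY 11.0 F [-3.8  7.9  2.6] op 17.3
-53.011476104726604 48.55967812332681
[[-1.38, -0.73], [-1.54, -0.27], [-1.55, 0.22], [-1.41, 0.69], [-1.13, 1.09], [-0.73, 1.38], [-0.27, 1.54], [0.22, 1.55], [0.69, 1.41], [1.09, 1.13]]
```

```bash
python3 -m pendant '[{"slide":[-1.38,-0.73,-0.08],"angular":[0,0,0],"jaw":0},{"slide":[-1.54,-0.27,-0.08],"angular":[0,0,0],"jaw":0},{"slide":[-1.55,0.22,-0.08],"angular":[0,0,0],"jaw":0},{"slide":[-1.41,0.69,-0.08],"angular":[0,0,0],"jaw":0},{"slide":[-1.13,1.09,-0.08],"angular":[0,0,0],"jaw":0},{"slide":[-0.73,1.38,-0.08],"angular":[0,0,0],"jaw":0},{"slide":[-0.27,1.54,-0.08],"angular":[0,0,0],"jaw":0},{"slide":[0.22,1.55,-0.08],"angular":[0,0,0],"jaw":0},{"slide":[0.69,1.41,-0.08],"angular":[0,0,0],"jaw":0},{"slide":[1.09,1.13,-0.08],"angular":[0,0,0],"jaw":0}]'; python3 circ.py -18 10
```

```text
t: 60.65
eef_pos: [564.6, -62.7, 232.4]
tcp_rot: [1.989, 2.41, 0.049]
ft_force: [0.5, -4.8, 0.9]
opening: 16.7
t 60.65 tcp [564.6 -62.7 232.4] z [ 0.032  0.014 -0.999] yawY 10.9 F [ 0.5 -4.8  0.9] op 16.7
125.07005600751306 52.04029238288349
[[1.41, 0.69], [1.55, 0.22], [1.54, -0.27], [1.38, -0.73], [1.09, -1.12], [0.69, -1.41], [0.22, -1.55], [-0.27, -1.54], [-0.73, -1.38], [-1.12, -1.09]]
```

```bash
python3 -m pendant '[{"slide":[1.41,0.69,-0.08],"angular":[-0.007,0.016,0],"jaw":0},{"slide":[1.55,0.22,-0.08],"angular":[-0.007,0.016,0],"jaw":0},{"slide":[1.54,-0.27,-0.08],"angular":[0,0,0],"jaw":0},{"slide":[1.38,-0.73,-0.08],"angular":[0,0,0],"jaw":0},{"slide":[1.09,-1.12,-0.08],"angular":[0,0,0],"jaw":0},{"slide":[0.69,-1.41,-0.08],"angular":[0,0,0],"jaw":0},{"slide":[0.22,-1.55,-0.08],"angular":[0,0,0],"jaw":0},{"slide":[-0.27,-1.54,-0.08],"angular":[0,0,0],"jaw":0},{"slide":[-0.73,-1.38,-0.08],"angular":[0,0,0],"jaw":0},{"slide":[-1.12,-1.09,-0.08],"angular":[0,0,0],"jaw":0}]'; python3 circ.py -18 10
```

```text
t: 61.65
eef_pos: [633.1, -134.0, 225.3]
tcp_rot: [1.97, 2.432, 0.042]
ft_force: [15.4, -9.7, -14.9]
opening: 16.9
t 61.65 tcp [ 633.1 -134.   225.3] z [ 0.026  0.014 -1.   ] yawY 12.0 F [ 15.4  -9.7 -14.9] op 16.9
-36.65274744909339 48.11162976029299
[[-1.12, -1.09], [-1.4, -0.69], [-1.55, -0.23], [-1.54, 0.26], [-1.39, 0.73], [-1.09, 1.12], [-0.69, 1.4], [-0.23, 1.55], [0.26, 1.54], [0.73, 1.39]]
```

```bash
python3 -m pendant '[{"slide":[-1.0,-1.18,-0.08],"angular":[-0.007,0.013,-0.01],"jaw":0},{"slide":[-1.4,-0.69,-0.08],"angular":[-0.007,0.013,0],"jaw":0},{"slide":[-1.55,-0.23,-0.08],"angular":[0,0,0],"jaw":0},{"slide":[-1.54,0.26,-0.08],"angular":[0,0,0],"jaw":0},{"slide":[-1.39,0.73,-0.08],"angular":[0,0,0],"jaw":0},{"slide":[-1.09,1.12,-0.08],"angular":[0,0,0],"jaw":0},{"slide":[-0.69,1.4,-0.08],"angular":[0,0,0],"jaw":0},{"slide":[-0.23,1.55,-0.08],"angular":[0,0,0],"jaw":0}]'; python3 circ.py -18 10
```

```text
t: 62.45
eef_pos: [544.8, -95.5, 218.8]
tcp_rot: [1.981, 2.432, 0.037]
ft_force: [26.0, -7.0, -24.3]
opening: 17.1
t 62.45 tcp [544.8 -95.5 218.8] z [ 0.019  0.015 -1.   ] yawY 11.7 F [ 26.   -7.  -24.3] op 17.1
168.79580307744484 50.63777314368754
[[0.54, 1.47], [0.97, 1.23], [1.3, 0.87], [1.51, 0.43], [1.56, -0.06], [1.47, -0.54], [1.23, -0.97], [0.87, -1.3], [0.43, -1.51], [-0.06, -1.56]]
```

```bash
python3 -m pendant '[{"slide":[0.6,1.4,-0.13],"angular":[-0.007,0.01,-0.01],"jaw":0},{"slide":[0.97,1.23,-0.12],"angular":[-0.007,0.01,0],"jaw":0},{"slide":[1.3,0.87,-0.1],"angular":[0,0,0],"jaw":0},{"slide":[1.51,0.43,-0.09],"angular":[0,0,0],"jaw":0},{"slide":[1.56,-0.06,-0.08],"angular":[0,0,0],"jaw":0},{"slide":[1.47,-0.54,-0.08],"angular":[0,0,0],"jaw":0},{"slide":[1.23,-0.97,-0.08],"angular":[0,0,0],"jaw":0},{"slide":[0.87,-1.3,-0.08],"angular":[0,0,0],"jaw":0}]'; python3 circ.py -18 10
```

```text
t: 63.25
eef_pos: [634.9, -72.6, 212.9]
tcp_rot: [-1.973, -2.422, -0.012]
ft_force: [3.7, 6.3, -2.5]
opening: 17.1
t 63.25 tcp [634.9 -72.6 212.9] z [-0.009  0.017 -1.   ] yawY 11.7 F [ 3.7  6.3 -2.5] op 17.1
39.03049587955139 51.972556719096744
[[0.78, -1.35], [0.33, -1.53], [-0.16, -1.56], [-0.64, -1.43], [-1.05, -1.16], [-1.35, -0.78], [-1.53, -0.33], [-1.56, 0.16], [-1.43, 0.64], [-1.16, 1.05]]
```

```bash
python3 -m pendant '[{"slide":[0.78,-1.35,-0.08],"angular":[-0.008,-0.004,-0.01],"jaw":0},{"slide":[0.33,-1.53,-0.08],"angular":[-0.008,0,0],"jaw":0},{"slide":[-0.16,-1.56,-0.08],"angular":[0,0,0],"jaw":0},{"slide":[-0.64,-1.43,-0.08],"angular":[0,0,0],"jaw":0},{"slide":[-1.05,-1.16,-0.08],"angular":[0,0,0],"jaw":0},{"slide":[-1.35,-0.78,-0.08],"angular":[0,0,0],"jaw":0},{"slide":[-1.53,-0.33,-0.08],"angular":[0,0,0],"jaw":0},{"slide":[-1.56,0.16,-0.08],"angular":[0,0,0],"jaw":0}]'; python3 circ.py -18 10
```

```text
t: 64.05
eef_pos: [577.4, -150.0, 206.3]
tcp_rot: [-1.979, -2.416, -0.013]
ft_force: [8.7, 15.1, -4.1]
opening: 17.1
t 64.05 tcp [ 577.4 -150.   206.3] z [-0.009  0.018 -1.   ] yawY 11.4 F [ 8.7 15.1 -4.1] op 17.1
-110.88151115254747 47.84875041852206
[[-1.36, 0.78], [-1.05, 1.16], [-0.64, 1.43], [-0.17, 1.56], [0.32, 1.53], [0.78, 1.36], [1.16, 1.05], [1.43, 0.64], [1.56, 0.17], [1.53, -0.32]]
```

```bash
python3 -m pendant '[{"slide":[-1.4,0.72,-0.08],"angular":[-0.008,-0.004,-0.01],"jaw":0},{"slide":[-1.05,1.16,-0.08],"angular":[0,0,0],"jaw":0},{"slide":[-0.64,1.43,-0.08],"angular":[0,0,0],"jaw":0},{"slide":[-0.17,1.56,-0.08],"angular":[0,0,0],"jaw":0}]'; python3 circ.py -18 10
```

```text
t: 64.45
eef_pos: [545.0, -103.4, 203.3]
tcp_rot: [2.007, 2.417, 0.02]
ft_force: [8.7, -2.6, -7.3]
opening: 16.7
t 64.45 tcp [ 545.  -103.4  203.3] z [ 0.008  0.01  -1.   ] yawY 10.6 F [ 8.7 -2.6 -7.3] op 16.7
177.85668454047797 49.50855818268218
[[0.3, 1.53], [0.76, 1.37], [1.15, 1.06], [1.42, 0.66], [1.55, 0.19], [1.53, -0.3], [1.37, -0.76], [1.06, -1.15], [0.66, -1.42], [0.19, -1.55]]
```

```bash
python3 -m pendant '[{"slide":[0.3,1.4,-0.1],"angular":[0,0,0],"jaw":0},{"slide":[0,0,0],"angular":[0,0,0],"jaw":0},{"slide":[0,0,0],"angular":[0,0,0],"jaw":0.5},{"slide":[0,0,0],"angular":[0,0,0],"jaw":0.5},{"slide":[0,0,0],"angular":[0,0,0],"jaw":0.5}]'; python3 circ.py -18 1; python3 -m pendant '[{"slide":[0,0,2],"angular":[0,0,0],"jaw":0.5},{"slide":[0,0,3],"angular":[0,0,0],"jaw":0.5},{"slide":[0,0,4],"angular":[0,0,0],"jaw":0.5},{"slide":[0.5,4,4],"angular":[0,0,0],"jaw":0.5},{"slide":[0.5,4.5,0],"angular":[0,0,0],"jaw":0.5},{"slide":[0.5,4.5,0],"angular":[0,0,0],"jaw":0.5},{"slide":[0,0,0],"angular":[0,0,0],"jaw":0.5},{"slide":[0,0,0],"angular":[0,0,0],"jaw":0.5}]';python3 look.py w60
```

```text
t: 64.95
eef_pos: [545.9, -93.5, 202.7]
tcp_rot: [2.01, 2.412, 0.018]
ft_force: [-0.3, 0.1, -0.4]
opening: 42.2
t 64.95 tcp [545.9 -93.5 202.7] z [ 0.009  0.008 -1.   ] yawY 10.4 F [-0.3  0.1 -0.4] op 42.2
166.40790167083784 50.00206058797899
[[0.6, 1.44]]
t: 65.75
eef_pos: [558.6, 29.1, 333.8]
tcp_rot: [2.024, 2.4, 0.016]
ft_force: [-0.1, 0.4, -0.5]
opening: 42.8
t 65.75 tcp [558.6  29.1 333.8] z [ 0.008  0.006 -1.   ] yawY 9.7 F [-0.1  0.4 -0.5] op 42.8
```

View pics/w60.png

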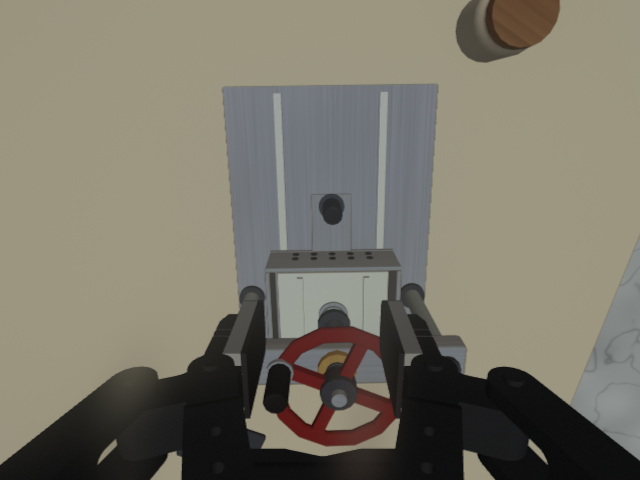

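```bash
python3 - <<'E'
import cv2
im=cv2.imread("pics/w60.png")
cv2.imwrite("pics/w60z.png",cv2.resize(im[240:345,255:410],None,fx=5,fy=5,interpolation=cv2.INTER_CUBIC))
E
```

```text
(no output)
```

View pics/w60z.png

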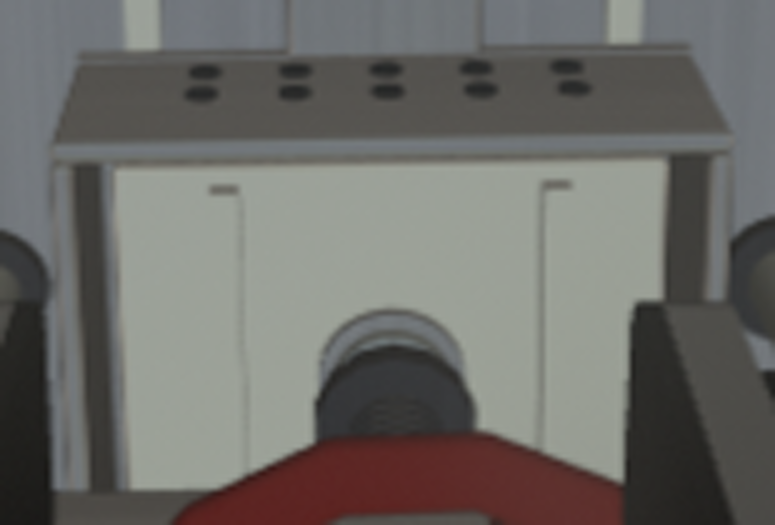

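```bash
python3 - <<'E'
from h import *
import pickle
c=cam('wrist',pickle.load(open('w60.pkl','rb')))
f=lambda x,y:(255+x/5,240+y/5)
for z in(30,40,50,55,60,65,70,74,80): print(z,np.linalg.norm(onz(c,f(113,168),z)-onz(c,f(668,158),z)).round(1),np.linalg.norm(onz(c,f(120,350),z)-onz(c,f(667,343),z)).round(1),'tub',np.linalg.norm(onz(c,f(53,148),z)-onz(c,f(733,138),z)).round(1))
k=onz(c,(331.5,212),66);print('knob',k)
s=st();snap("top","t60")
im=cv2.imread("pics/t60.png");cv2.imwrite("pics/t60z.png",cv2.resize(im[150:300,230:410],None,fx=4,fy=4,interpolation=cv2.INTER_CUBIC))
E
```

```text
30 125.6 127.2 tub 153.4
40 122.8 124.4 tub 149.9
50 119.9 121.6 tub 146.5
55 118.5 120.1 tub 144.8
60 117.1 118.7 tub 143.1
65 115.7 117.3 tub 141.4
70 114.3 115.9 tub 139.7
74 113.2 114.7 tub 138.3
80 111.5 113.0 tub 136.2
knob [572.4050131    9.07124096  66.        ]
t 65.8 tcp [558.5  29.8 333.6] z [ 0.008  0.007 -1.   ] yawY 9.8 F [-0.7  0.8  0. ] op 42.9
```

View pics/t60.png

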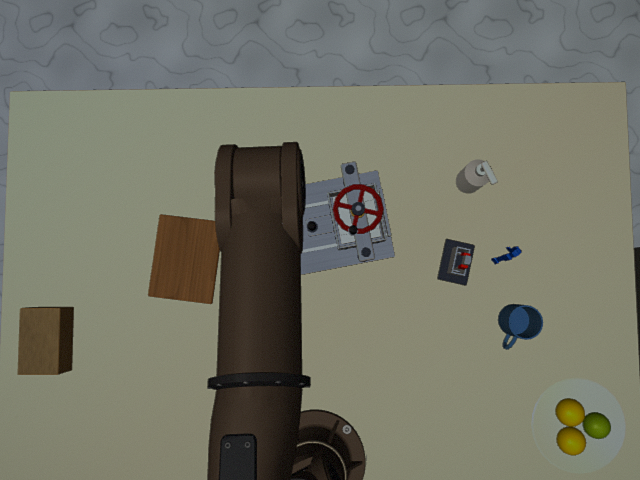

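```bash
python3 - <<'E'
from h import *
c=cam("top")
for n in("top0","t4","t12","t60"):
    im=cv2.imread(f"pics/{n}.png")
    reg=(300,215,325,240) if n!="t12" else (243,225,265,250)
    x0,y0,x1,y1=reg;g=cv2.cvtColor(im[y0:y1,x0:x1],cv2.COLOR_BGR2GRAY)
    m=(g<45).astype(np.uint8);N,l,s,ce=cv2.connectedComponentsWithStats(m)
    if N>1:
        k=1+np.argmax(s[1:,4]);u=ce[k]+[x0,y0];p=onz(c,u,62);print(n,s[k],u.round(1),p.round(1),np.hypot(*(p[:2]-[594.6,-105.4])))
E
```

```text
top0 [ 5  7 11 11 92] [309.7 226.6] [570.3   8.4  62. ] 116.4079243321927
t4 [  0   0  23  25 539] [310.3 226.7] [570.2   7.1  62. ] 115.07156377853656
t12 [ 5  8 11 10 90] [253.3 237.2] [545.6 145.6  62. ] 255.786905778093
t60 [ 7  6 10 11 86] [311.7 226.2] [571.4   3.6  62. ] 111.48189852270086
```

View pics/t60z.png

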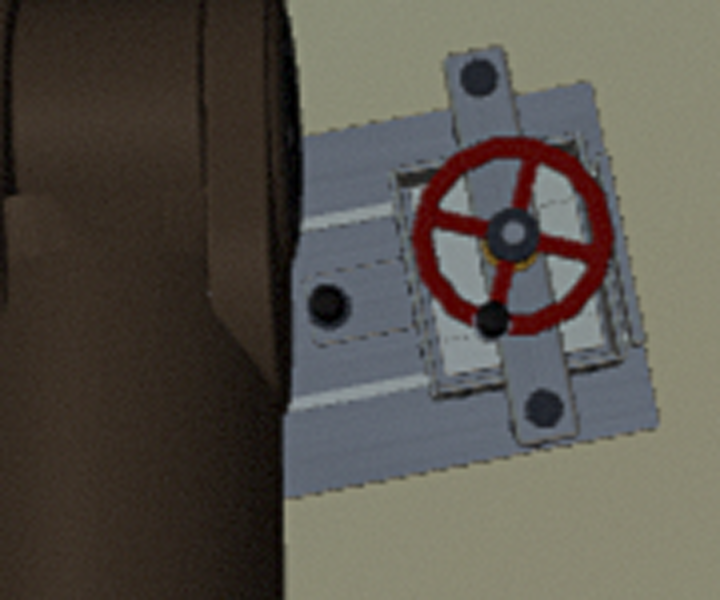

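```bash
python3 -c "
from h import *
st();print(r.finish_job())"
```

```text
t 65.85 tcp [558.4  29.  333.5] z [ 0.008  0.007 -1.   ] yawY 9.7 F [-0.5 -0.6 -0.5] op 42.6
the job is handed in; nothing more can be done
None
```

The job is done and handed in at about 66 s of the 210 s. I wound the plate up to its end stop and pulled the tub right out. All four chunks (three carrots, one daikon) went in with the tongs and stood upright. One carrot had been knocked aside during the run, so I measured it again before picking it. I put the tongs back in their stand, pushed the tub against the back stop, and then wound the plate down about 2.8 turns from the top.

Last checks:
- **Spring:** the crank angle puts the screw at about 11 mm, which means about 14 mm of squeeze, or 54 %. I worked this out from the angle and the given chunk heights; it was not measured directly.
- **Plate:** its top measures roughly 57–62 mm high from the picture, where 61 mm is expected when it rests on the tallest chunk.
- **Tub:** the push ended against about 29 N. The top camera then put its knob 111.5 mm from the screw axis, where 112 mm means fully home. A rough wrist-camera reading came out about 5 mm longer, and I trusted the stop force and the top camera.
- **Tongs and bystanders:** the tongs stand upright. The soap bottle and mug are in their places in the last top picture, and the salt jar in the last wrist picture.
- **Forces:** the wrist force went up to about 70 N for a moment at the upper end stop, below the 120 N limit.

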